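Rack the blade samples and book the rack in by scanner

ROBOT

A 6-joint arm with a two-finger parallel gripper is mounted at the origin on the work surface. World frame = base frame: x ahead of the robot, y to its left, z up, the work surface at z = 0. Lengths are in m, angles in rad, forces in N, time in s.
With the tool pointing down it reaches from about 0.35 to 0.85 m from the base axis. Payload 8.1 kg.
Tool frame: the origin (TCP) lies on the centre line of the jaws, within the pads' length; the fingertips stand 19 mm ahead of it and the grasp point (between the pads) is the TCP (robot.tips_ahead is the distance from the TCP to the fingertips, in m); y points along the fingers, z is the direction in which the jaws open and shut, and the axes are right-handed (so a half turn about y gives the same grasp; the last joint's range is limited). The gripper opens to 93 mm and grips with 3 to 60 N. Pads are 15 mm wide; open, the fingers measure 128 mm over their backs; the gripper's body (75 mm by 188 mm) begins 65 mm behind the grasp point.
Start: joints at [1.194, 0.13, 1.488, -0, 1.523, -0.085], TCP at [0.173, 0.575, 0.238] pointing down, gripper open.
Joint ranges: [-2.96, 2.96], [-0.89, 2.26], [0.02, 2.5], [-1.34, 4.48], [0, 2.73], [-2.66, 2.66]. Speed limits (rad/s): [2.39, 2.39, 2.79, 3.14, 3.14, 3.14].

INTERFACE

Orientations are given as a rotation vector (axis times angle).
In Python, from plant import robot, imaging, models gives the robot as it stands.
- The arm moves only by the tool carry_out, never from a script. Its argument "motion" is one flat list of numbers, 7 for each row, row after row: the shift along the tool's x, y, z in m, then the turn, a rotation vector about the tool's x, y, z in degrees, then the opening, from -1 (shut) to 1 (fully open). A call has exactly 5 rows; each row shifts and turns the pose as measured when the row begins, along the tool's axes as they then stand; what a row does not reach is not made up. A row lasts 1/10 s, in which the tool goes at most 50 mm and 8.59 degrees, less where a joint would pass 70% of its speed; a pose out of reach is approached as far as the arm can. A call is refused whole if a number of a shift passes 0.05 or a number of a turn 8.59, either way. A call with a gripper value outside its range is refused whole. The fingers move at their own pace and stop on an object; "squeeze" is the grip in N (left out, the last holds). Time passes only in rows, so rows that do not move let the fingers close, or fill a call up. It gives the time, the measured TCP pose, the force and the opening at its end, in the units of the state.
- robot.read_state(): the state, without advancing time (a new reading comes with each control period).
- imaging.read_camera(name): name is "scene" or "top" or "wrist"; returns the picture (420x560x3 uint8, blue, green, red); there is no depth.
- imaging.camera_model(name): a dict with "K" (3x3 intrinsics, pixels), "k1" (the pictures are not rectified: a ray, as slopes to the right and down, at radius r is drawn at 1 + k1 r^2 times it, then the intrinsics apply), "position" and "orientation" of the camera in the world. Camera axes: x right, y down, z forward; pixel columns grow to the right and rows downward; lengths in m; the calibration is good to about 2 mm. A picture is of the moment at which its call begins: read the wrist's pose just before it. camera_model takes no time and is no camera call; for the wrist camera it gives the pose at the moment of the call.
- robot.close_job(): hands the job in, once; it reports no verdict.
Trained networks look in the newest picture that a camera, given by its name, has taken for a name from the list of things; names that differ only in an ending like _2 or _b are one class to them, and where a whole thing is asked for, a point or a joint stands for the part that bears it (a point fixed in the world has none). Each returns a list of dicts, best first, with "confidence" (0 to 1); they miss things now and then, are a little off and sometimes report something else, mostly with a low value. They report only what shows in the picture. A call takes as long as a camera call. They do not tell look-alikes from the thing itself.
- models.outline_of(camera, thing): "pixels" (420x560 bool, what is visible of it) and "pixel" ([column, row] in pixels, amid what is visible of it).
The state is a dict: "t": time; "q": joint angles; "dq": joint speeds; "joint_torque": joint torques, N m; "tool_pos": TCP position; "orientation": TCP orientation; "force": force on the tool from outside, world axes, zero at the start; "wrist_torque": the same for the moment, N m; "opening": finger opening in m.
Only numpy, scipy, OpenCV 4.12 (cv2) and the standard library are available. Lean on these libraries where they do the work, as an engineer would, in place of code of your own. Each camera call takes 0.05 s, during which the arm holds its last target.

TASK

First slide every sample plate lying on the bench fully home into the hardening rack, one plate to a level. Then switch the isolator fully on, take the scanner and hold it steady for about two seconds, window squarely facing the routing label from about 12 cm. Lay the scanner flat on its mat again and switch the isolator fully off, leaving the mug, the tape roll and the blue can where they are.

Things in the scene. Friction and masses are not known exactly. Their poses are not given: they have to be found in the camera images.
- plate1: sample plate (3 or 4 of plates 1-4 are present): aluminium, 155 long (x) x 90 wide (y) x 4 mm, 0.15 kg, with an upright black grip block on top at its tail (-x) end: 28 mm along x, 12 mm thick along y, rising 24 mm above the plate's top, centred at x = -59.5 mm, y = 0. A dark steel sample 3 mm thick is fixed on its front. Origin: centre of the underside; z up.
- plate2: sample plate, same as plate1
- plate3: sample plate, same as plate1
- plate4: sample plate, same as plate1
- rack: hardening rack, fixed, open-topped grey frame 110 deep (x) x 116 wide (y) x 140 mm high, front (-x) open towards the robot. Side walls 100 mm apart inside; they and the ledges begin at x = -55 mm; back wall's inner face at x = +55 mm. Four levels: pairs of ledges on the side walls, 18 wide, 4 mm thick, 64 mm open between them. Origin: centre of the underside; x into the rack, z up.
- rack_level0 (a point): lowest level of the rack: where a plate's origin lies when fully home there (22.5 mm before the rack's centre, at ledge-top height 35 mm). A plate enters from the front, +x edge leading, until that edge meets the back wall; tail and grip stay out in front. A plate in the level above covers the grip of this one, so the levels are easiest filled from the bottom up. Axes as the rack's.
- rack_level1 (a point): second level, the same, ledge tops 69 mm above the bench
- rack_level2 (a point): third level, the same, ledge tops 103 mm above the bench
- rack_level3 (a point): top level, the same, ledge tops 137 mm above the bench
- isolator_base: isolator, fixed to the bench: grey box 100 x 70 x 40 mm high with a toggle handle on top that swings in its x-z plane. The handle's hinge axis runs along y, 40 mm above the bench over the origin. Origin: centre of the underside; x points from the off side to the on side.
- isolator (a joint): angle of the toggle handle, rad: 0 = fully off (leaning 0.6 rad towards the box's -x), 1.2 = fully on (leaning 0.6 rad towards +x), counted on at more than 1.0 and off at less than 0.2. It stays where it is left (about 2 N at the tip moves it).
- isolator_tip (a point): centre of the black crossbar at the tip of the toggle handle, 85 mm from the hinge: bar 52 mm long along the box's y, 20 mm thick. At either end it stands 110 mm above the bench, 48 mm before or behind the box's centre.
- mat: black rubber mat, 250 (its x) x 170 (its y) x 3 mm, fixed flat on the bench, where the scanner lies. Origin: centre of its underside.
- scanner: inline barcode scanner lying on its flat underside, 160 mm long along its x, 0.2 kg: white handle 115 long x 40 wide x 34 mm high from x = -80 to +35 mm, then a grey head 45 long x 64 wide x 40 mm high with the greenish window in its +x end face at x = +80 mm. Centre of mass about x = +10 mm. Origin: centre of the underside below the middle of its length; z up.
- scanner_spot (a point): imaginary reading spot on the scanner's axis, 120 mm in front of its window: x = +200, y = 0, z = +20 mm in the scanner's frame. The label is read while this spot lies on the middle of the label and the scanner's x axis points squarely into it.
- label: routing label, an aluminium panel 130 wide (its y) x 85 mm high (its z) with a paper barcode, on a small fixed stand, middle 130 mm above the bench, leaning back by 0.3 rad so that it looks towards the robot and a little up. Origin: middle of the printed face; x points into the label (horizontally away from the viewer and 0.3 rad downwards), y along its width.
- mug: white mug, 80 mm across, 90 mm high, to be left alone. Origin: centre of underside.
- tape: grey roll of tape, 100 mm across, 45 mm high, to be left alone. Origin: centre of underside.
- oil_can: blue can, 70 mm across, 160 mm high, to be left alone. Origin: centre of underside.
There are look-alikes about, which are no part of the job. What is shaped like the isolator_base but orange or yellow is not meant.

How it is judged:
On the way, in this order (a step that is already met when the one before it is completed fails the run):
1. every plate present lies fully home in the rack, let go, the isolator still off (x of plate1 in the frame of rack between -0.034 and -0.012 m and y of plate1 in the frame of rack between -0.012 and 0.012 m and (z of plate1 in the frame of rack between 0.029 and 0.041 m or z of plate1 in the frame of rack between 0.063 and 0.075 m or z of plate1 in the frame of rack between 0.097 and 0.109 m or z of plate1 in the frame of rack between 0.131 and 0.143 m) and angle between each of plate1, plate2, plate3, plate4's own z axis and vertical below 0.08 rad and linear speed of each of plate1, plate2, plate3, plate4 below 0.03 m/s and x of plate2 in the frame of rack between -0.034 and -0.012 m and y of plate2 in the frame of rack between -0.012 and 0.012 m and (z of plate2 in the frame of rack between 0.029 and 0.041 m or z of plate2 in the frame of rack between 0.063 and 0.075 m or z of plate2 in the frame of rack between 0.097 and 0.109 m or z of plate2 in the frame of rack between 0.131 and 0.143 m) and x of plate3 in the frame of rack between -0.034 and -0.012 m and y of plate3 in the frame of rack between -0.012 and 0.012 m and (z of plate3 in the frame of rack between 0.029 and 0.041 m or z of plate3 in the frame of rack between 0.063 and 0.075 m or z of plate3 in the frame of rack between 0.097 and 0.109 m or z of plate3 in the frame of rack between 0.131 and 0.143 m) and x of plate4 in the frame of rack between -0.034 and -0.012 m and y of plate4 in the frame of rack between -0.012 and 0.012 m and (z of plate4 in the frame of rack between 0.029 and 0.041 m or z of plate4 in the frame of rack between 0.063 and 0.075 m or z of plate4 in the frame of rack between 0.097 and 0.109 m or z of plate4 in the frame of rack between 0.131 and 0.143 m) and contact force between each of plate1, plate2, plate3, plate4 and the fingers below 0.5 N and value of joint isolator below 0.2 rad), for 0.3 s.
2. the isolator is switched on (value of joint isolator above 1 rad), for 0.2 s.
3. with the isolator on, the held scanner's reading spot rests on the middle of the label, square to it, for 1.5 s (value of joint isolator above 1 rad and x of scanner_spot in the frame of label between -0.04 and 0.04 m and y of scanner_spot in the frame of label between -0.03 and 0.03 m and z of scanner_spot in the frame of label between -0.025 and 0.025 m and angle between the x axis of scanner and the x axis of label, either way round below 0.3 rad and linear speed of scanner below 0.03 m/s and angular speed of scanner below 0.25 rad/s and contact force between scanner and the fingers above 0.5 N), for 1.5 s.
At the end, for the whole second after the job is handed in: Every plate present lies level on a pair of ledges of the rack, its origin within about 11 mm of fully home and 12 mm of the middle; the scanner lies flat and at rest on its mat, its origin within 75 mm of the mat's middle along either side; the isolator is off (below 0.2 rad) (x of plate1 in the frame of rack between -0.034 and -0.012 m and y of plate1 in the frame of rack between -0.012 and 0.012 m and (z of plate1 in the frame of rack between 0.029 and 0.041 m or z of plate1 in the frame of rack between 0.063 and 0.075 m or z of plate1 in the frame of rack between 0.097 and 0.109 m or z of plate1 in the frame of rack between 0.131 and 0.143 m) and angle between each of plate1, plate2, plate3, plate4's own z axis and vertical below 0.08 rad and linear speed of each of plate1, plate2, plate3, plate4 below 0.03 m/s and x of plate2 in the frame of rack between -0.034 and -0.012 m and y of plate2 in the frame of rack between -0.012 and 0.012 m and (z of plate2 in the frame of rack between 0.029 and 0.041 m or z of plate2 in the frame of rack between 0.063 and 0.075 m or z of plate2 in the frame of rack between 0.097 and 0.109 m or z of plate2 in the frame of rack between 0.131 and 0.143 m) and x of plate3 in the frame of rack between -0.034 and -0.012 m and y of plate3 in the frame of rack between -0.012 and 0.012 m and (z of plate3 in the frame of rack between 0.029 and 0.041 m or z of plate3 in the frame of rack between 0.063 and 0.075 m or z of plate3 in the frame of rack between 0.097 and 0.109 m or z of plate3 in the frame of rack between 0.131 and 0.143 m) and x of plate4 in the frame of rack between -0.034 and -0.012 m and y of plate4 in the frame of rack between -0.012 and 0.012 m and (z of plate4 in the frame of rack between 0.029 and 0.041 m or z of plate4 in the frame of rack between 0.063 and 0.075 m or z of plate4 in the frame of rack between 0.097 and 0.109 m or z of plate4 in the frame of rack between 0.131 and 0.143 m) and x of scanner in the frame of mat between -0.075 and 0.075 m and y of scanner in the frame of mat between -0.075 and 0.075 m and z of scanner in the frame of mat between -0.002 and 0.01 m and angle between scanner's own z axis and vertical below 0.12 rad and linear speed of scanner below 0.02 m/s and value of joint isolator below 0.2 rad and velocity of joint isolator below 0.05 rad/s); the robot touches nothing.
It fails at once if the white mug is displaced by more than 30 mm or tipped over (distance of mug from where it was at the start of the episode above 0.03 m or angle between mug's own z axis and vertical above 0.4 rad).
It fails at once if the roll of tape is displaced by more than 30 mm or tipped over (distance of tape from where it was at the start of the episode above 0.03 m or angle between tape's own z axis and vertical above 0.4 rad).
It fails at once if the blue can is displaced by more than 30 mm or tipped over (distance of oil_can from where it was at the start of the episode above 0.03 m or angle between oil_can's own z axis and vertical above 0.4 rad).
Of plate1, plate2, plate3, plate4 only 3 to 4 are there at a start; the rules pass over those that are not, and their reading is None.
At some moment in a run one of plate1, plate2, plate3, plate4, scanner may be knocked a few centimetres aside while the robot is not near it.
It also fails if it takes over 210 s, if anything falls off the work surface, if the arm or the gripper's body presses on something with over 40 N, if the wrist force passes 120 N, or if a joint passes its speed limit or range.

## Working session

There is one attempt and no reset: what is moved stays moved. The work goes in short steps, Python scripts to look and compute and a tool call to move; the robot and the scene stay as the last step left them, time stands still between calls to the robot, and variables do not carry over. Pictures are saved under pics/ and viewed, and the job is handed in when it is done.

Besides the shell and the picture viewer there is one more tool, called after "Call:" by a JSON object that holds its "api" and its "payload". carry_out: Moves the arm, as the interface text tells. Its arguments: {"type":"object","properties":{"motion":{"type":"array","items":{"type":"number"}},"squeeze":{"type":"number"}},"required":["motion"]}

```bash
ls; mkdir -p pics; python3 - <<'E'
from plant import robot, imaging, models
import cv2
s=robot.read_state(); print({k:(v if not hasattr(v,'__len__') else [round(float(a),3) for a in v]) for k,v in s.items()})
for c in ['scene','top','wrist']:
    im=imaging.read_camera(c); cv2.imwrite(f'pics/a_{c}.png',im)
    m=imaging.camera_model(c); print(c,m)
E
```

```text
pics
{'t': 0.0, 'q': [1.194, 0.131, 1.489, -0.0, 1.523, -0.085], 'dq': [-0.001, -0.002, -0.002, -0.0, -0.001, -0.0], 'joint_torque': [0.0, -55.986, -49.174, 0.077, 0.036, -0.0], 'tool_pos': [0.172, 0.574, 0.237], 'orientation': [-1.56, 0.229, -0.229], 'force': [-0.625, 0.871, -0.118], 'wrist_torque': [-0.001, -0.037, -0.016], 'opening': 0.09276498239624832}
scene {'K': array([[464.6783716 ,   0.        , 279.53030216],
       [  0.        , 464.6783716 , 215.85510731],
       [  0.        ,   0.        ,   1.        ]]), 'k1': -0.03367579101310472, 'position': array([ 1.13005251, -0.44581512,  1.11014327]), 'orientation': array([-2.29420073, -1.04407393,  0.35958076])}
top {'K': array([[423.21837144,   0.        , 275.7705878 ],
       [  0.        , 423.21837144, 208.42952021],
       [  0.        ,   0.        ,   1.        ]]), 'k1': -0.01367812434609273, 'position': array([0.42552523, 0.08209925, 1.21154306]), 'orientation': array([-2.19764174,  2.14587198, -0.15550493])}
wrist {'K': array([[310.15267968,   0.        , 282.69872467],
       [  0.        , 310.15267968, 202.37061918],
       [  0.        ,   0.        ,   1.        ]]), 'k1': -0.03511930519440974, 'position': array([0.10581455, 0.59382825, 0.38406272]), 'orientation': array([2.35224179, 1.74985629, 0.21991199])}
```

View pics/a_scene.png

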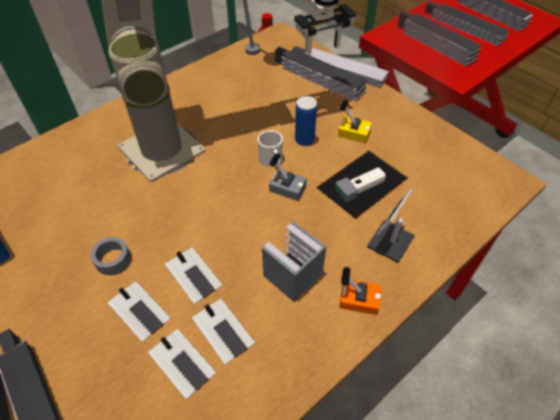

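View pics/a_top.png

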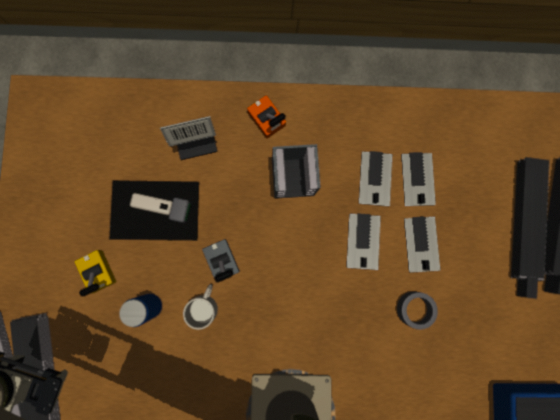

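View pics/a_wrist.png

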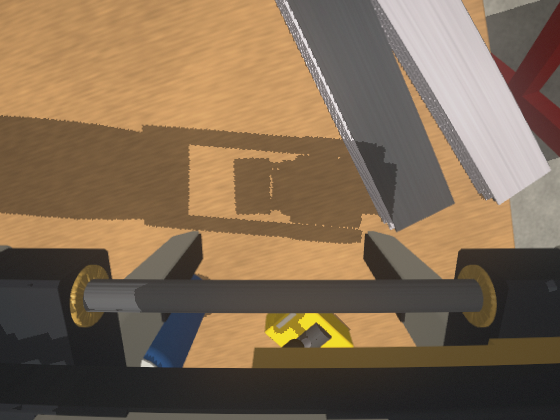

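The overview shows four plates: in top at (375,179), (418,179), (364,241) and (422,244). The rack is at (296,172). There are three isolator shapes: grey (220,258), orange (267,116) and yellow (95,272). The scanner is on its mat at (160,207), head to the right, and the label is at (190,135). The description picks the grey isolator.

```bash
cat > h.py <<'E'
import numpy as np, cv2
from scipy.spatial.transform import Rotation as R
from scipy.optimize import minimize
from plant import robot, imaging, models
def proj(m,P):
    P=np.atleast_2d(P); c=(P-m['position'])@R.from_rotvec(m['orientation']).as_matrix()
    s=c[:,:2]/c[:,2:]; r2=(s**2).sum(1,keepdims=True); s=s*(1+m['k1']*r2)
    return s@np.diag([m['K'][0,0],m['K'][1,1]])+m['K'][:2,2]
def ray(m,uv):
    uv=np.atleast_2d(uv).astype(float); d=(uv-m['K'][:2,2])/[m['K'][0,0],m['K'][1,1]]; s=d.copy()
    for _ in range(8): s=d/(1+m['k1']*(s**2).sum(1,keepdims=True))
    return np.c_[s,np.ones(len(s))]@R.from_rotvec(m['orientation']).as_matrix().T
def plane(m,uv,z): 
    d=ray(m,uv); return m['position']+d*((z-m['position'][2])/d[:,2])[:,None]
def box(x0,x1,y0,y1,z0,z1): return np.array([[x,y,z] for x in (x0,x1) for y in (y0,y1) for z in (z0,z1)])
MOD={'plate':[box(-.0775,.0775,-.045,.045,0,.004),box(-.0735,-.0455,-.006,.006,.004,.028)],
'rack':[box(-.055,.055,-.058,-.050,0,.14),box(-.055,.055,.05,.058,0,.14),box(.055,.058,-.058,.058,0,.14),box(-.055,.055,-.058,.058,0,.004)],
'isolator_base':[box(-.05,.05,-.035,.035,0,.04)],
'iso_off':[box(-.05,.05,-.035,.035,0,.04),box(-.058,-.038,-.026,.026,.10,.12),np.r_[box(-.006,.006,-.006,.006,.04,.04),box(-.054,-.042,-.006,.006,.11,.11)]],
'scanner':[box(-.08,.035,-.02,.02,0,.034),box(.035,.08,-.032,.032,0,.04)],
'mat':[box(-.125,.125,-.085,.085,0,.003)],
'label':[box(0,.003,-.065,.065,-.0425,.0425)]}
def world(parts,x,y,yaw,z=0,pre=None):
    M=R.from_euler('z',yaw).as_matrix()
    if pre is not None: M=M@pre
    return [p@M.T+[x,y,z] for p in parts]
def render(m,parts,S=4):
    a=np.zeros((420*S,560*S),np.uint8)
    for p in parts:
        h=cv2.convexHull(((proj(m,p)+.5)*S).astype(np.float32)); cv2.fillConvexPoly(a,h.round().astype(np.int32),255)
    return cv2.resize(a,(560,420),interpolation=cv2.INTER_AREA)/255.
def fit(parts,obs,x0,z=0,pre=None,fixyaw=False):
    # obs list of (model,mask)
    def cost(v):
        c=0
        for m,k in obs:
            r=render(m,world(parts,v[0],v[1],v[2]*3,z,pre)); c+=np.abs(r-k).sum()/max(k.sum(),1)
        return c/len(obs)
    x0=np.array([x0[0],x0[1],x0[2]/3.]); best=None
    for st in (.02,.006):
        sim=np.vstack([x0]+[x0+np.eye(3)[i]*st for i in range(3)])
        r=minimize(cost,x0,method='Nelder-Mead',options=dict(initial_simplex=sim,xatol=1e-4,fatol=1e-4,maxiter=200)); x0=r.x
    return np.array([x0[0],x0[1],x0[2]*3]),r.fun
def pose(): 
    s=robot.read_state(); return np.array(s['tool_pos']),R.from_rotvec(s['orientation'])
def st():
    s=robot.read_state(); print('t',round(s['t'],2),'tcp',np.round(s['tool_pos'],4),'rv',np.round(s['orientation'],3),'F',np.round(s['force'],1),'op',round(s['opening'],4))
E
python3 - <<'E'
from h import *
import pickle
out={}
for c in ['top','scene']:
    im=imaging.read_camera(c)
    for th in ['plate1','rack','isolator_base','scanner','mat','label','mug','tape','oil_can']:
        L=models.outline_of(c,th); out[c,th]=L
        print(c,th,[(round(d['confidence'],2),[int(x) for x in d['pixel']],int(d['pixels'].sum())) for d in L])
    out[c]=im; out[c,'m']=imaging.camera_model(c)
pickle.dump(out,open('o.pkl','wb'))
E
```

```text
top plate1 [(0.9, [421, 242], 1694), (0.87, [373, 179], 1599), (0.85, [420, 180], 1586), (0.74, [365, 246], 1731)]
top rack [(0.94, [296, 170], 2432), (0.69, [221, 276], 189)]
top isolator_base [(0.83, [92, 272], 1281), (0.73, [220, 261], 1019), (0.66, [266, 117], 979)]
top scanner [(0.73, [163, 205], 1019)]
top mat [(0.97, [146, 215], 4007)]
top label [(0.93, [188, 133], 1027), (0.29, [199, 311], 968)]
top mug [(0.56, [202, 312], 936)]
top tape [(0.81, [425, 309], 849), (0.35, [295, 171], 2338)]
top oil_can [(0.8, [141, 309], 979), (0.26, [163, 204], 1038), (0.15, [374, 178], 1628)]
scene plate1 [(0.68, [137, 311], 1879), (0.62, [178, 364], 2338), (0.61, [194, 272], 1661)]
scene rack [(0.97, [296, 259], 3165)]
scene isolator_base [(0.76, [351, 127], 819), (0.71, [285, 182], 917), (0.67, [360, 294], 1359)]
scene scanner [(0.69, [357, 181], 849), (0.23, [194, 273], 1713)]
scene mat [(0.65, [366, 187], 2284)]
scene label [(0.47, [395, 213], 226)]
scene mug [(0.92, [271, 146], 741), (0.42, [287, 182], 931)]
scene tape [(0.67, [118, 263], 1006)]
scene oil_can [(0.89, [306, 121], 904)]
```

```bash
cat > fitall.py <<'E'
from h import *
import pickle
o=pickle.load(open('o.pkl','rb')); mt,ms=o['top','m'],o['scene','m']
def near(c,th,P,tol=25):
    uv=proj(o[c,'m'],P)[0]; L=[d for d in o[c,th] if np.hypot(*(np.array(d['pixel'])-uv))<tol]
    return L[0]['pixels'] if L else None
def do(name,th,uv,zc,yaws,z=0,pre=None,parts=None,conf=True):
    L=[d for d in o['top',th] if np.hypot(*(np.array(d['pixel'])-uv))<25]; mk=L[0]['pixels']
    P=plane(mt,uv,zc)[0]; sc=near('scene',th,P); best=None
    for obs,lab in (([(mt,mk)],'top'),([(mt,mk),(ms,sc)],'both'))[:1 if sc is None else 2]:
        rs=[fit(parts or MOD[name],obs,(P[0],P[1],y),z,pre) for y in yaws]; rs.sort(key=lambda r:r[1])
        print(name,lab,[ (np.round(r[0],4),round(r[1],3)) for r in rs[:2]],flush=True)
    return rs[0][0]
res={}
for uv in [(422,244),(375,179),(418,179),(364,241)]: do('plate','plate1',uv,0,[0,.15])
do('rack','rack',(296,172),.05,[0])
do('iso_off','isolator_base',(220,258),.03,[.3,.3+np.pi])
do('scanner','scanner',(163,206),.02,[-np.pi/2-.1])
do('mat','mat',(154,210),0,[-np.pi/2])
do('label','label',(190,135),.13,[.1],z=.13,pre=R.from_euler('y',.3).as_matrix())
E
python3 fitall.py
```

```text
plate top [(array([ 0.478 , -0.3686,  0.0797]), np.float64(0.028)), (array([ 0.4779, -0.3682,  0.0836]), np.float64(0.029))]
plate both [(array([ 0.4766, -0.3687,  0.0859]), np.float64(0.047)), (array([ 0.4765, -0.3684,  0.0821]), np.float64(0.048))]
plate top [(array([ 0.6668, -0.2348, -0.0576]), np.float64(0.044)), (array([ 0.6669, -0.2348, -0.0656]), np.float64(0.045))]
plate top [(array([ 0.6684, -0.3612,  0.0502]), np.float64(0.053)), (array([ 0.6686, -0.3612,  0.0401]), np.float64(0.053))]
plate both [(array([ 0.6654, -0.3615,  0.0554]), np.float64(0.055)), (array([ 0.6653, -0.3613,  0.0526]), np.float64(0.056))]
plate top [(array([ 0.4826, -0.1984, -0.0529]), np.float64(0.036)), (array([ 0.4824, -0.1986, -0.0496]), np.float64(0.036))]
plate both [(array([ 0.4794, -0.1991, -0.0445]), np.float64(0.055)), (array([ 0.4803, -0.1988, -0.0445]), np.float64(0.055))]
rack top [(array([0.6617, 0.0086, 0.0917]), np.float64(0.039))]
rack both [(array([0.6593, 0.0082, 0.1082]), np.float64(0.081))]
iso_off top [(array([0.4215, 0.2051, 0.4286]), np.float64(0.079)), (array([0.4164, 0.2024, 3.5397]), np.float64(0.135))]
iso_off both [(array([0.4191, 0.2048, 0.4315]), np.float64(0.146)), (array([0.4152, 0.2036, 3.5274]), np.float64(0.255))]
scanner top [(array([ 0.5665,  0.3829, -1.7607]), np.float64(0.075))]
scanner both [(array([ 0.5657,  0.3834, -1.7515]), np.float64(0.151))]
mat top [(array([ 0.5572,  0.4007, -1.5508]), np.float64(0.312))]
mat both [(array([ 0.554 ,  0.4033, -1.5586]), np.float64(0.383))]
label top [(array([0.7509, 0.2907, 0.2669]), np.float64(0.039))]
label both [(array([0.7475, 0.2892, 0.2638]), np.float64(0.229))]
```

```bash
python3 - <<'E'
import cv2
a=cv2.imread('pics/a_top.png')
cv2.imwrite('pics/a_c1.png',cv2.resize(a[90:300,60:340],None,fx=2.8,fy=2.8,interpolation=2))
cv2.imwrite('pics/a_c2.png',cv2.resize(a[130:340,260:460],None,fx=2.8,fy=2.8,interpolation=2))
E
```

```text
(no output)
```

View pics/a_c1.png

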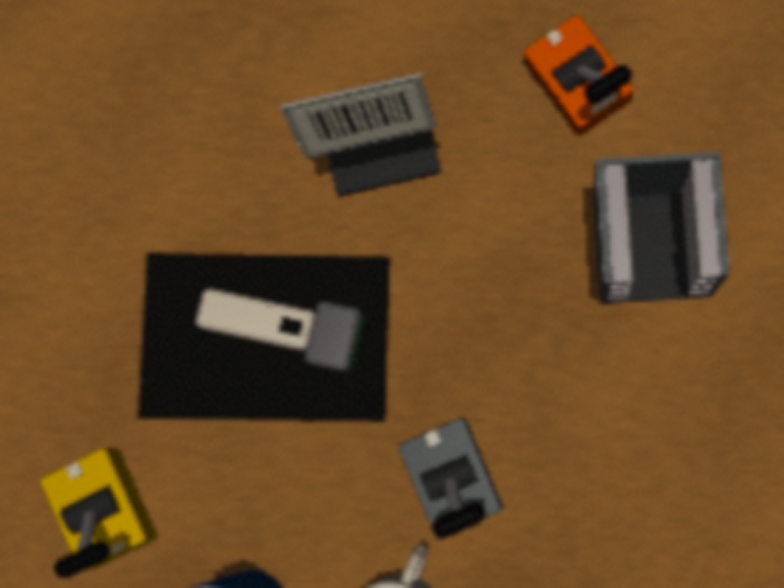

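View pics/a_c2.png

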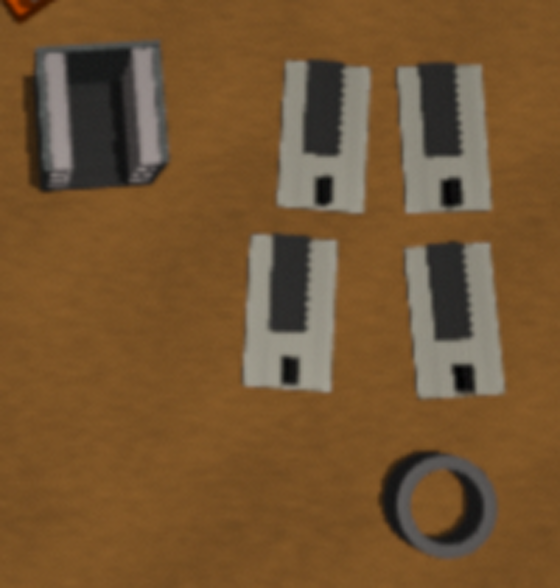

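```bash
python3 - <<'E'
from h import *
p,r=pose(); print(np.round(r.as_matrix(),3))
m=imaging.camera_model('wrist'); print('cam in tool',r.inv().apply(m['position']-p), '\n',np.round((r.inv()*R.from_rotvec(m['orientation'])).as_matrix(),3))
for n,uv,z in (('mug',(202,312),.045),('tape',(418,310),.02),('can',(140,309),.08)): print(n,plane(imaging.camera_model('top'),uv,z))
# overlays
import pickle
o=pickle.load(open('o.pkl','rb'))
L=[('plate',.477,-.3686,.083),('plate',.666,-.2348,-.058),('plate',.667,-.3613,.052),('plate',.481,-.199,-.049),('rack',.6605,.0084,.1),('iso_off',.4205,.205,.43),('scanner',.566,.383,-1.756),('mat',.5555,.402,-1.555)]
for c in ('top','scene'):
    im=cv2.resize(o[c],None,fx=2,fy=2)
    for n,x,y,w in L:
        for q in world(MOD[n],x,y,w):
            h=cv2.convexHull((proj(o[c,'m'],q).astype(np.float32)+.5)*2).round().astype(np.int32); cv2.polylines(im,[h],True,(0,0,255),1)
    for q in world(MOD['label'],.749,.29,.265,.13,R.from_euler('y',.3).as_matrix()):
        h=cv2.convexHull((proj(o[c,'m'],q).astype(np.float32)+.5)*2).round().astype(np.int32); cv2.polylines(im,[h],True,(0,0,255),1)
    cv2.imwrite(f'pics/ov_{c}.png',(im[180:660,140:940] if c=='top' else im[200:800,160:900]))
E
```

```text
[[ 0.958  0.     0.288]
 [-0.288 -0.     0.958]
 [ 0.    -1.    -0.   ]]
cam in tool [-0.06945484 -0.147228   -0.00064184] 
 [[-0.     0.969  0.248]
 [-0.001 -0.248  0.969]
 [ 1.    -0.     0.001]]
mug [[0.27903353 0.24691268 0.045     ]]
tape [[ 0.29247784 -0.34873092  0.02      ]]
can [[0.28774403 0.40320556 0.08      ]]
```

View pics/ov_top.png

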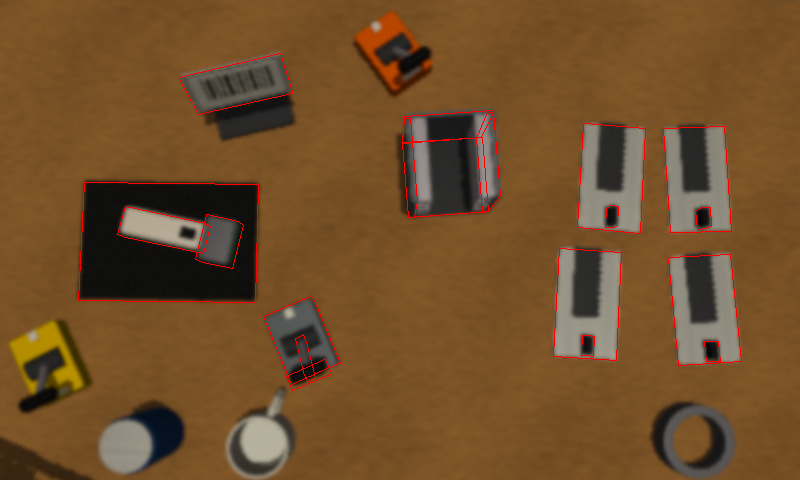

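View pics/ov_scene.png

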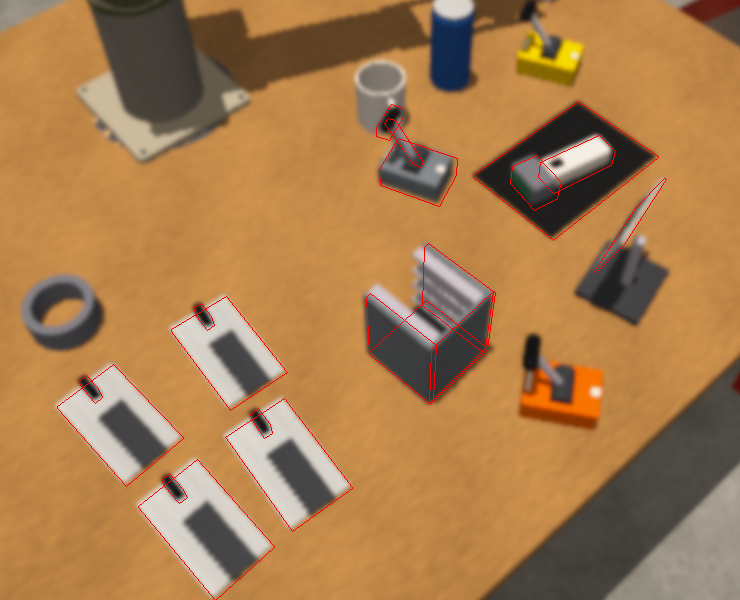

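```bash
cat >> h.py <<'E'
R0=np.array([[1,0,0],[0,0,1],[0,-1,0.]])
def ori(yaw,t=0): return R.from_euler('z',yaw)*R.from_euler('y',-t)*R.from_matrix(R0)
def plan(p,yaw,t=0,n=None,rot=None):
    st(); p0,r0=pose(); r1=rot if rot is not None else ori(yaw,t)
    d=(r0.inv()*r1).as_rotvec(degrees=True); D=np.linalg.norm(np.array(p)-p0)
    k=max(int(np.ceil(max(np.abs(d).max()/8.5, np.linalg.norm(d)/8.5, D/.046))),1); k=n or int(np.ceil(k/5)*5)
    print('rows',k,'dist',round(D,4),'rot',np.round(d,1))
    step=R.from_rotvec(d/k,degrees=True); dp=(np.array(p)-p0)/k; r=r0; prev=None
    for i in range(k):
        loc=np.round(r.inv().apply(dp),3); print(i, loc.tolist(), np.round(d/k,1).tolist()); r=r*step
def rel(base,yaw,off): return np.array(base)+R.from_euler('z',yaw).apply(off)
E
python3 - <<'E'
from h import *
plan((.48,.20,.25),-.049,.3)
E
```

```text
t 1.15 tcp [0.1726 0.5747 0.2376] rv [-1.559  0.229 -0.229] F [ 0.4 -0.3 -0.2] op 0.0932
rows 15 dist 0.4848 rot [  2.1 -13.8 -17.1]
0 [0.027, -0.001, -0.018] [0.1, -0.9, -1.1]
1 [0.027, -0.0, -0.018] [0.1, -0.9, -1.1]
2 [0.026, 0.0, -0.019] [0.1, -0.9, -1.1]
3 [0.026, 0.001, -0.019] [0.1, -0.9, -1.1]
4 [0.026, 0.001, -0.02] [0.1, -0.9, -1.1]
5 [0.025, 0.002, -0.02] [0.1, -0.9, -1.1]
6 [0.025, 0.002, -0.021] [0.1, -0.9, -1.1]
7 [0.025, 0.002, -0.021] [0.1, -0.9, -1.1]
8 [0.024, 0.003, -0.021] [0.1, -0.9, -1.1]
9 [0.024, 0.003, -0.022] [0.1, -0.9, -1.1]
10 [0.023, 0.004, -0.022] [0.1, -0.9, -1.1]
11 [0.023, 0.004, -0.022] [0.1, -0.9, -1.1]
12 [0.022, 0.004, -0.023] [0.1, -0.9, -1.1]
13 [0.022, 0.005, -0.023] [0.1, -0.9, -1.1]
14 [0.021, 0.005, -0.024] [0.1, -0.9, -1.1]
```

Call:
{"api": "carry_out", "payload": {"motion": [0.04,0,-0.027,0.2,-1.4,-1.7,0,0.04,0,-0.028,0.2,-1.4,-1.7,0,0.039,0.001,-0.029,0.2,-1.4,-1.7,0,0.038,0.002,-0.03,0.2,-1.4,-1.7,0,0.037,0.003,-0.031,0.2,-1.4,-1.7,0], "squeeze": 40}}

```text
t: 1.65
tool_pos: [0.3281, 0.3851, 0.2411]
orientation: [-1.569, 0.003, -0.243]
force: [0.2, -0.5, 0.7]
opening: 0.0574
```

```bash
python3 - <<'E'
from h import *
plan((.48,.10,.22),-.049,.3)
E
```

```text
t 1.65 tcp [0.3281 0.3851 0.2411] rv [-1.569  0.003 -0.243] F [ 0.2 -0.5  0.7] op 0.0574
rows 10 dist 0.3238 rot [ 1.  -6.1 -8.4]
0 [0.019, 0.005, -0.026] [0.1, -0.6, -0.8]
1 [0.019, 0.005, -0.026] [0.1, -0.6, -0.8]
2 [0.018, 0.005, -0.026] [0.1, -0.6, -0.8]
3 [0.018, 0.006, -0.026] [0.1, -0.6, -0.8]
4 [0.017, 0.006, -0.027] [0.1, -0.6, -0.8]
5 [0.017, 0.006, -0.027] [0.1, -0.6, -0.8]
6 [0.017, 0.006, -0.027] [0.1, -0.6, -0.8]
7 [0.016, 0.006, -0.027] [0.1, -0.6, -0.8]
8 [0.016, 0.007, -0.027] [0.1, -0.6, -0.8]
9 [0.016, 0.007, -0.028] [0.1, -0.6, -0.8]
```

Call:
{"api": "carry_out", "payload": {"motion": [0.03,0.006,-0.036,0.1,-1,-1.5,0,0.029,0.006,-0.036,0.1,-1,-1.5,0,0.028,0.007,-0.036,0.1,-1,-1.5,0,0.027,0.008,-0.037,0.1,-1,-1.5,0,0.026,0.008,-0.037,0.1,-1,-1.5,0]}}

```text
t: 2.15
tool_pos: [0.4541, 0.1792, 0.2367]
orientation: [-1.571, -0.182, -0.281]
force: [1.1, 0.7, 0.2]
opening: 0.0472
```

```bash
python3 - <<'E'
from h import *
pl=(.481,-.199,0);y=-.049
plan(rel(pl,y,(-.064,0,.12)),y,.3)
E
```

```text
t 2.15 tcp [0.4541 0.1792 0.2367] rv [-1.571 -0.182 -0.281] F [1.1 0.7 0.2] op 0.0472
rows 10 dist 0.3946 rot [ 0.4 -0.8 -0.3]
0 [-0.005, 0.011, -0.038] [0.0, -0.1, -0.0]
1 [-0.005, 0.011, -0.038] [0.0, -0.1, -0.0]
2 [-0.005, 0.011, -0.038] [0.0, -0.1, -0.0]
3 [-0.005, 0.011, -0.038] [0.0, -0.1, -0.0]
4 [-0.005, 0.011, -0.038] [0.0, -0.1, -0.0]
5 [-0.005, 0.011, -0.038] [0.0, -0.1, -0.0]
6 [-0.005, 0.011, -0.038] [0.0, -0.1, -0.0]
7 [-0.005, 0.011, -0.038] [0.0, -0.1, -0.0]
8 [-0.005, 0.011, -0.038] [0.0, -0.1, -0.0]
9 [-0.005, 0.011, -0.038] [0.0, -0.1, -0.0]
```

Call:
{"api": "carry_out", "payload": {"motion": [-0.005,0.011,-0.038,0,-0.2,0,0,-0.005,0.011,-0.038,0,-0.2,0,0,-0.005,0.011,-0.038,0,-0.2,0,0,-0.005,0.011,-0.038,0,-0.2,0,0,-0.005,0.011,-0.038,0,0,0,0]}}

```text
t: 2.65
tool_pos: [0.4375, -0.0181, 0.1797]
orientation: [-1.573, -0.202, -0.277]
force: [0.8, -0.2, -0.2]
opening: 0.0464
```

Call:
{"api": "carry_out", "payload": {"motion": [-0.005,0.011,-0.038,0,0,0,0,-0.005,0.011,-0.038,0,0,0,0,-0.005,0.011,-0.038,0,0,0,0,-0.005,0.011,-0.038,0,0,0,0,-0.005,0.011,-0.038,0,0,0,0]}}

```text
t: 3.15
tool_pos: [0.4195, -0.2168, 0.1219]
orientation: [-1.576, -0.207, -0.284]
force: [0.2, 0.6, 0.6]
opening: 0.0467
```

```bash
cat > wl.py <<'E'
from h import *
import sys
# wrist look: overlay plate guess
def wlook(name,things):
    m=imaging.camera_model('wrist'); im=imaging.read_camera('wrist'); im0=im.copy()
    for n,x,y,w,z in things:
        for q in world(MOD[n],x,y,w,z):
            h=cv2.convexHull(proj(m,q).astype(np.float32)).round().astype(np.int32); cv2.polylines(im,[h],True,(0,0,255),1)
    cv2.imwrite(f'pics/{name}.png',im); return m,im0
E
python3 - <<'E'
from wl import *
wlook('w1',[('plate',.481,-.199,-.049,0)])
plan(rel((.481,-.199,0),-.049,(-.064,0,.03)),-.049,.3)
E
```

```text
t 3.2 tcp [ 0.4181 -0.2211  0.12  ] rv [-1.578 -0.204 -0.284] F [-2.4 -2.9 -0.6] op 0.0463
rows 5 dist 0.0935 rot [0.8 0.  0.6]
0 [-0.006, 0.017, 0.005] [0.2, 0.0, 0.1]
1 [-0.006, 0.017, 0.005] [0.2, 0.0, 0.1]
2 [-0.006, 0.017, 0.005] [0.2, 0.0, 0.1]
3 [-0.006, 0.017, 0.005] [0.2, 0.0, 0.1]
4 [-0.006, 0.017, 0.005] [0.2, 0.0, 0.1]
```

View pics/w1.png

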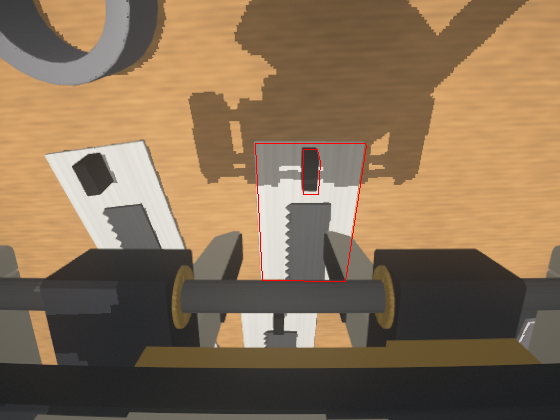

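The wrist view shows the plate under the red model outline, with the grip block at (311,170) inside its box. The estimate is good to about 1–2 mm, so I'm descending.

Call:
{"api": "carry_out", "payload": {"motion": [-0.007,0.017,0.005,0.2,0,0.1,0,-0.007,0.017,0.005,0.2,0,0.1,0,-0.006,0.017,0.005,0.2,0,0.1,0,-0.006,0.017,0.005,0.2,0,0.1,0,-0.003,0.01,0.004,0,0,0,0]}}

```text
t: 3.7
tool_pos: [0.415, -0.2028, 0.0359]
orientation: [-1.568, -0.195, -0.285]
force: [-0.2, 0.5, 0.5]
opening: 0.0466
```

```bash
python3 - <<'E'
from wl import *
wlook('w2',[('plate',.481,-.199,-.049,0)])
plan(rel((.481,-.199,0),-.049,(-.064,0,.027)),-.049,.3)
E
```

```text
t 3.75 tcp [ 0.4143 -0.2017  0.0344] rv [-1.567 -0.194 -0.284] F [-0.8  1.2 -1.7] op 0.0465
rows 5 dist 0.0099 rot [ 0.2 -0.5  0.2]
0 [0.0, 0.002, 0.001] [0.0, -0.1, 0.0]
1 [0.0, 0.002, 0.001] [0.0, -0.1, 0.0]
2 [0.0, 0.002, 0.001] [0.0, -0.1, 0.0]
3 [0.0, 0.002, 0.001] [0.0, -0.1, 0.0]
4 [0.0, 0.002, 0.001] [0.0, -0.1, 0.0]
```

View pics/w2.png

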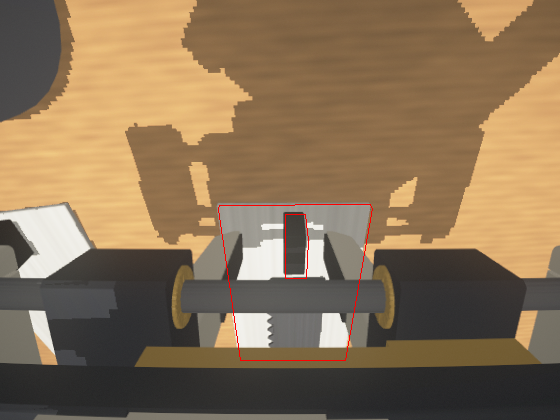

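The fingers straddle the block at (295,245). I'll lower 7 mm, shift 5 mm sideways and close.

Call:
{"api": "carry_out", "payload": {"motion": [0,0.003,0.002,0,-0.1,0,0,0.001,0.003,0.001,0,-0.1,0,0,0,0.001,0.001,0,0,0,-1,0,0,0,0,0,0,-1,0,0,0,0,0,0,-1]}}

```text
t: 4.25
tool_pos: [0.4197, -0.1986, 0.0304]
orientation: [-1.57, -0.201, -0.282]
force: [-1.2, -0.3, 0.4]
opening: 0.0271
```

Call:
{"api": "carry_out", "payload": {"motion": [0,0,0,0,0,0,-1,0,0,0,0,0,0,-1,0,0,0,0,0,0,-1,0,0,0,0,0,0,-1,0,0,0,0,0,0,-1]}}

```text
t: 4.75
tool_pos: [0.4201, -0.1991, 0.0312]
orientation: [-1.57, -0.201, -0.283]
force: [-0.4, 0.5, -0.9]
opening: 0.0117
```

```bash
python3 - <<'E'
from wl import *
rk=(.6605,.0084,0)
plan(rel(rk,.1,(-.0865-.14,0,.16)),.1,.3)
E
```

```text
t 4.75 tcp [ 0.4201 -0.1991  0.0312] rv [-1.57  -0.201 -0.283] F [-0.4  0.5 -0.9] op 0.0117
rows 5 dist 0.2258 rot [ 2.9 -8.3  0.5]
0 [0.009, -0.024, 0.037] [0.6, -1.7, 0.1]
1 [0.01, -0.024, 0.037] [0.6, -1.7, 0.1]
2 [0.011, -0.024, 0.037] [0.6, -1.7, 0.1]
3 [0.012, -0.023, 0.037] [0.6, -1.7, 0.1]
4 [0.013, -0.023, 0.037] [0.6, -1.7, 0.1]
```

Call:
{"api": "carry_out", "payload": {"motion": [0.006,-0.02,0,0,0,0,-1,0.011,-0.037,0,0,0,0,-1,0.011,-0.037,0,0,0,0,-1,0.008,-0.025,0,0,0,0,-1,0,0,0,0,0,0,-1]}}

```text
t: 5.25
tool_pos: [0.4153, -0.1964, 0.1561]
orientation: [-1.567, -0.195, -0.278]
force: [0.3, -0.9, -2.0]
opening: 0.0116
```

```bash
python3 - <<'E'
from wl import *
wlook('w3',[])
cv2.imwrite('pics/s3.png',imaging.read_camera('scene'))
rk=(.6605,.0084,0)
plan(rel(rk,.1,(-.0835-.15,0,.15)),.1,.3)
E
```

```text
t 5.35 tcp [ 0.4136 -0.1951  0.1518] rv [-1.564 -0.191 -0.275] F [ 0.5 -0.5 -2.6] op 0.0117
rows 5 dist 0.1808 rot [ 2.5 -8.4 -0.2]
0 [0.001, 0.001, 0.036] [0.5, -1.7, -0.0]
1 [0.002, 0.001, 0.036] [0.5, -1.7, -0.0]
2 [0.003, 0.001, 0.036] [0.5, -1.7, -0.0]
3 [0.004, 0.002, 0.036] [0.5, -1.7, -0.0]
4 [0.005, 0.002, 0.036] [0.5, -1.7, -0.0]
```

View pics/w3.png

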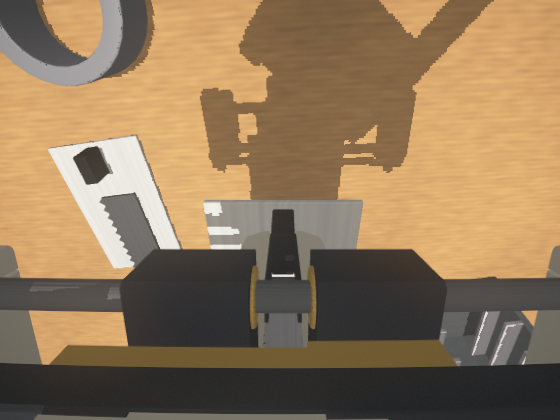

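View pics/s3.png

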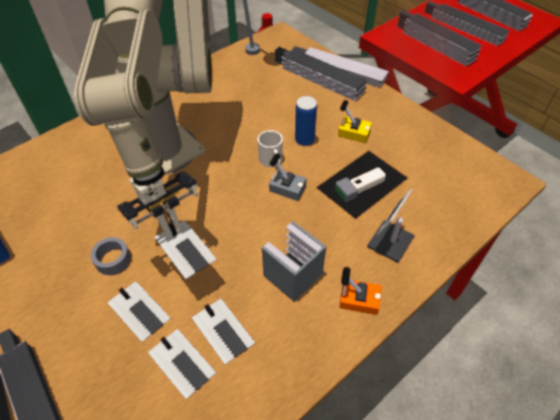

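Plate 1 is held level, with its tail edge at row 201 and centred on the jaws. I'm moving it in front of the rack.

Call:
{"api": "carry_out", "payload": {"motion": [0.001,0.001,0.036,0.5,-1.7,0,-1,0.002,0.001,0.036,0.5,-1.7,0,-1,0.003,0.001,0.036,0.5,-1.7,0,-1,0.004,0.002,0.036,0.5,-1.7,0,-1,0.005,0.002,0.036,0.5,-1.7,0,-1]}}

```text
t: 5.85
tool_pos: [0.4224, -0.0112, 0.1372]
orientation: [-1.537, -0.294, -0.145]
force: [0.7, 0.6, -2.3]
opening: 0.0119
```

```bash
cat >> h.py <<'E'
RK=(.6605,.0084,0); RY=.1
def pos(name,x,pts=True):
    "held plate in rack frame from tcp"
    p,r=pose(); print('tcp in rack',np.round(R.from_euler('z',-RY).apply(p-np.array(RK)),4))
E
python3 - <<'E'
from h import *
pos(0,0)
plan(rel(RK,RY,(-.0835-.13,0,.071)),RY,.3)
im=imaging.read_camera('top');m=imaging.camera_model('top'); cv2.imwrite('pics/t4.png',cv2.resize(im[120:300,200:380],None,fx=3,fy=3,interpolation=2))
E
```

```text
tcp in rack [-0.2388  0.0042  0.1372]
t 5.85 tcp [ 0.4224 -0.0112  0.1372] rv [-1.537 -0.294 -0.145] F [ 0.7  0.6 -2.3] op 0.0119
rows 5 dist 0.071 rot [-0.4 -0.3 -1.1]
0 [0.001, 0.014, -0.001] [-0.1, -0.1, -0.2]
1 [0.001, 0.014, -0.001] [-0.1, -0.1, -0.2]
2 [0.001, 0.014, -0.001] [-0.1, -0.1, -0.2]
3 [0.001, 0.014, -0.001] [-0.1, -0.1, -0.2]
4 [0.001, 0.014, -0.001] [-0.1, -0.1, -0.2]
```

View pics/t4.png

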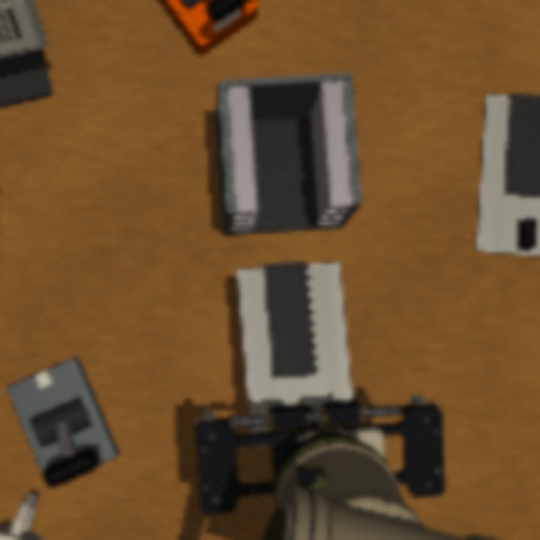

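Call:
{"api": "carry_out", "payload": {"motion": [0.001,0.018,-0.001,0,0,0,-1,0.001,0.018,-0.001,0,0,0,-1,0.001,0.018,-0.001,0,0,0,-1,0,0.01,-0.001,0,0,0,-1,0,0,0,0,0,0,-1]}}

```text
t: 6.4
tool_pos: [0.4353, -0.0021, 0.0613]
orientation: [-1.528, -0.29, -0.121]
force: [-0.8, -0.2, -0.8]
opening: 0.0113
```

```bash
cat >> h.py <<'E'
def chk(tag,px=-.061,pz=.031,extra=[]):
    "overlay rack and held-plate model (from tcp) on top & scene"
    p,r=pose(); M=r.as_matrix(); yaw=np.arctan2(M[1,0],M[0,0]); o=rel(p,yaw,(-px,0,-pz))
    loc=R.from_euler('z',-RY).apply(o-np.array(RK)); print('plate in rack (pred)',np.round(loc,4),'dyaw',round(yaw-RY,4))
    ims=[]
    for c,(u0,v0,w,h) in (('top',(220,110,150,170)),('scene',(200,170,150,170))):
        im=imaging.read_camera(c); m=imaging.camera_model(c); S=3
        im=cv2.resize(im[v0:v0+h,u0:u0+w],None,fx=S,fy=S,interpolation=2)
        for parts,col in ((world(MOD['plate'],o[0],o[1],yaw,o[2]),(0,0,255)),(world(MOD['rack'],RK[0],RK[1],RY),(0,255,0))):
            for q in parts:
                hh=cv2.convexHull(((proj(m,q)-[u0,v0]+.5)*S).astype(np.float32)).round().astype(np.int32); cv2.polylines(im,[hh],True,col,1)
        ims.append(im[:,:400])
    cv2.imwrite(f'pics/{tag}.png',np.hstack(ims))
E
python3 - <<'E'
from h import *
pos(0,0); chk('c5')
plan(rel(RK,RY,(-.0835-.01,0,.071)),RY,.3)
E
```

```text
tcp in rack [-0.2251  0.012   0.0613]
plate in rack (pred) [-0.1641  0.0124  0.0303] dyaw 0.0066
t 6.5 tcp [ 0.4361 -0.0023  0.0631] rv [-1.528 -0.291 -0.122] F [-1.   0.1 -2.2] op 0.0116
rows 5 dist 0.1316 rot [-1.1  0.3 -2. ]
0 [0.026, 0.005, -0.003] [-0.2, 0.1, -0.4]
1 [0.026, 0.005, -0.003] [-0.2, 0.1, -0.4]
2 [0.026, 0.006, -0.003] [-0.2, 0.1, -0.4]
3 [0.026, 0.006, -0.002] [-0.2, 0.1, -0.4]
4 [0.026, 0.006, -0.002] [-0.2, 0.1, -0.4]
```

View pics/c5.png

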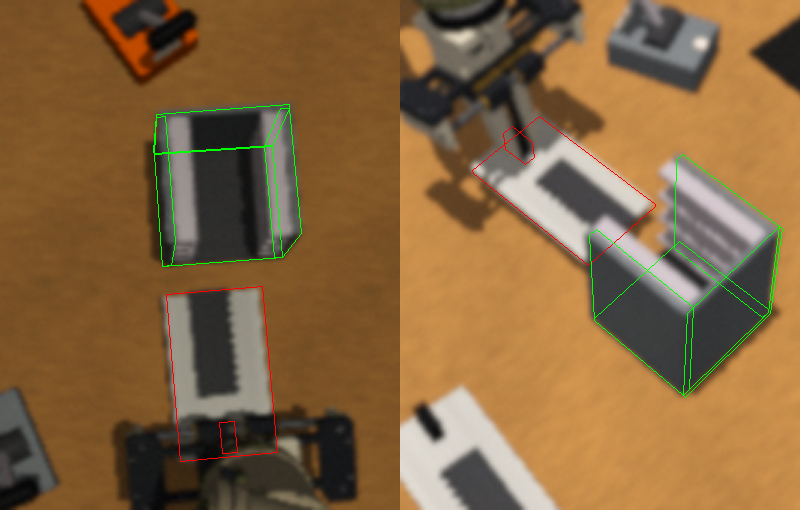

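Call:
{"api": "carry_out", "payload": {"motion": [0.002,-0.004,-0.006,-0.5,0.2,-0.8,-1,0.001,-0.004,-0.005,-0.5,0.1,-0.8,-1,0,0,-0.001,0,0,-0.4,-1,0,0,0,0,0,0,-1,0,0,0,0,0,0,-1]}}

```text
t: 7.0
tool_pos: [0.4394, -0.0164, 0.0746]
orientation: [-1.543, -0.318, -0.164]
force: [-0.2, 1.5, -1.0]
opening: 0.0111
```

```bash
python3 - <<'E'
from h import *
pos(0,0); chk('c6')
plan(rel(RK,RY,(-.0835-.01,0,.071)),RY,.3)
E
```

```text
tcp in rack [-0.2224 -0.0026  0.0746]
plate in rack (pred) [-0.1614 -0.0026  0.0436] dyaw -0.0003
t 7.1 tcp [ 0.4394 -0.0162  0.0744] rv [-1.543 -0.318 -0.163] F [ 0.2 -0.6 -2. ] op 0.0114
rows 5 dist 0.1291 rot [ 0.1 -0.   0.4]
0 [0.024, 0.008, 0.001] [0.0, -0.0, 0.1]
1 [0.024, 0.008, 0.001] [0.0, -0.0, 0.1]
2 [0.024, 0.008, 0.0] [0.0, -0.0, 0.1]
3 [0.024, 0.008, 0.0] [0.0, -0.0, 0.1]
4 [0.024, 0.008, 0.0] [0.0, -0.0, 0.1]
```

View pics/c6.png

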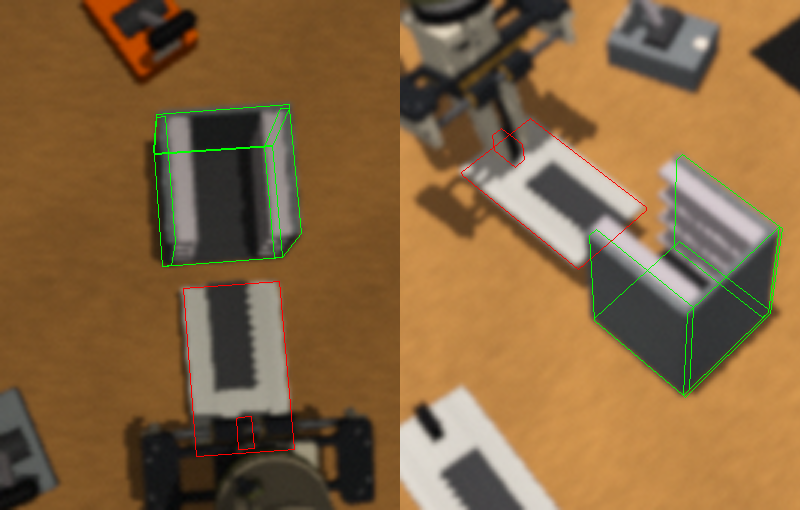

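Call:
{"api": "carry_out", "payload": {"motion": [0.02,0.007,0.001,0,0,0,-1,0.02,0.007,0,0,0,0,-1,0.02,0.007,0,0,0,0,-1,0.01,0.003,0,0,0,0,-1,0,0,0,0,0,0,-1]}}

```text
t: 7.6
tool_pos: [0.5159, -0.0072, 0.0726]
orientation: [-1.543, -0.319, -0.163]
force: [-1.0, -0.0, -1.6]
opening: 0.0118
```

```bash
python3 - <<'E'
from h import *
pos(0,0); chk('c7')
plan(rel(RK,RY,(-.0835-.003,0,.070)),RY,.3)
E
```

```text
tcp in rack [-0.1455 -0.0011  0.0726]
plate in rack (pred) [-0.0845 -0.001   0.0416] dyaw 0.0002
t 7.7 tcp [ 0.5145 -0.0072  0.0721] rv [-1.543 -0.318 -0.163] F [ 0.4  0.7 -2.3] op 0.0118
rows 5 dist 0.0604 rot [0.1 0.  0.4]
0 [0.011, 0.004, 0.0] [0.0, 0.0, 0.1]
1 [0.011, 0.004, 0.0] [0.0, 0.0, 0.1]
2 [0.011, 0.004, 0.0] [0.0, 0.0, 0.1]
3 [0.011, 0.004, 0.0] [0.0, 0.0, 0.1]
4 [0.011, 0.004, 0.0] [0.0, 0.0, 0.1]
```

View pics/c7.png

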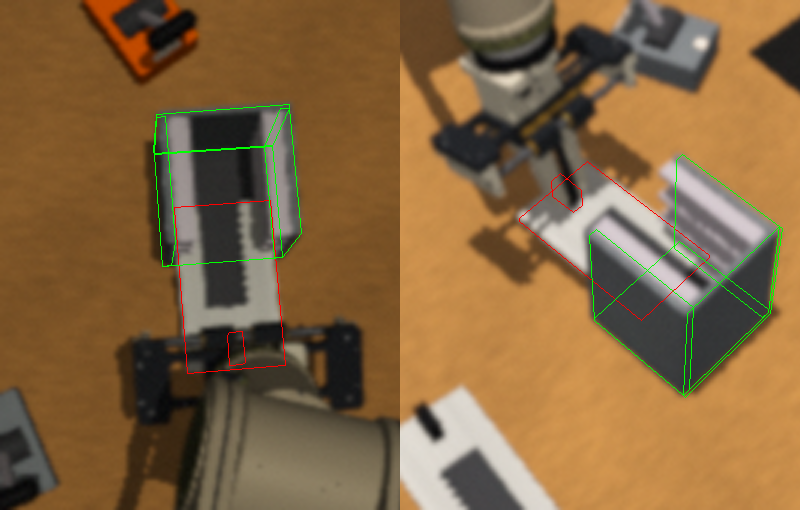

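Call:
{"api": "carry_out", "payload": {"motion": [0.014,0.005,0,0,0,0,-1,0.014,0.005,0,0,0,0,-1,0.012,0.004,0,0,0,0,-1,0.004,0.001,0,0,0,0,-1,0,0,0,0,0,0,-1]}}

```text
t: 8.2
tool_pos: [0.5577, -0.0025, 0.0696]
orientation: [-1.542, -0.314, -0.16]
force: [0.1, 1.2, -1.1]
opening: 0.0113
```

```bash
python3 - <<'E'
from h import *
pos(0,0); chk('c8')
plan(rel(RK,RY,(-.0835+.001,0,.067)),RY,.3)
E
```

```text
tcp in rack [-0.1034 -0.0006  0.0696]
plate in rack (pred) [-0.0424 -0.0006  0.0386] dyaw -0.0003
t 8.3 tcp [ 0.5573 -0.0025  0.0695] rv [-1.542 -0.314 -0.16 ] F [ 0.2 -0.9 -2.4] op 0.0117
rows 5 dist 0.0215 rot [ 0.1 -0.   0.1]
0 [0.004, 0.002, 0.0] [0.0, -0.0, 0.0]
1 [0.004, 0.002, 0.0] [0.0, -0.0, 0.0]
2 [0.004, 0.002, 0.0] [0.0, -0.0, 0.0]
3 [0.004, 0.002, 0.0] [0.0, -0.0, 0.0]
4 [0.004, 0.002, 0.0] [0.0, -0.0, 0.0]
```

View pics/c8.png

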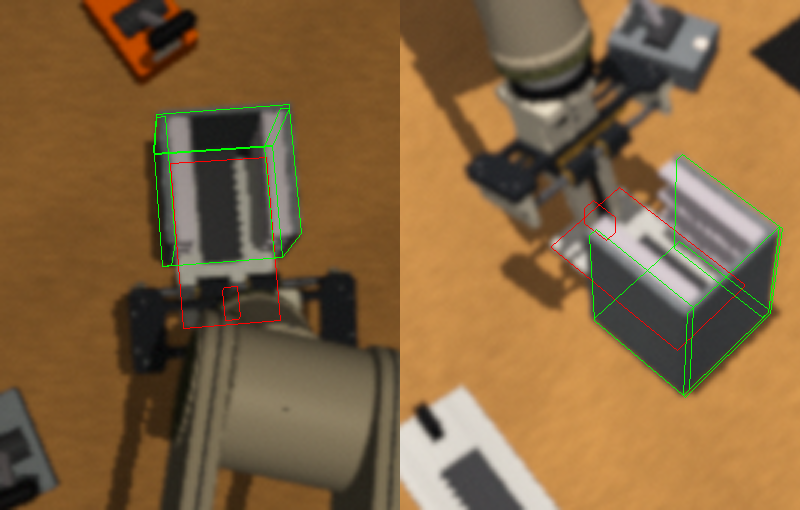

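Call:
{"api": "carry_out", "payload": {"motion": [0.006,0.002,0,0,0,0,-1,0.006,0.002,0,0,0,0,-1,0.004,0.001,0,0,0,0,-1,0.003,0.001,0,0,0,0,-1,0.002,0.001,0,0,0,0,-1]}}

```text
t: 8.8
tool_pos: [0.5743, -0.0, 0.0656]
orientation: [-1.542, -0.304, -0.149]
force: [-23.0, -2.3, 24.1]
opening: 0.0116
```

```bash
python3 - <<'E'
from h import *
pos(0,0)
p,r=pose();print(np.round(r.inv().apply([0,0,-.001]),4)); print(r.inv().apply(R.from_euler('z',RY).apply([1,0,0])).round(3)); st()
E
```

```text
tcp in rack [-0.0866  0.0002  0.0656]
[-0.0003  0.001  -0.    ]
[0.958 0.286 0.   ]
t 8.8 tcp [ 0.5743 -0.      0.0656] rv [-1.542 -0.304 -0.149] F [-23.   -2.3  24.1] op 0.0116
```

Back-wall and ledge contact came at the predicted home position. Now I'll release.

Call:
{"api": "carry_out", "payload": {"motion": [0,0,0,0,0,0,-0.5,0,0,0,0,0,0,-0.3,0,0,0,0,0,0,-0.2,0,0,0,0,0,0,-0.2,0,0,0,0,0,0,-0.2]}}

```text
t: 9.3
tool_pos: [0.5763, -0.0001, 0.0669]
orientation: [-1.542, -0.307, -0.151]
force: [0.2, -0.8, 0.2]
opening: 0.0369
```

Call:
{"api": "carry_out", "payload": {"motion": [0,-0.015,0,0,0,0,-0.2,0,-0.03,0,0,0,0,-0.2,-0.01,-0.04,0,0,0,0,-0.2,-0.015,-0.04,0,0,0,0,-0.2,-0.01,-0.03,0,0,0,0,-0.2]}}

```text
t: 9.8
tool_pos: [0.4945, -0.0075, 0.2049]
orientation: [-1.542, -0.3, -0.145]
force: [0.2, -0.8, 0.6]
opening: 0.0369
```

```bash
cat >> h.py <<'E'
def hull_draw(im,m,parts,u0,v0,S,col):
    for q in parts:
        hh=cv2.convexHull(((proj(m,q)-[u0,v0]+.5)*S).astype(np.float32)).round().astype(np.int32); cv2.polylines(im,[hh],True,col,1)
def home(tag,levels):
    ims=[]
    for c,(u0,v0,w,h) in (('top',(220,110,150,150)),('scene',(220,190,140,150))):
        im=imaging.read_camera(c); m=imaging.camera_model(c); S=4
        im=cv2.resize(im[v0:v0+h,u0:u0+w],None,fx=S,fy=S,interpolation=2)[:, :400]
        for l in levels:
            o=rel(RK,RY,(-.0225,0,.035+.034*l)); hull_draw(im,m,world(MOD['plate'],o[0],o[1],RY,o[2]),u0,v0,S,(0,0,255))
        ims.append(im)
    cv2.imwrite(f'pics/{tag}.png',np.hstack(ims))
def plates():
    out=[]
    for c in ['top']:
        im=imaging.read_camera(c); m=imaging.camera_model(c)
        for d in models.outline_of(c,'plate1'):
            P=plane(m,d['pixel'],0)[0]
            r=fit(MOD['plate'],[(m,d['pixels'])],(P[0],P[1],0)); print(c,round(d['confidence'],2),d['pixels'].sum(),np.round(r[0],4),round(r[1],3))
E
python3 - <<'E'
from h import *
st(); home('h9',[0]); plates()
E
```

```text
t 9.8 tcp [ 0.4945 -0.0075  0.2049] rv [-1.542 -0.3   -0.145] F [ 0.2 -0.8  0.6] op 0.0369
top 0.97 1701 [ 0.6652 -0.2343 -0.0478] 0.05
top 0.87 1618 [ 0.6683 -0.3613  0.0429] 0.041
top 0.78 1631 [ 0.4791 -0.3688  0.095 ] 0.054
top 0.75 1347 [ 6.412e-01  4.000e-04 -1.050e-02] 0.312
```

View pics/h9.png

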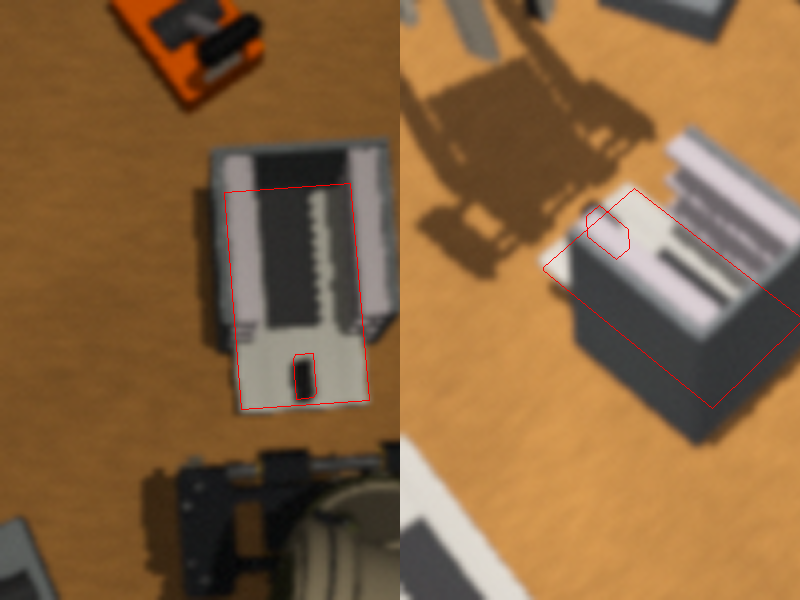

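Level 0 is filled: the grip at (303,377) matches the home outline within about 3 mm. Next is the back-left plate.

```bash
python3 - <<'E'
from h import *
plan(rel((.666,-.2345,0),-.053,(-.062,0,.15)),-.053,.3,n=7)
E
```

```text
t 10.0 tcp [ 0.4958 -0.0076  0.2039] rv [-1.542 -0.301 -0.146] F [ 0.3  0.  -0.6] op 0.0373
rows 7 dist 0.2542 rot [-2.6  8.4 -0.8]
0 [0.01, 0.011, -0.033] [-0.4, 1.2, -0.1]
1 [0.01, 0.011, -0.033] [-0.4, 1.2, -0.1]
2 [0.011, 0.011, -0.033] [-0.4, 1.2, -0.1]
3 [0.012, 0.011, -0.032] [-0.4, 1.2, -0.1]
4 [0.012, 0.012, -0.032] [-0.4, 1.2, -0.1]
5 [0.013, 0.012, -0.032] [-0.4, 1.2, -0.1]
6 [0.013, 0.012, -0.031] [-0.4, 1.2, -0.1]
```

Call:
{"api": "carry_out", "payload": {"motion": [0.01,0.003,-0.042,-0.5,1.7,-0.2,0,0.011,0.003,-0.042,-0.5,1.7,-0.2,0,0.015,0.015,-0.042,-0.5,1.7,-0.2,0,0.016,0.016,-0.042,-0.5,1.7,-0.1,0,0.017,0.016,-0.041,-0.5,1.6,-0.1,0]}}

```text
t: 10.5
tool_pos: [0.5875, -0.2147, 0.1641]
orientation: [-1.559, -0.192, -0.271]
force: [-0.0, 0.6, 0.8]
opening: 0.0464
```

```bash
python3 - <<'E'
from wl import *
wlook('w10',[('plate',.666,-.2345,-.053,0)])
plan(rel((.666,-.2345,0),-.053,(-.062,0,.031)),-.053,.3)
E
```

```text
t 10.55 tcp [ 0.5876 -0.2196  0.1591] rv [-1.56  -0.185 -0.271] F [-2.9 -2.1 -1.4] op 0.0464
rows 5 dist 0.1297 rot [-0.3 -0.2 -0.5]
0 [-0.004, 0.026, -0.002] [-0.1, -0.0, -0.1]
1 [-0.004, 0.026, -0.002] [-0.1, -0.0, -0.1]
2 [-0.004, 0.026, -0.002] [-0.1, -0.0, -0.1]
3 [-0.004, 0.025, -0.002] [-0.1, -0.0, -0.1]
4 [-0.004, 0.025, -0.002] [-0.1, -0.0, -0.1]
```

View pics/w10.png

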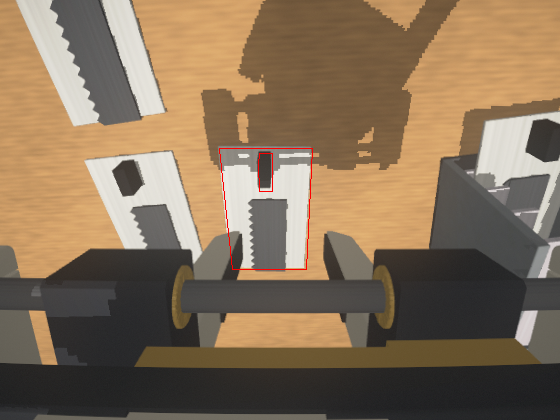

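The plate at (266,210) matches its outline, and the block is at (265,170). Descending.

Call:
{"api": "carry_out", "payload": {"motion": [-0.004,0.026,-0.002,0,0,0,0,-0.004,0.026,-0.002,0,0,0,0,-0.004,0.026,-0.002,0,0,-0.2,0,-0.003,0.022,-0.002,0,0,-0.2,0,-0.001,0.008,-0.001,0,0,0,0]}}

```text
t: 11.05
tool_pos: [0.5993, -0.2301, 0.032]
orientation: [-1.554, -0.173, -0.269]
force: [-0.0, 0.4, -0.5]
opening: 0.0464
```

```bash
python3 - <<'E'
from wl import *
wlook('w11',[('plate',.666,-.2345,-.053,0)])
plan(rel((.666,-.2345,0),-.053,(-.061,0,.029)),-.053,.3)
E
```

```text
t 11.1 tcp [ 0.5987 -0.2298  0.0312] rv [-1.553 -0.172 -0.268] F [-1.6  0.1  0. ] op 0.0467
rows 5 dist 0.007 rot [-0.7 -0.6 -1.1]
0 [0.001, 0.001, -0.0] [-0.1, -0.1, -0.2]
1 [0.001, 0.001, -0.0] [-0.1, -0.1, -0.2]
2 [0.001, 0.001, -0.0] [-0.1, -0.1, -0.2]
3 [0.001, 0.001, -0.0] [-0.1, -0.1, -0.2]
4 [0.001, 0.001, -0.0] [-0.1, -0.1, -0.2]
```

View pics/w11.png

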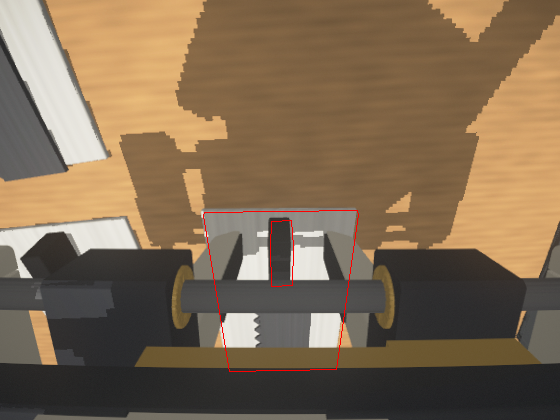

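Call:
{"api": "carry_out", "payload": {"motion": [0.002,0.001,0,0,0,-0.5,0,0.002,0.001,0,0,0,-0.3,0,0,0,0,0,0,0,-1,0,0,0,0,0,0,-1,0,0,0,0,0,0,-1]}}

```text
t: 11.6
tool_pos: [0.6054, -0.2304, 0.0333]
orientation: [-1.553, -0.187, -0.282]
force: [0.6, -0.2, -0.3]
opening: 0.027
```

Call:
{"api": "carry_out", "payload": {"motion": [0,0,0,0,0,0,-1,0,0,0,0,0,0,-1,0,0,0,0,0,0,-1,0,0,0,0,0,0,-1,0,0,0,0,0,0,-1]}}

```text
t: 12.1
tool_pos: [0.6061, -0.2308, 0.035]
orientation: [-1.555, -0.188, -0.283]
force: [-0.3, 0.5, -1.6]
opening: 0.0112
```

```bash
python3 - <<'E'
from wl import *
p,r=pose(); print('tcp in plate',R.from_euler('z',.053).apply(p-np.array((.665,-.2345,0))).round(4))
st()
p,r=pose(); print(np.round(r.inv().apply([-.13,.03,.14]),3))
E
```

```text
tcp in plate [-0.0591  0.0006  0.035 ]
t 12.1 tcp [ 0.6061 -0.2308  0.035 ] rv [-1.555 -0.188 -0.283] F [-0.3  0.5 -1.6] op 0.0112
[-0.084 -0.172  0.024]
```

Call:
{"api": "carry_out", "payload": {"motion": [0.006,-0.02,0,0,0,0,-1,0.006,-0.04,0,0,0,0,-1,-0.01,-0.045,0,0,0,0,-1,-0.03,-0.035,0.005,0,0,0,-1,-0.03,-0.01,0.01,0,0,0,-1]}}

```text
t: 12.6
tool_pos: [0.5043, -0.2105, 0.1625]
orientation: [-1.552, -0.183, -0.277]
force: [0.1, -0.6, -1.8]
opening: 0.0116
```

```bash
python3 - <<'E'
from wl import *
wlook('w12',[])
plan(rel(RK,RY,(-.0815-.15,0,.17)),RY,.3,n=8)
E
```

```text
t 12.65 tcp [ 0.4998 -0.2078  0.1595] rv [-1.55  -0.179 -0.272] F [ 2.4  0.4 -3.5] op 0.0116
rows 8 dist 0.2056 rot [ 1.7 -8.9 -0.6]
0 [-0.009, -0.004, 0.024] [0.2, -1.1, -0.1]
1 [-0.009, -0.004, 0.024] [0.2, -1.1, -0.1]
2 [-0.008, -0.004, 0.024] [0.2, -1.1, -0.1]
3 [-0.008, -0.004, 0.024] [0.2, -1.1, -0.1]
4 [-0.008, -0.003, 0.024] [0.2, -1.1, -0.1]
5 [-0.007, -0.003, 0.024] [0.2, -1.1, -0.1]
6 [-0.007, -0.003, 0.025] [0.2, -1.1, -0.1]
7 [-0.006, -0.003, 0.025] [0.2, -1.1, -0.1]
```

View pics/w12.png

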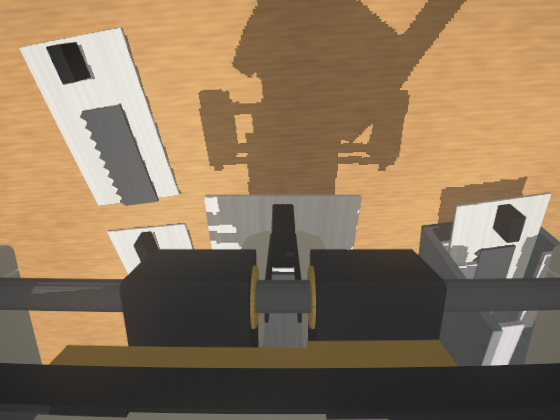

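Plate 2 is held level, tail edge at row 195. I'll go back first, then left.

Call:
{"api": "carry_out", "payload": {"motion": [-0.03,-0.008,0.03,0.3,-1.6,-0.1,-1,-0.025,-0.008,0.045,0.3,-1.8,-0.1,-1,-0.012,-0.003,0.045,0.3,-1.8,-0.1,-1,0.002,0,0.045,0.3,-1.8,-0.1,-1,0.002,0,0.03,0.3,-1.6,-0.1,-1]}}

```text
t: 13.15
tool_pos: [0.427, -0.0088, 0.155]
orientation: [-1.541, -0.293, -0.155]
force: [0.8, -0.1, -1.6]
opening: 0.0116
```

```bash
python3 - <<'E'
from h import *
pos(0,0)
plan(rel(RK,RY,(-.0815-.14,0,.111)),RY,.3,n=4)
E
```

```text
tcp in rack [-0.234   0.0062  0.155 ]
t 13.15 tcp [ 0.427  -0.0088  0.155 ] rv [-1.541 -0.293 -0.155] F [ 0.8 -0.1 -1.6] op 0.0116
rows 4 dist 0.0462 rot [-0.1 -0.7 -0.7]
0 [-0.0, 0.011, -0.002] [-0.0, -0.2, -0.2]
1 [-0.0, 0.011, -0.002] [-0.0, -0.2, -0.2]
2 [-0.0, 0.011, -0.002] [-0.0, -0.2, -0.2]
3 [-0.0, 0.011, -0.002] [-0.0, -0.2, -0.2]
```

Call:
{"api": "carry_out", "payload": {"motion": [0,0.011,-0.006,0,-0.3,0,-1,0,0.011,-0.003,0,-0.3,0,-1,0,0.011,-0.002,0,0,0,-1,0,0.006,-0.001,0,0,0,-1,0,0,0,0,0,0,-1]}}

```text
t: 13.65
tool_pos: [0.4383, -0.0175, 0.1134]
orientation: [-1.54, -0.304, -0.141]
force: [-0.6, 0.2, -1.9]
opening: 0.0114
```

```bash
python3 - <<'E'
from h import *
pos(0,0); chk('c13',-.059,.035)
plan(rel(RK,RY,(-.0815-.01,0,.108)),RY,.3)
E
```

```text
tcp in rack [-0.2237 -0.0036  0.1134]
plate in rack (pred) [-0.1647 -0.0033  0.0784] dyaw 0.0045
t 13.75 tcp [ 0.4386 -0.0174  0.1145] rv [-1.54  -0.305 -0.142] F [ 0.3  0.3 -2.1] op 0.0116
rows 5 dist 0.132 rot [-0.2  0.3 -0.8]
0 [0.025, 0.009, 0.001] [-0.0, 0.1, -0.2]
1 [0.025, 0.009, 0.001] [-0.0, 0.1, -0.2]
2 [0.025, 0.009, 0.001] [-0.0, 0.1, -0.2]
3 [0.025, 0.009, 0.001] [-0.0, 0.1, -0.2]
4 [0.025, 0.009, 0.001] [-0.0, 0.1, -0.2]
```

View pics/c13.png

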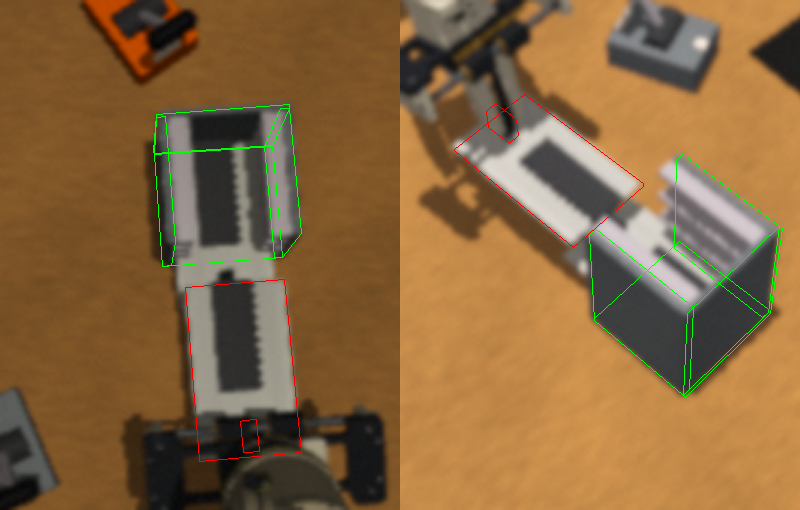

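Call:
{"api": "carry_out", "payload": {"motion": [0.02,0.007,0.002,0,0.1,-0.4,-1,0.023,0.008,0.001,0,0.1,-0.2,-1,0.023,0.008,0.001,0,0,0,-1,0.018,0.006,0,0,0,0,-1,0.004,0.001,0,0,0,0,-1]}}

```text
t: 14.25
tool_pos: [0.5354, -0.0063, 0.1138]
orientation: [-1.54, -0.31, -0.16]
force: [-0.1, 0.9, -1.7]
opening: 0.0114
```

```bash
python3 - <<'E'
from h import *
pos(0,0); chk('c14',-.059,.035); st()
E
```

```text
tcp in rack [-0.1259 -0.0022  0.1138]
plate in rack (pred) [-0.0669 -0.0024  0.0788] dyaw -0.0038
t 14.35 tcp [ 0.534  -0.0063  0.1135] rv [-1.54  -0.309 -0.159] F [-0.9 -0.1 -1.6] op 0.0114
```

View pics/c14.png

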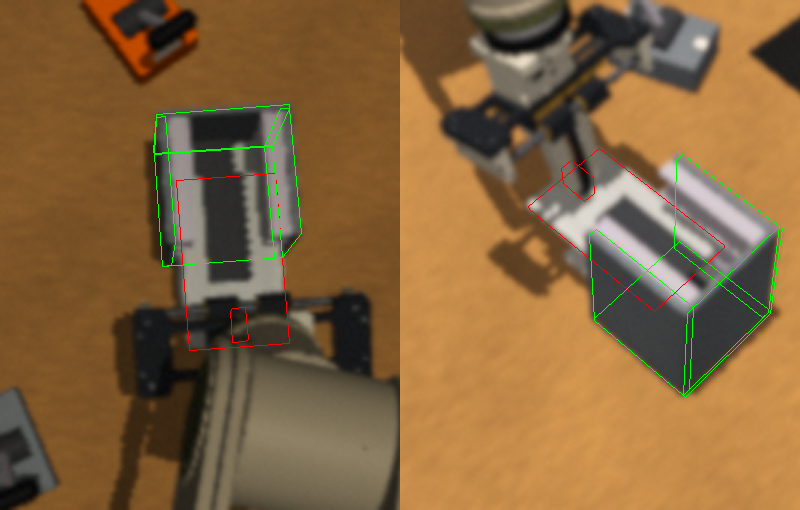

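Call:
{"api": "carry_out", "payload": {"motion": [0.012,0.005,0.001,0,0,0,-1,0.012,0.006,0.001,0,0,0,-1,0.006,0.004,0,0,0,0,-1,0.003,0.002,0,0,0,0,-1,0.002,0.001,0,0,0,0,-1]}}

```text
t: 14.85
tool_pos: [0.5696, -0.0016, 0.1063]
orientation: [-1.54, -0.306, -0.158]
force: [0.7, 0.4, -0.9]
opening: 0.0116
```

```bash
python3 - <<'E'
from h import *
pos(0,0);  st()
E
```

```text
tcp in rack [-0.0914 -0.0008  0.1063]
t 14.85 tcp [ 0.5696 -0.0016  0.1063] rv [-1.54  -0.306 -0.158] F [ 0.7  0.4 -0.9] op 0.0116
```

Call:
{"api": "carry_out", "payload": {"motion": [0.004,0.001,0,0,0,0,-1,0.003,0.001,0,0,0,0,-1,0.003,0.001,0,0,0,0,-1,0.003,0.001,0,0,0,0,-1,0.002,0.001,0,0,0,0,-1]}}

```text
t: 15.35
tool_pos: [0.5763, -0.001, 0.1034]
orientation: [-1.542, -0.29, -0.14]
force: [-27.5, -1.8, 23.6]
opening: 0.0115
```

```bash
python3 - <<'E'
from h import *
pos(0,0);  st()
E
```

```text
tcp in rack [-0.0847 -0.0009  0.1034]
t 15.35 tcp [ 0.5763 -0.001   0.1034] rv [-1.542 -0.29  -0.14 ] F [-27.5  -1.8  23.6] op 0.0115
```

Call:
{"api": "carry_out", "payload": {"motion": [0,0,0,0,0,0,-0.5,0,0,0,0,0,0,-0.3,0,0,0,0,0,0,-0.2,0,0,0,0,0,0,-0.2,0,0,0,0,0,0,-0.2]}}

```text
t: 15.85
tool_pos: [0.578, -0.0012, 0.1058]
orientation: [-1.542, -0.293, -0.143]
force: [0.4, 1.0, 0.0]
opening: 0.0368
```

Call:
{"api": "carry_out", "payload": {"motion": [0,-0.015,0,0,0,0,-0.2,0,-0.03,0,0,0,0,-0.2,-0.01,-0.04,0,0,0,0,-0.2,-0.015,-0.035,0,0,0,0,-0.2,-0.01,-0.01,0,0,0,0,-0.2]}}

```text
t: 16.35
tool_pos: [0.506, -0.0079, 0.2221]
orientation: [-1.542, -0.289, -0.138]
force: [0.1, 0.0, 0.6]
opening: 0.037
```

```bash
sed -i 's/RK=(.6605/RK=(.658/' h.py; python3 - <<'E'
from h import *
st(); home('h15',[0,1]); plates()
E
```

```text
t 16.35 tcp [ 0.506  -0.0079  0.2221] rv [-1.542 -0.289 -0.138] F [0.1 0.  0.6] op 0.037
top 0.66 1808 [ 0.4773 -0.369   0.0945] 0.061
top 0.65 1653 [ 0.6681 -0.3604  0.038 ] 0.042
top 0.57 1469 [ 0.6441 -0.0021  0.0175] 0.262
top 0.5 1450 [ 0.6918 -0.0248  0.128 ] 1.036
```

View pics/h15.png

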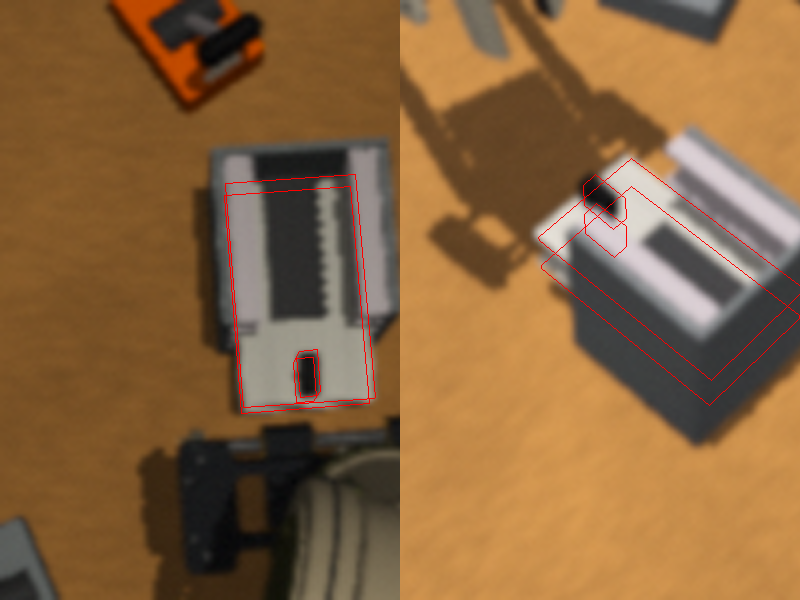

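Levels 0 and 1 are filled and match their outlines. Next is the front-right plate.

```bash
python3 - <<'E'
from h import *
plan(rel((.4775,-.3687,0),.088,(-.061,0,.14)),.088,.3,n=9)
E
```

```text
t 16.55 tcp [ 0.5057 -0.0077  0.2177] rv [-1.541 -0.285 -0.135] F [0.1 0.7 0.4] op 0.0376
rows 9 dist 0.385 rot [-0.4  0.4 -1.8]
0 [-0.016, 0.004, -0.04] [-0.0, 0.0, -0.2]
1 [-0.016, 0.004, -0.04] [-0.0, 0.0, -0.2]
2 [-0.015, 0.004, -0.04] [-0.0, 0.0, -0.2]
3 [-0.015, 0.004, -0.04] [-0.0, 0.0, -0.2]
4 [-0.015, 0.004, -0.04] [-0.0, 0.0, -0.2]
5 [-0.015, 0.004, -0.04] [-0.0, 0.0, -0.2]
6 [-0.015, 0.004, -0.04] [-0.0, 0.0, -0.2]
7 [-0.015, 0.004, -0.04] [-0.0, 0.0, -0.2]
8 [-0.015, 0.004, -0.04] [-0.0, 0.0, -0.2]
```

Call:
{"api": "carry_out", "payload": {"motion": [-0.016,0.004,-0.04,0,0,-0.2,0,-0.016,0.004,-0.04,0,0,-0.2,0,-0.015,0.004,-0.04,0,0,-0.2,0,-0.015,0.004,-0.04,0,0,-0.2,0,-0.015,0.004,-0.04,0,0,-0.2,0]}}

```text
t: 17.05
tool_pos: [0.4582, -0.2126, 0.1689]
orientation: [-1.532, -0.305, -0.138]
force: [0.8, 0.3, 0.3]
opening: 0.0465
```

Call:
{"api": "carry_out", "payload": {"motion": [-0.015,0.004,-0.04,0,0,-0.2,0,-0.015,0.004,-0.04,0,0,-0.2,0,-0.015,0.004,-0.038,0,0,-0.2,0,-0.01,0.003,-0.025,0,0,-0.2,0,-0.002,0,-0.006,0,0,0,0]}}

```text
t: 17.55
tool_pos: [0.4325, -0.3624, 0.1282]
orientation: [-1.536, -0.257, -0.154]
force: [-0.5, -0.4, -1.4]
opening: 0.0466
```

```bash
python3 - <<'E'
from wl import *
wlook('w17',[('plate',.4775,-.3687,.088,0)])
plan(rel((.4775,-.3687,0),.088,(-.061,0,.028)),.088,.3)
E
```

```text
t 17.6 tcp [ 0.4324 -0.362   0.1282] rv [-1.535 -0.258 -0.153] F [-0.6  0.8 -1.3] op 0.0464
rows 5 dist 0.1021 rot [-0.6 -1.3 -2.1]
0 [-0.008, 0.018, -0.003] [-0.1, -0.3, -0.4]
1 [-0.009, 0.018, -0.002] [-0.1, -0.3, -0.4]
2 [-0.009, 0.018, -0.002] [-0.1, -0.3, -0.4]
3 [-0.009, 0.018, -0.002] [-0.1, -0.3, -0.4]
4 [-0.009, 0.018, -0.002] [-0.1, -0.3, -0.4]
```

View pics/w17.png

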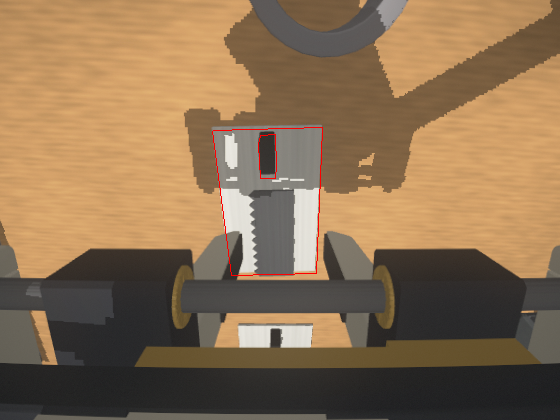

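The plate at (268,200) is on its outline. Descending.

Call:
{"api": "carry_out", "payload": {"motion": [-0.01,0.021,-0.003,-0.1,-0.3,-0.5,0,-0.01,0.021,-0.003,-0.1,-0.3,-0.5,0,-0.009,0.021,-0.003,-0.1,-0.3,-0.5,0,-0.008,0.018,-0.002,-0.1,-0.3,-0.3,0,-0.003,0.007,-0.001,0,0,0,0]}}

```text
t: 18.1
tool_pos: [0.4392, -0.3542, 0.035]
orientation: [-1.56, -0.245, -0.157]
force: [0.0, 0.3, 0.9]
opening: 0.0465
```

```bash
python3 - <<'E'
from wl import *
wlook('w18',[('plate',.4765,-.3687,.088,0)])
plan(rel((.4765,-.3687,0),.088,(-.061,0,.028)),.088,.3)
E
```

```text
t 18.15 tcp [ 0.4388 -0.354   0.0344] rv [-1.56  -0.245 -0.157] F [-1.5  1.4  0.3] op 0.0464
rows 5 dist 0.0313 rot [ 0.8 -1.7 -2.6]
0 [-0.005, 0.0, -0.004] [0.2, -0.3, -0.5]
1 [-0.005, -0.0, -0.004] [0.2, -0.3, -0.5]
2 [-0.005, -0.0, -0.004] [0.2, -0.3, -0.5]
3 [-0.005, -0.0, -0.004] [0.2, -0.3, -0.5]
4 [-0.005, -0.0, -0.004] [0.2, -0.3, -0.5]
```

View pics/w18.png

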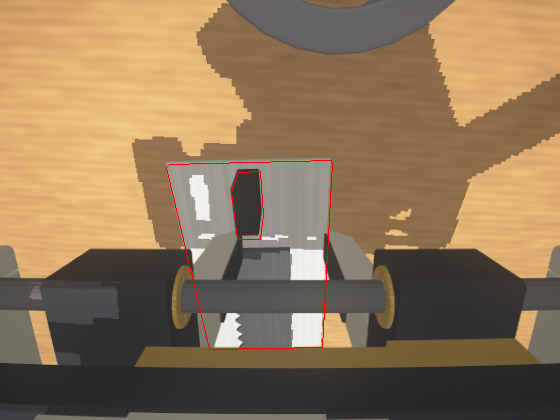

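```bash
python3 - <<'E'
from h import *
s=robot.read_state(); print(np.round(s['q'],3),np.round(s['dq'],3))
plan(rel((.4765,-.3687,0),.088,(-.061,0,.07)),.088,.3)
E
```

```text
[-0.901  0.082  1.957  0.25   0.963 -2.657] [-0.012 -0.02  -0.022 -0.001  0.04  -0.001]
t 18.15 tcp [ 0.4388 -0.354   0.0344] rv [-1.56  -0.245 -0.157] F [-1.5  1.4  0.3] op 0.0464
rows 5 dist 0.0469 rot [ 0.8 -1.7 -2.6]
0 [-0.003, -0.008, -0.004] [0.2, -0.3, -0.5]
1 [-0.003, -0.008, -0.004] [0.2, -0.3, -0.5]
2 [-0.003, -0.008, -0.004] [0.2, -0.3, -0.5]
3 [-0.003, -0.008, -0.004] [0.2, -0.3, -0.5]
4 [-0.003, -0.008, -0.004] [0.2, -0.3, -0.5]
```

The wrist joint q6 has reached its limit here because of the tilt. Levels 2 and 3 don't need the tilt, since the gripper body clears the rack, so I'll rise and go vertical.

Call:
{"api": "carry_out", "payload": {"motion": [0.01,-0.03,0,0,0,0,0,0.015,-0.035,0,0,0,3,0,0,0,0,0,0,6,0,0,0,0,0,0,6,0,0,0,0,0,0,2,0]}}

```text
t: 18.65
tool_pos: [0.4469, -0.3508, 0.1091]
orientation: [-1.577, -0.004, 0.083]
force: [0.1, 0.6, -0.2]
opening: 0.0468
```

```bash
python3 - <<'E'
from h import *
s=robot.read_state(); print(np.round(s['q'],3))
plan(rel((.4765,-.3687,0),.088,(-.0595,0,.09)),.088,0)
E
```

```text
[-0.731  0.175  1.68  -0.041  1.318 -2.346]
t 18.65 tcp [ 0.4469 -0.3508  0.1091] rv [-1.577 -0.004  0.083] F [ 0.1  0.6 -0.2] op 0.0468
rows 5 dist 0.0422 rot [ 0.3 -1.9 -2.9]
0 [-0.006, 0.004, -0.004] [0.1, -0.4, -0.6]
1 [-0.006, 0.004, -0.004] [0.1, -0.4, -0.6]
2 [-0.006, 0.004, -0.004] [0.1, -0.4, -0.6]
3 [-0.006, 0.004, -0.004] [0.1, -0.4, -0.6]
4 [-0.006, 0.004, -0.004] [0.1, -0.4, -0.6]
```

Call:
{"api": "carry_out", "payload": {"motion": [-0.009,0.006,-0.006,0.1,-0.6,-0.9,0,-0.009,0.006,-0.006,0.1,-0.6,-0.9,0,-0.009,0.006,-0.005,0.1,-0.5,-0.9,0,-0.004,0.003,-0.002,0,-0.2,-0.2,0,0,0,0,0,0,0,0]}}

```text
t: 19.15
tool_pos: [0.4215, -0.3713, 0.0942]
orientation: [-1.573, -0.081, 0.072]
force: [-0.4, 0.4, -0.0]
opening: 0.046
```

```bash
python3 - <<'E'
from wl import *
wlook('w19',[('plate',.4765,-.3687,.088,0)])
plan(rel((.4765,-.3687,0),.088,(-.0595,0,.027)),.088,0)
E
```

```text
t 19.2 tcp [ 0.4218 -0.3713  0.0945] rv [-1.573 -0.081  0.072] F [ 0.7 -0.2 -0.1] op 0.0466
rows 5 dist 0.0677 rot [0.2 0.5 0.3]
0 [-0.001, 0.013, -0.0] [0.0, 0.1, 0.1]
1 [-0.001, 0.013, -0.0] [0.0, 0.1, 0.1]
2 [-0.001, 0.013, -0.0] [0.0, 0.1, 0.1]
3 [-0.001, 0.013, -0.0] [0.0, 0.1, 0.1]
4 [-0.001, 0.013, -0.0] [0.0, 0.1, 0.1]
```

View pics/w19.png

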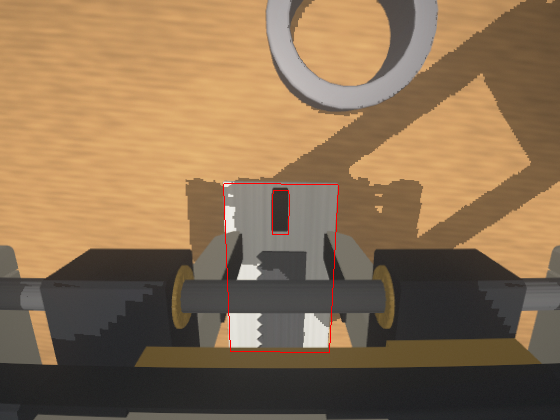

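The block at (281,210) is centred between the jaws. Descending and gripping.

Call:
{"api": "carry_out", "payload": {"motion": [-0.002,0.018,0,0,0.1,0,0,-0.002,0.018,0,0,0.1,0,0,-0.001,0.018,0,0,0.1,0,0,-0.001,0.01,0,0,0,0,0,0,0.002,0,0,0,0,0]}}

```text
t: 19.7
tool_pos: [0.4204, -0.3727, 0.031]
orientation: [-1.578, -0.08, 0.065]
force: [0.5, -0.6, -0.8]
opening: 0.0464
```

```bash
python3 - <<'E'
from wl import *
wlook('w20',[('plate',.4765,-.3687,.088,0)])
plan(rel((.4765,-.3687,0),.088,(-.0595,0,.028)),.088,0)
E
```

```text
t 19.75 tcp [ 0.4205 -0.3728  0.0312] rv [-1.578 -0.081  0.065] F [ 0.4  0.5 -0.4] op 0.0469
rows 5 dist 0.0047 rot [0.5 0.3 0.6]
0 [-0.001, 0.001, -0.0] [0.1, 0.1, 0.1]
1 [-0.001, 0.001, -0.0] [0.1, 0.1, 0.1]
2 [-0.001, 0.001, -0.0] [0.1, 0.1, 0.1]
3 [-0.001, 0.001, -0.0] [0.1, 0.1, 0.1]
4 [-0.001, 0.001, -0.0] [0.1, 0.1, 0.1]
```

View pics/w20.png

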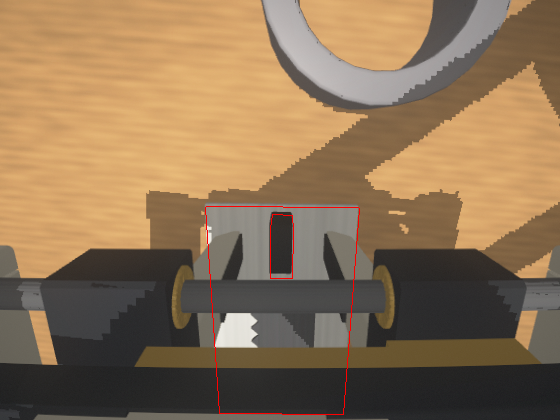

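Call:
{"api": "carry_out", "payload": {"motion": [-0.002,0.003,0,0.2,0,0.3,0,-0.002,0.001,0,0,0,0,-1,0,0,0,0,0,0,-1,0,0,0,0,0,0,-1,0,0,0,0,0,0,-1]}}

```text
t: 20.25
tool_pos: [0.4182, -0.3748, 0.0302]
orientation: [-1.578, -0.079, 0.067]
force: [0.3, 0.1, -0.6]
opening: 0.0189
```

Call:
{"api": "carry_out", "payload": {"motion": [0,0,0,0,0,0,-1,0,0,0,0,0,0,-1,0,0,0,0,0,0,-1,0,0,0,0,0,0,-1,0,0,0,0,0,0,-1]}}

```text
t: 20.75
tool_pos: [0.4183, -0.3749, 0.0305]
orientation: [-1.578, -0.079, 0.067]
force: [-0.5, 0.8, -0.1]
opening: 0.0118
```

```bash
python3 - <<'E'
from h import *
p,r=pose(); print('tcp in plate',R.from_euler('z',-.088).apply(p-np.array((.476,-.3687,0))).round(4)); st()
E
```

```text
tcp in plate [-0.058  -0.0011  0.0305]
t 20.75 tcp [ 0.4183 -0.3749  0.0305] rv [-1.578 -0.079  0.067] F [-0.5  0.8 -0.1] op 0.0118
```

Call:
{"api": "carry_out", "payload": {"motion": [0,-0.02,0,0,0,0,-1,0,-0.04,0,0,0,0,-1,0,-0.045,0.01,0,0,0,-1,0,-0.03,0.03,0,0,0,-1,0,0,0.04,0,0,0,-1]}}

```text
t: 21.25
tool_pos: [0.4075, -0.2937, 0.1668]
orientation: [-1.574, -0.072, 0.068]
force: [0.2, 0.2, -1.5]
opening: 0.0118
```

```bash
python3 - <<'E'
from wl import *
wlook('w21',[])
plan(rel(RK,RY,(-.2255,0,.16)),RY,0,n=8)
E
```

```text
t 21.3 tcp [ 0.4062 -0.2872  0.164 ] rv [-1.567 -0.07   0.071] F [ 5.1  0.1 -3.8] op 0.0118
rows 8 dist 0.2745 rot [-0.1 -0.6 -0. ]
0 [0.006, 0.001, 0.034] [-0.0, -0.1, -0.0]
1 [0.007, 0.001, 0.034] [-0.0, -0.1, -0.0]
2 [0.007, 0.001, 0.034] [-0.0, -0.1, -0.0]
3 [0.007, 0.001, 0.034] [-0.0, -0.1, -0.0]
4 [0.007, 0.001, 0.034] [-0.0, -0.1, -0.0]
5 [0.007, 0.001, 0.034] [-0.0, -0.1, -0.0]
6 [0.007, 0.001, 0.034] [-0.0, -0.1, -0.0]
7 [0.007, 0.001, 0.034] [-0.0, -0.1, -0.0]
```

View pics/w21.png

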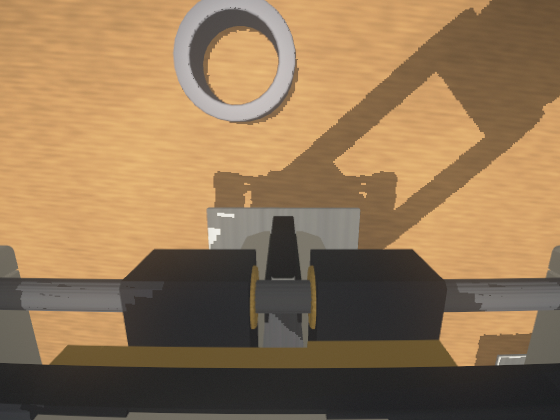

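Plate 3 is held, tail edge at row 208. Moving it to the front of the rack.

Call:
{"api": "carry_out", "payload": {"motion": [0.006,0.001,0.036,0,-0.1,0,-1,0.007,0.001,0.036,0,-0.1,0,-1,0.007,0.001,0.036,0,-0.1,0,-1,0.007,0.001,0.036,0,-0.1,0,-1,0.007,0.001,0.036,0,-0.1,0,-1]}}

```text
t: 21.8
tool_pos: [0.4212, -0.1003, 0.1579]
orientation: [-1.568, -0.073, 0.077]
force: [0.6, -0.2, -1.9]
opening: 0.0117
```

```bash
python3 - <<'E'
from h import *
pos(0,0)
plan(rel(RK,RY,(-.2255,0,.142)),RY,0)
E
```

```text
tcp in rack [-0.2465 -0.0845  0.1579]
t 21.8 tcp [ 0.4212 -0.1003  0.1579] rv [-1.568 -0.073  0.077] F [ 0.6 -0.2 -1.9] op 0.0117
rows 5 dist 0.0885 rot [-0.1 -0.2 -0.1]
0 [0.004, 0.003, 0.017] [-0.0, -0.0, -0.0]
1 [0.004, 0.003, 0.017] [-0.0, -0.0, -0.0]
2 [0.004, 0.003, 0.017] [-0.0, -0.0, -0.0]
3 [0.004, 0.003, 0.017] [-0.0, -0.0, -0.0]
4 [0.004, 0.003, 0.017] [-0.0, -0.0, -0.0]
```

Call:
{"api": "carry_out", "payload": {"motion": [0.002,0.003,0.024,0,0,0,-1,0.004,0.003,0.024,0,0,0,-1,0.004,0.003,0.02,0,0,0,-1,0.004,0.003,0.008,0,0,0,-1,0.002,0.001,0.001,0,0,0,-1]}}

```text
t: 22.3
tool_pos: [0.4274, -0.0147, 0.142]
orientation: [-1.566, -0.075, 0.085]
force: [-0.4, -0.6, -2.8]
opening: 0.0116
```

```bash
python3 - <<'E'
from h import *
pos(0,0); chk('c22',-.058,.0305)
plan(rel(RK,RY,(-.0805-.03,0,.140)),RY,0)
E
```

```text
tcp in rack [-0.2318  0.      0.142 ]
plate in rack (pred) [-1.738e-01  1.000e-04  1.115e-01] dyaw 0.0023
t 22.4 tcp [ 0.4275 -0.0157  0.1422] rv [-1.566 -0.074  0.085] F [ 0.7 -0.4 -1.7] op 0.0116
rows 5 dist 0.1212 rot [-0.2  0.1 -0.4]
0 [0.024, 0.0, 0.0] [-0.0, 0.0, -0.1]
1 [0.024, 0.0, 0.0] [-0.0, 0.0, -0.1]
2 [0.024, 0.0, 0.0] [-0.0, 0.0, -0.1]
3 [0.024, 0.0, 0.0] [-0.0, 0.0, -0.1]
4 [0.024, 0.0, 0.0] [-0.0, 0.0, -0.1]
```

View pics/c22.png

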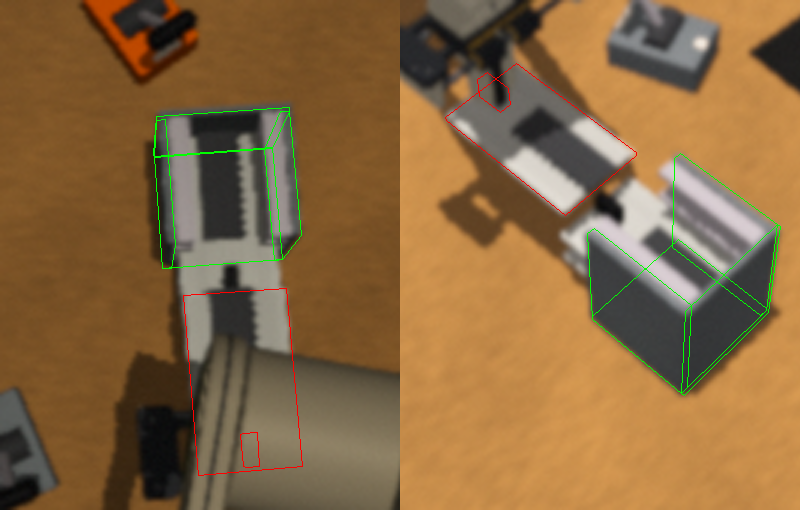

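Call:
{"api": "carry_out", "payload": {"motion": [0.025,0,0,0,0,0,-1,0.025,0,0,0,0,-0.2,-1,0.025,0,0,0,0,0,-1,0.018,0.001,0,0,0,0,-1,0.005,0,0,0,0,0,-1]}}

```text
t: 22.9
tool_pos: [0.5281, -0.0118, 0.1402]
orientation: [-1.568, -0.072, 0.078]
force: [-2.7, 2.5, -1.4]
opening: 0.0118
```

```bash
python3 - <<'E'
from h import *
pos(0,0); chk('c23',-.058,.0305); st()
E
```

```text
tcp in rack [-0.1313 -0.0071  0.1402]
plate in rack (pred) [-0.0733 -0.0074  0.1097] dyaw -0.0046
t 23.0 tcp [ 0.5272 -0.0116  0.1402] rv [-1.568 -0.072  0.078] F [-0.6  0.7 -1.7] op 0.0116
```

View pics/c23.png

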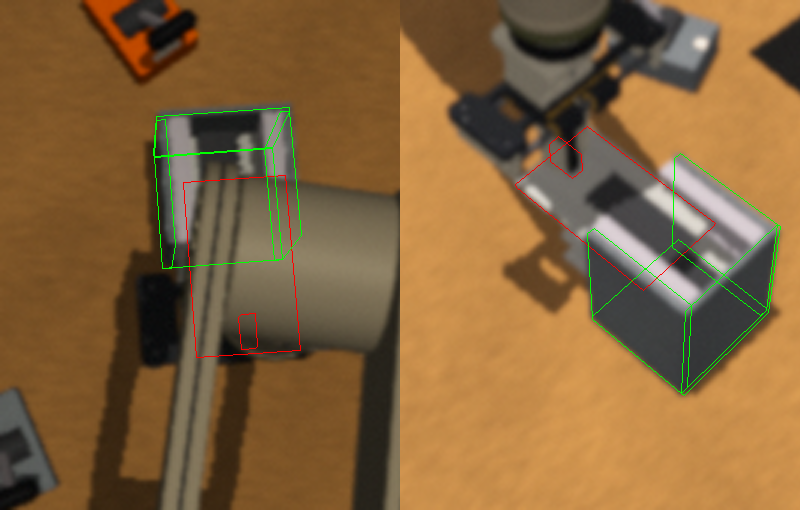

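Call:
{"api": "carry_out", "payload": {"motion": [0,0,0.004,0,-0.3,0,-1,0.006,0.001,0.004,0,0,0,-1,0.014,0.001,0.001,0,0,0,-1,0.01,0.001,0.001,0,0,0,-1,0.004,0,0,0,0,0,-1]}}

```text
t: 23.5
tool_pos: [0.5587, 0.0014, 0.1371]
orientation: [-1.568, -0.074, 0.082]
force: [-0.8, -1.3, -1.9]
opening: 0.0116
```

```bash
python3 - <<'E'
from h import *
pos(0,0); st()
E
```

```text
tcp in rack [-0.0995  0.003   0.1371]
t 23.5 tcp [0.5587 0.0014 0.1371] rv [-1.568 -0.074  0.082] F [-0.8 -1.3 -1.9] op 0.0116
```

Call:
{"api": "carry_out", "payload": {"motion": [0.007,0.001,-0.002,0,0,0,-1,0.005,0.001,-0.001,0,0,0,-1,0.003,0,0,0,0,0,-1,0.003,0.001,0,0,0,0,-1,0.002,0,0,0,0,0,-1]}}

```text
t: 24.0
tool_pos: [0.5762, 0.0002, 0.1333]
orientation: [-1.568, -0.066, 0.091]
force: [-13.7, -0.8, 10.2]
opening: 0.0116
```

```bash
python3 - <<'E'
from h import *
pos(0,0); st()
E
```

```text
tcp in rack [-0.0822 -0.      0.1333]
t 24.0 tcp [5.762e-01 2.000e-04 1.333e-01] rv [-1.568 -0.066  0.091] F [-13.7  -0.8  10.2] op 0.0116
```

Call:
{"api": "carry_out", "payload": {"motion": [0.001,0.001,0,0,0,0,-0.8,0,0,0,0,0,0,-0.3,0,0,0,0,0,0,-0.2,0,0,0,0,0,0,-0.2,0,0,0,0,0,0,-0.2]}}

```text
t: 24.5
tool_pos: [0.5773, 0.0, 0.1345]
orientation: [-1.568, -0.066, 0.09]
force: [-0.2, 0.9, -0.7]
opening: 0.0359
```

Call:
{"api": "carry_out", "payload": {"motion": [0,-0.02,0,0,0,0,-0.2,0,-0.03,0,0,0,0,-0.2,-0.03,-0.03,0,0,0,0,-0.2,-0.04,-0.01,0,0,0,0,-0.2,-0.03,0,0,0,0,0,-0.2]}}

```text
t: 25.0
tool_pos: [0.4782, -0.0099, 0.2271]
orientation: [-1.568, -0.064, 0.093]
force: [0.0, -0.5, -0.6]
opening: 0.037
```

```bash
python3 - <<'E'
from h import *
st(); home('h24',[0,1,2]); plates()
E
```

```text
t 25.0 tcp [ 0.4782 -0.0099  0.2271] rv [-1.568 -0.064  0.093] F [ 0.  -0.5 -0.6] op 0.037
top 0.97 894 [0.6658 0.0032 0.0691] 0.888
top 0.91 1587 [ 0.7175 -0.3502  0.0486] 0.036
top 0.22 1117 [0.6816 0.0243 0.0189] 1.296
```

View pics/h24.png

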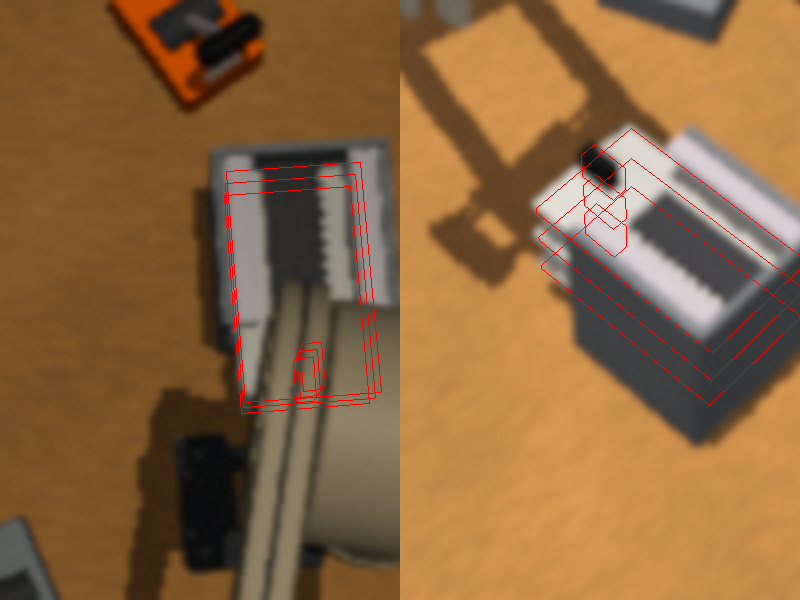

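Three levels are filled. The last plate was knocked to (0.7175,-0.350), so I'm retargeting it there.

```bash
python3 - <<'E'
from h import *
plan(rel((.7175,-.350,0),.049,(-.0595,0,.14)),.049,0,n=9)
E
```

```text
t 25.2 tcp [ 0.4788 -0.0098  0.2257] rv [-1.568 -0.063  0.094] F [-0.  -0.   0.2] op 0.037
rows 9 dist 0.3965 rot [-0.1  2.9 -1.1]
0 [0.016, 0.009, -0.04] [-0.0, 0.3, -0.1]
1 [0.016, 0.009, -0.04] [-0.0, 0.3, -0.1]
2 [0.017, 0.009, -0.04] [-0.0, 0.3, -0.1]
3 [0.017, 0.009, -0.04] [-0.0, 0.3, -0.1]
4 [0.017, 0.009, -0.04] [-0.0, 0.3, -0.1]
5 [0.017, 0.009, -0.039] [-0.0, 0.3, -0.1]
6 [0.017, 0.009, -0.039] [-0.0, 0.3, -0.1]
7 [0.018, 0.009, -0.039] [-0.0, 0.3, -0.1]
8 [0.018, 0.009, -0.039] [-0.0, 0.3, -0.1]
```

Call:
{"api": "carry_out", "payload": {"motion": [0.012,0,-0.042,0,0.3,-0.1,0,0.012,0,-0.042,0,0.3,-0.1,0,0.014,0.005,-0.04,0,0.3,-0.1,0,0.018,0.01,-0.04,0,0.3,-0.1,0,0.018,0.012,-0.04,0,0.3,-0.1,0]}}

```text
t: 25.7
tool_pos: [0.5791, -0.2086, 0.1968]
orientation: [-1.568, -0.06, 0.068]
force: [0.8, -0.2, -0.1]
opening: 0.0463
```

Call:
{"api": "carry_out", "payload": {"motion": [0.02,0.015,-0.04,0,0.3,-0.1,0,0.02,0.015,-0.04,0,0.3,-0.1,0,0.02,0.012,-0.035,0,0.3,-0.1,0,0.018,0.008,-0.02,0,0.3,-0.1,0,0.004,0.001,-0.004,0,0,0,0]}}

```text
t: 26.2
tool_pos: [0.6771, -0.3522, 0.1316]
orientation: [-1.565, -0.042, 0.045]
force: [-0.4, 0.2, -0.2]
opening: 0.0466
```

```bash
python3 - <<'E'
from wl import *
wlook('w26',[('plate',.7175,-.350,.049,0)])
print(np.round(robot.read_state()['q'],3))
plan(rel((.7175,-.350,0),.049,(-.0595,0,.028)),.049,0)
E
```

```text
[-0.548  0.639  1.047  0.003  1.462 -2.175]
t 26.25 tcp [ 0.6767 -0.3518  0.1316] rv [-1.565 -0.042  0.046] F [-0.8  0.3 -0.8] op 0.0466
rows 5 dist 0.1053 rot [-0.3  0.4 -0.1]
0 [-0.004, 0.021, -0.0] [-0.1, 0.1, -0.0]
1 [-0.004, 0.021, -0.0] [-0.1, 0.1, -0.0]
2 [-0.004, 0.021, -0.0] [-0.1, 0.1, -0.0]
3 [-0.004, 0.021, -0.0] [-0.1, 0.1, -0.0]
4 [-0.004, 0.021, -0.0] [-0.1, 0.1, -0.0]
```

View pics/w26.png

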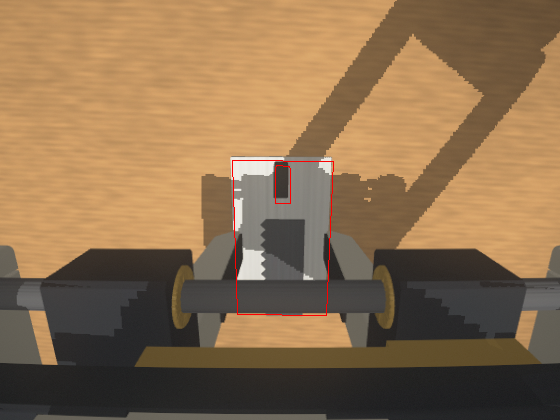

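Call:
{"api": "carry_out", "payload": {"motion": [-0.006,0.026,0,0,0.1,0,0,-0.006,0.026,0,0,0.1,0,0,-0.006,0.026,0,0,0.1,0,0,-0.005,0.02,0,0,0,0,0,-0.001,0.005,0,0,0,0,0]}}

```text
t: 26.75
tool_pos: [0.6553, -0.3493, 0.0271]
orientation: [-1.566, -0.044, 0.042]
force: [-0.3, 0.5, -1.3]
opening: 0.0467
```

```bash
python3 - <<'E'
from wl import *
wlook('w27',[('plate',.7135,-.350,.049,0)])
plan(rel((.7135,-.350,0),.049,(-.0595,0,.028)),.049,0)
E
```

```text
t 26.8 tcp [ 0.6555 -0.3493  0.0273] rv [-1.566 -0.044  0.042] F [-0.1  0.6 -0.4] op 0.0467
rows 5 dist 0.0039 rot [-0.3  0.3  0.1]
0 [-0.0, -0.0, -0.001] [-0.1, 0.1, 0.0]
1 [-0.0, -0.0, -0.001] [-0.1, 0.1, 0.0]
2 [-0.0, -0.0, -0.001] [-0.1, 0.1, 0.0]
3 [-0.0, -0.0, -0.001] [-0.1, 0.1, 0.0]
4 [-0.0, -0.0, -0.001] [-0.1, 0.1, 0.0]
```

View pics/w27.png

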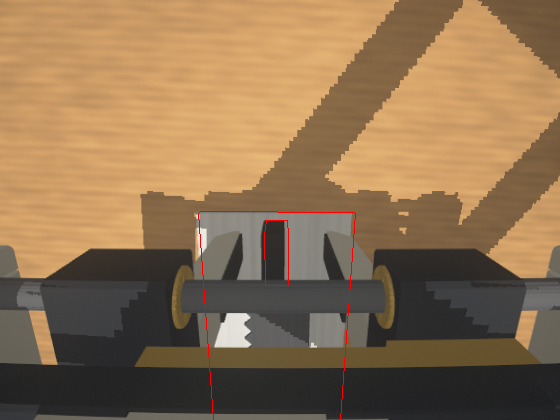

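Call:
{"api": "carry_out", "payload": {"motion": [0,-0.001,-0.004,0,0,0,0,0,0,-0.001,0,0,0,-1,0,0,0,0,0,0,-1,0,0,0,0,0,0,-1,0,0,0,0,0,0,-1]}}

```text
t: 27.3
tool_pos: [0.6601, -0.3555, 0.0356]
orientation: [-1.571, -0.051, 0.037]
force: [-0.7, 0.0, 0.1]
opening: 0.0187
```

Call:
{"api": "carry_out", "payload": {"motion": [0,0,0,0,0,0,-1,0,0,0,0,0,0,-1,0,0,0,0,0,0,-1,0,0,0,0,0,0,-1,0,0,0,0,0,0,-1]}}

```text
t: 27.8
tool_pos: [0.6604, -0.3556, 0.0362]
orientation: [-1.571, -0.052, 0.036]
force: [0.6, 0.3, 0.8]
opening: 0.0116
```

Call:
{"api": "carry_out", "payload": {"motion": [0,-0.02,0,0,0,0,-1,0,-0.04,0,0,0,0,-1,-0.01,-0.045,0,0,0,0,-1,-0.03,-0.04,0.005,0,0,0,-1,-0.04,-0.02,0.01,0,0,0,-1]}}

```text
t: 28.3
tool_pos: [0.5768, -0.3431, 0.2033]
orientation: [-1.566, -0.048, 0.044]
force: [0.6, -0.6, -0.3]
opening: 0.0112
```

```bash
python3 - <<'E'
from wl import *
wlook('w28',[])
plan(rel(RK,RY,(-.2255,0,.19)),RY,0,n=8)
E
```

```text
t 28.35 tcp [ 0.5715 -0.3424  0.2058] rv [-1.566 -0.045  0.045] F [ 2.8 -3.1 -0.8] op 0.0113
rows 8 dist 0.3565 rot [-0.2 -2.4  0. ]
0 [-0.015, 0.002, 0.042] [-0.0, -0.3, 0.0]
1 [-0.015, 0.002, 0.042] [-0.0, -0.3, 0.0]
2 [-0.014, 0.002, 0.042] [-0.0, -0.3, 0.0]
3 [-0.014, 0.002, 0.042] [-0.0, -0.3, 0.0]
4 [-0.014, 0.002, 0.042] [-0.0, -0.3, 0.0]
5 [-0.014, 0.002, 0.042] [-0.0, -0.3, 0.0]
6 [-0.014, 0.002, 0.042] [-0.0, -0.3, 0.0]
7 [-0.013, 0.002, 0.042] [-0.0, -0.3, 0.0]
```

View pics/w28.png

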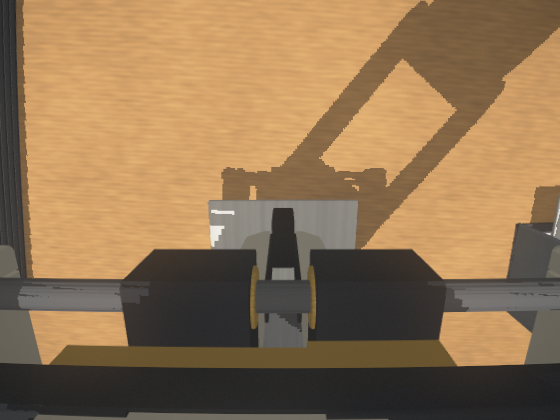

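Call:
{"api": "carry_out", "payload": {"motion": [-0.02,0,0.042,0,-0.3,0,-1,-0.018,0,0.042,0,-0.3,0,-1,-0.014,0,0.042,0,-0.3,0,-1,-0.014,0,0.042,0,-0.3,0,-1,-0.014,0,0.042,0,-0.3,0,-1]}}

```text
t: 28.85
tool_pos: [0.4727, -0.1371, 0.2104]
orientation: [-1.568, -0.061, 0.057]
force: [0.6, 0.6, -1.0]
opening: 0.0115
```

```bash
python3 - <<'E'
from wl import *
pos(0,0)
plan(rel(RK,RY,(-.2255,0,.182)),RY,0)
E
```

```text
tcp in rack [-0.1989 -0.1263  0.2104]
t 28.85 tcp [ 0.4727 -0.1371  0.2104] rv [-1.568 -0.061  0.057] F [ 0.6  0.6 -1. ] op 0.0115
rows 5 dist 0.1322 rot [-0.1 -1.4  0.1]
0 [-0.006, 0.006, 0.025] [-0.0, -0.3, 0.0]
1 [-0.006, 0.006, 0.025] [-0.0, -0.3, 0.0]
2 [-0.006, 0.006, 0.025] [-0.0, -0.3, 0.0]
3 [-0.006, 0.006, 0.025] [-0.0, -0.3, 0.0]
4 [-0.005, 0.006, 0.025] [-0.0, -0.3, 0.0]
```

Call:
{"api": "carry_out", "payload": {"motion": [-0.012,0.004,0.036,0,-0.3,0,-1,-0.009,0.006,0.036,0,-0.4,0,-1,-0.006,0.007,0.03,0,-0.4,0,-1,-0.002,0.007,0.012,0,-0.3,0,-1,0,0.002,0.001,0,0,0,-1]}}

```text
t: 29.35
tool_pos: [0.4316, -0.0173, 0.1907]
orientation: [-1.569, -0.092, 0.073]
force: [0.5, 0.5, -1.6]
opening: 0.0114
```

```bash
python3 - <<'E'
from h import *
pos(0,0); chk('c29',-.0535,.036)
plan(rel(RK,RY,(-.076-.03,0,.180)),RY,0)
E
```

```text
tcp in rack [-0.2278 -0.003   0.1907]
plate in rack (pred) [-0.1743 -0.0027  0.1547] dyaw 0.0051
t 29.45 tcp [ 0.4323 -0.0187  0.1909] rv [-1.57  -0.091  0.072] F [-0.2  0.3 -1.7] op 0.0115
rows 5 dist 0.1219 rot [0.1 0.2 0.7]
0 [0.024, 0.002, 0.001] [0.0, 0.0, 0.1]
1 [0.024, 0.002, 0.001] [0.0, 0.0, 0.1]
2 [0.024, 0.002, 0.001] [0.0, 0.0, 0.1]
3 [0.024, 0.002, 0.001] [0.0, 0.0, 0.1]
4 [0.024, 0.002, 0.001] [0.0, 0.0, 0.1]
```

View pics/c29.png

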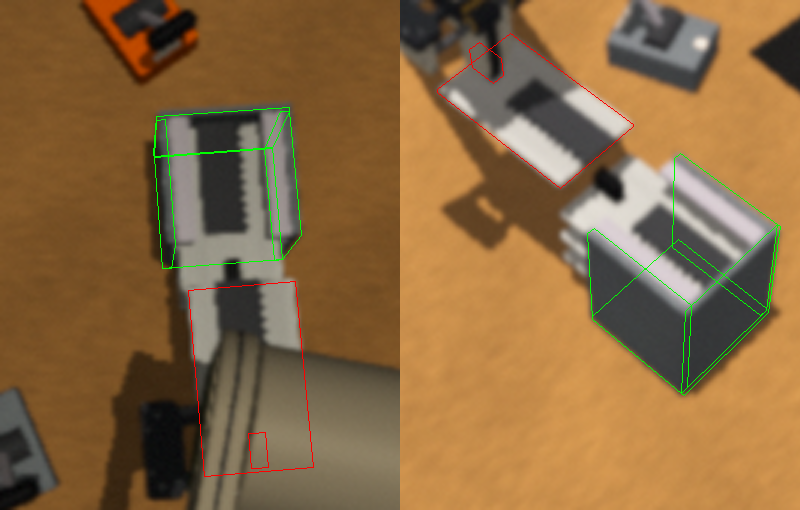

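Call:
{"api": "carry_out", "payload": {"motion": [0.02,0.003,0.003,0,0,0,-1,0.025,0.003,0.002,0,0,0,-1,0.025,0.003,0.002,0,0,0,-1,0.018,0.002,0.001,0,0,0,-1,0.004,0,0.001,0,0,0,-1]}}

```text
t: 29.95
tool_pos: [0.5295, -0.0078, 0.1831]
orientation: [-1.574, -0.087, 0.063]
force: [-1.0, 0.1, -0.4]
opening: 0.0114
```

```bash
python3 - <<'E'
from h import *
pos(0,0); chk('c30',-.0535,.036)
plan(rel(RK,RY,(-.076-.006,0,.178)),RY,0)
E
```

```text
tcp in rack [-0.1294 -0.0033  0.1831]
plate in rack (pred) [-0.0759 -0.0036  0.1471] dyaw -0.0048
t 30.05 tcp [ 0.5283 -0.0075  0.1831] rv [-1.573 -0.086  0.064] F [-0.1  0.3 -1.6] op 0.0113
rows 5 dist 0.049 rot [ 0.3 -0.3  0.8]
0 [0.01, 0.001, 0.001] [0.1, -0.1, 0.2]
1 [0.01, 0.001, 0.001] [0.1, -0.1, 0.2]
2 [0.01, 0.001, 0.001] [0.1, -0.1, 0.2]
3 [0.01, 0.001, 0.001] [0.1, -0.1, 0.2]
4 [0.01, 0.001, 0.001] [0.1, -0.1, 0.2]
```

View pics/c30.png

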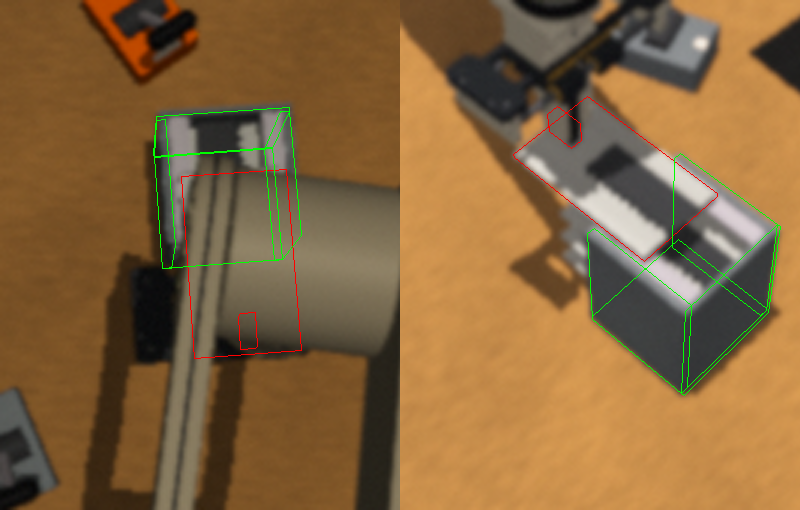

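Call:
{"api": "carry_out", "payload": {"motion": [0.01,0.001,0.003,0,-0.2,0.2,-1,0.012,0.001,0.002,0,-0.1,0.2,-1,0.012,0.002,0.001,0,0,0.2,-1,0.006,0.001,0,0,0,0,-1,0.002,0,0,0,0,0,-1]}}

```text
t: 30.55
tool_pos: [0.568, -0.0012, 0.1792]
orientation: [-1.575, -0.077, 0.075]
force: [-0.2, 1.2, -2.5]
opening: 0.0116
```

```bash
python3 - <<'E'
from h import *
pos(0,0); chk('c31',-.0535,.036)
plan(rel(RK,RY,(-.076-.006,0,.174)),RY,0)
E
```

```text
tcp in rack [-0.0905 -0.0005  0.1792]
plate in rack (pred) [-0.037  -0.0007  0.1432] dyaw -0.0032
t 30.65 tcp [ 0.5679 -0.0011  0.1794] rv [-1.575 -0.078  0.075] F [-0.3  0.2 -1.8] op 0.0116
rows 5 dist 0.0102 rot [ 0.3 -0.2  0.1]
0 [0.002, 0.001, 0.0] [0.1, -0.0, 0.0]
1 [0.002, 0.001, 0.0] [0.1, -0.0, 0.0]
2 [0.002, 0.001, 0.0] [0.1, -0.0, 0.0]
3 [0.002, 0.001, 0.0] [0.1, -0.0, 0.0]
4 [0.002, 0.001, 0.0] [0.1, -0.0, 0.0]
```

View pics/c31.png

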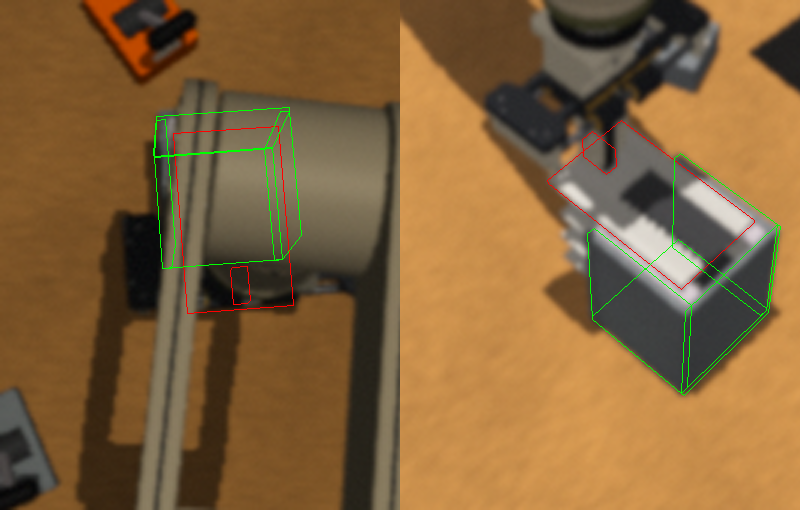

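Call:
{"api": "carry_out", "payload": {"motion": [0,0.003,0,0,-0.1,0,-1,0.001,0.003,0,0,-0.1,0,-1,0.002,0.001,0,0,0,0,-1,0.002,0,0,0,0,0,-1,0.002,0,0,0,0,0,-1]}}

```text
t: 31.15
tool_pos: [0.5737, -0.0009, 0.1734]
orientation: [-1.575, -0.08, 0.077]
force: [-0.7, -0.5, 0.6]
opening: 0.0118
```

```bash
python3 - <<'E'
from h import *
pos(0,0); chk('c32',-.0535,.036); st()
E
```

```text
tcp in rack [-0.0848 -0.0009  0.1734]
plate in rack (pred) [-0.0313 -0.0009  0.1374] dyaw 0.0004
t 31.25 tcp [ 0.5739 -0.0009  0.1733] rv [-1.575 -0.081  0.077] F [1.6 0.3 1. ] op 0.0113
```

View pics/c32.png

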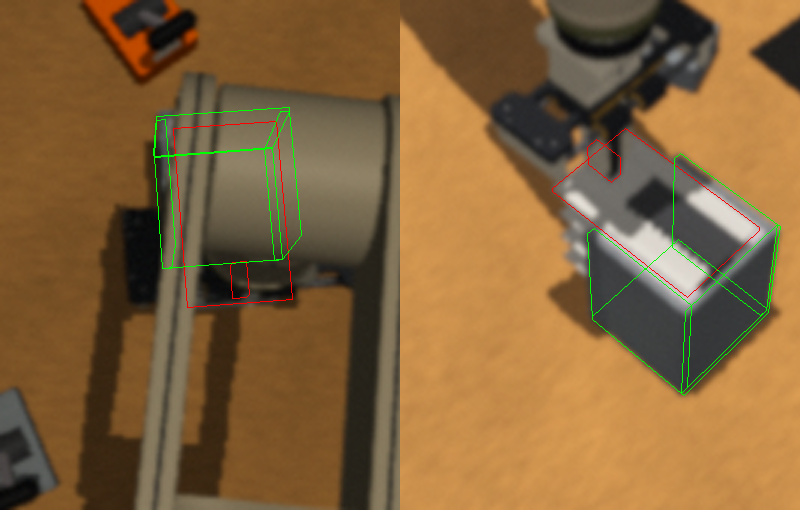

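Call:
{"api": "carry_out", "payload": {"motion": [0.003,0,0,0,0,0,-1,0.003,0,0,0,0,0,-1,0.002,0,0,0,0,0,-1,0.002,0,0,0,0,0,-1,0.002,0,0,0,0,0,-1]}}

```text
t: 31.75
tool_pos: [0.5813, 0.0001, 0.1731]
orientation: [-1.575, -0.07, 0.088]
force: [-14.6, -1.4, 9.4]
opening: 0.0116
```

```bash
python3 - <<'E'
from h import *
pos(0,0); chk('c33',-.0535,.036); st()
E
```

```text
tcp in rack [-0.0772 -0.0006  0.1731]
plate in rack (pred) [-0.0237 -0.0005  0.1371] dyaw 0.0004
t 31.85 tcp [5.813e-01 1.000e-04 1.730e-01] rv [-1.575 -0.07   0.088] F [-14.5  -2.1  10.6] op 0.0116
```

View pics/c33.png

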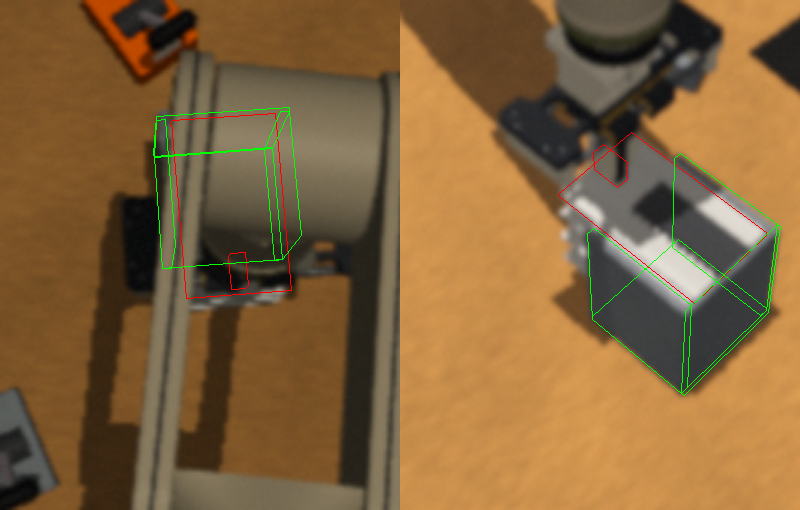

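The back wall is touched and x is -0.0237, so the plate is home. Releasing and clearing away.

Call:
{"api": "carry_out", "payload": {"motion": [0,0,0,0,0,0,-0.8,0,0,0,0,0,0,-0.3,0,0,0,0,0,0,-0.2,0,0,0,0,0,0,-0.2,0,0,0,0,0,0,-0.2]}}

```text
t: 32.35
tool_pos: [0.5819, 0.0002, 0.1731]
orientation: [-1.575, -0.07, 0.088]
force: [-0.8, -1.0, -0.3]
opening: 0.0359
```

Call:
{"api": "carry_out", "payload": {"motion": [0,-0.02,0,0,0,0,-0.2,0,-0.03,0,0,0,0,-0.2,-0.02,-0.02,0,0,0,0,-0.2,-0.04,0,0.02,0,0,0,-0.2,-0.045,0,0.04,0,0,0,-0.2]}}

```text
t: 32.85
tool_pos: [0.4788, 0.0434, 0.2445]
orientation: [-1.576, -0.066, 0.086]
force: [-1.1, 0.8, 0.4]
opening: 0.0373
```

Call:
{"api": "carry_out", "payload": {"motion": [-0.04,0,0.03,0,0,0,-0.2,-0.03,0,0.045,0,0,0,-0.2,0,0,0.045,0,0,0,-0.2,0,0,0.04,0,0,0,-0.2,0,0,0.01,0,0,0,-0.2]}}

```text
t: 33.35
tool_pos: [0.3894, 0.2074, 0.246]
orientation: [-1.573, -0.069, 0.079]
force: [-0.1, -0.3, -0.1]
opening: 0.037
```

```bash
python3 - <<'E'
from h import *
st(); home('h34',[0,1,2,3])
cv2.imwrite('pics/s34.png',imaging.read_camera('scene'));cv2.imwrite('pics/t34.png',imaging.read_camera('top'))
E
```

```text
t 33.35 tcp [0.3894 0.2074 0.246 ] rv [-1.573 -0.069  0.079] F [-0.1 -0.3 -0.1] op 0.037
```

View pics/h34.png

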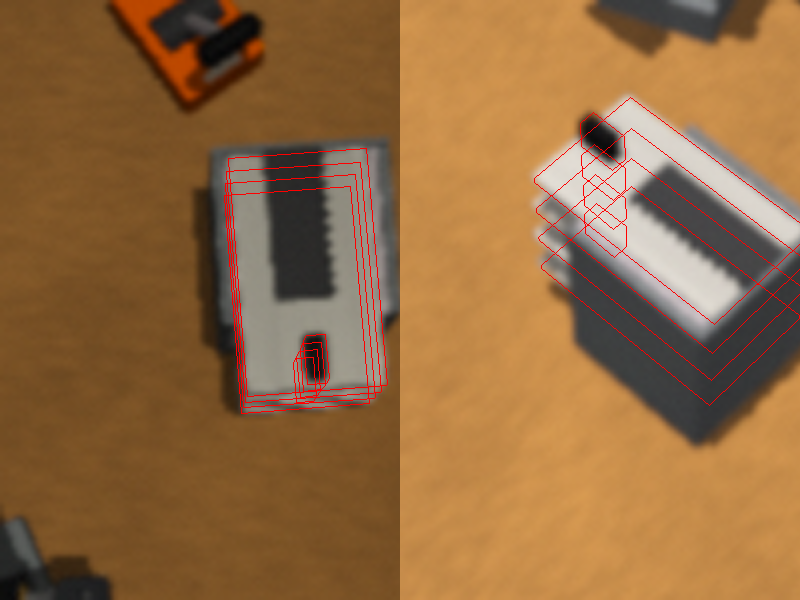

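View pics/t34.png

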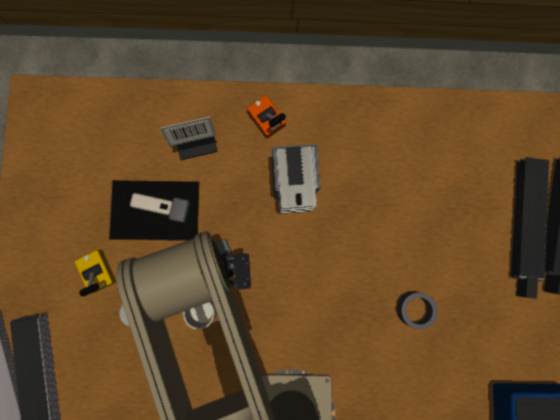

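All four plates are home in the rack. Top shows only the stack at (296,180), and scene shows all four levels on their outlines. Now the grey isolator: turn the tool so the jaws straddle the bar.

Call:
{"api": "carry_out", "payload": {"motion": [0,0,0,0,8,0,0,0,0,0,0,8,0,0,0,0,0,0,8,0,0,0,0,0,0,8,0,0,0,0,0,0,8,0,0]}}

```text
t: 34.05
tool_pos: [0.3935, 0.1955, 0.2449]
orientation: [-1.524, 0.506, -0.499]
force: [-0.0, 0.6, 0.3]
opening: 0.0466
```

```bash
cat >> h.py <<'E'
IS=(.4205,.205,0); IY=.43
def ip():
    p,r=pose(); print('tcp in iso',np.round(R.from_euler('z',-IY).apply(p-np.array(IS)),4),'dyaw',np.round(np.arctan2(*r.as_matrix()[[1,0],0])-(IY-np.pi/2),3))
E
python3 - <<'E'
from h import *
ip(); plan(rel(IS,IY,(-.048,0,.2)),IY-np.pi/2,0)
E
```

```text
tcp in iso [-0.0285  0.0027  0.2449] dyaw 0.5
t 34.05 tcp [0.3935 0.1955 0.2449] rv [-1.524  0.506 -0.499] F [-0.   0.6  0.3] op 0.0466
rows 5 dist 0.0491 rot [ 0.7 28.7  0.1]
0 [-0.001, 0.009, -0.004] [0.1, 5.7, 0.0]
1 [-0.001, 0.009, -0.004] [0.1, 5.7, 0.0]
2 [-0.001, 0.009, -0.004] [0.1, 5.7, 0.0]
3 [-0.0, 0.009, -0.004] [0.1, 5.7, 0.0]
4 [0.0, 0.009, -0.004] [0.1, 5.7, 0.0]
```

Call:
{"api": "carry_out", "payload": {"motion": [-0.001,0.01,-0.005,0.1,7,0,0,-0.001,0.01,-0.005,0.1,7,0,0,-0.001,0.01,-0.005,0.1,7,0,0,0,0.01,-0.004,0.1,7,0,0,0,0.004,-0.001,0,1.5,0,0]}}

```text
t: 34.55
tool_pos: [0.3794, 0.1752, 0.2]
orientation: [-1.372, 0.925, -0.93]
force: [-1.0, 0.2, 0.0]
opening: 0.0464
```

```bash
python3 - <<'E'
from wl import *
wlook('w36',[('iso_off',.4205,.205,.43,0)])
ip(); plan(rel(IS,IY,(-.048,0,.12)),IY-np.pi/2,0)
im=imaging.read_camera('scene'); cv2.imwrite('pics/s36.png',cv2.resize(im[80:260,200:440],None,fx=3,fy=3,interpolation=2))
E
```

```text
tcp in iso [-0.0498 -0.01    0.1998] dyaw -0.051
t 34.6 tcp [0.3794 0.1752 0.1998] rv [-1.373  0.925 -0.929] F [-0.5  0.1  1. ] op 0.0461
rows 5 dist 0.0804 rot [ 0.3 -2.9  0.4]
0 [-0.002, 0.016, 0.0] [0.1, -0.6, 0.1]
1 [-0.002, 0.016, 0.0] [0.1, -0.6, 0.1]
2 [-0.002, 0.016, 0.0] [0.1, -0.6, 0.1]
3 [-0.002, 0.016, 0.0] [0.1, -0.6, 0.1]
4 [-0.002, 0.016, 0.0] [0.1, -0.6, 0.1]
```

View pics/w36.png

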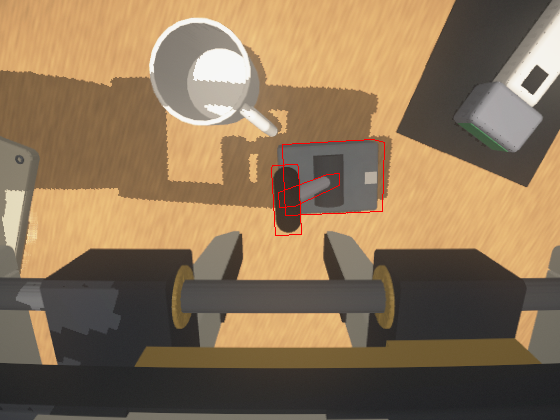

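View pics/s36.png

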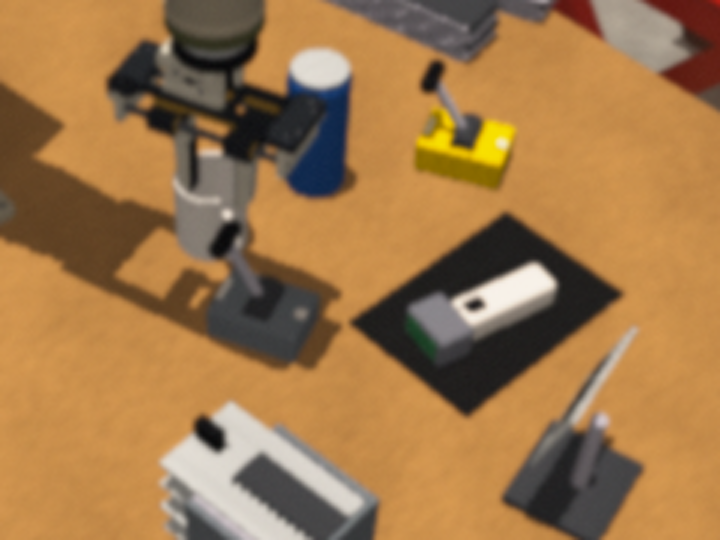

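The bar at (287,200) lines up with the jaw centre at column 282, and the mug handle stays below at (265,125). Descending to straddle it.

Call:
{"api": "carry_out", "payload": {"motion": [-0.003,0.02,0,0,-1,0,0,-0.003,0.02,0,0,-1,0,0,-0.003,0.02,0,0,-0.8,0,0,-0.001,0.016,0.001,0,0,0,0,0,0.004,0.001,0,0,0,0]}}

```text
t: 35.15
tool_pos: [0.3823, 0.1841, 0.1227]
orientation: [-1.389, 0.868, -0.881]
force: [-0.8, -0.2, 0.1]
opening: 0.0464
```

```bash
python3 - <<'E'
from wl import *
wlook('w37',[('iso_off',.4205,.205,.43,0)])
ip(); plan(rel(IS,IY,(.0,0,.12)),IY-np.pi/2,0)
E
```

```text
tcp in iso [-0.0432 -0.0031  0.1229] dyaw 0.016
t 35.2 tcp [0.3825 0.1842 0.1229] rv [-1.389  0.868 -0.881] F [ 0.3  0.  -0.2] op 0.0464
rows 5 dist 0.0434 rot [-0.2  0.9  0.4]
0 [-0.0, 0.001, 0.009] [-0.0, 0.2, 0.1]
1 [-0.001, 0.001, 0.009] [-0.0, 0.2, 0.1]
2 [-0.001, 0.001, 0.009] [-0.0, 0.2, 0.1]
3 [-0.001, 0.001, 0.009] [-0.0, 0.2, 0.1]
4 [-0.001, 0.001, 0.009] [-0.0, 0.2, 0.1]
```

View pics/w37.png

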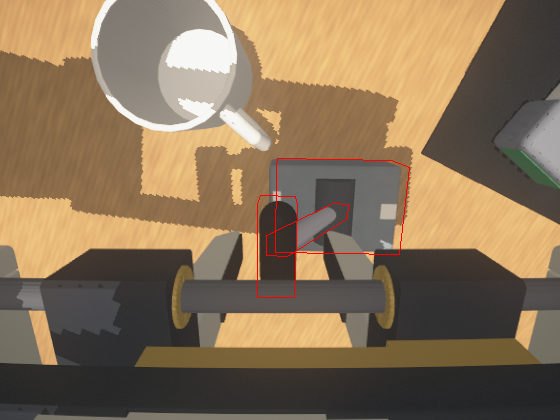

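The bar is between the fingers at (278,245). Swinging towards on.

Call:
{"api": "carry_out", "payload": {"motion": [0,0.001,0.015,0,0.2,0,0,0,0,0.02,0,0.2,0,0,0,0,0.02,0,0.2,0,0,0,0,0.015,0,0,0,0,0,0,0.005,0,0,0,0]}}

```text
t: 35.7
tool_pos: [0.4541, 0.2163, 0.1271]
orientation: [-1.388, 0.871, -0.885]
force: [-2.5, -0.6, -0.3]
opening: 0.047
```

```bash
python3 - <<'E'
from wl import *
ip(); st()
E
```

```text
tcp in iso [ 0.0352 -0.0038  0.1271] dyaw 0.012
t 35.7 tcp [0.4541 0.2163 0.1271] rv [-1.388  0.871 -0.885] F [-2.5 -0.6 -0.3] op 0.047
```

Call:
{"api": "carry_out", "payload": {"motion": [0,0.002,0.008,0,0,0,0,0,0.002,0.008,0,0,0,0,0,0.001,0.006,0,0,0,0,0,0,0.004,0,0,0,0,0,0,0.002,0,0,0,0]}}

```text
t: 36.2
tool_pos: [0.4748, 0.2255, 0.1223]
orientation: [-1.404, 0.879, -0.878]
force: [-11.1, -5.1, 11.1]
opening: 0.0468
```

```bash
python3 - <<'E'
from wl import *
ip(); st()
MOD['iso_on']=[p*[-1,1,1] for p in MOD['iso_off']]
wlook('w38',[('iso_on',.4205,.205,.43,0)])
im=imaging.read_camera('scene'); cv2.imwrite('pics/s38.png',cv2.resize(im[80:260,200:440],None,fx=3,fy=3,interpolation=2))
E
```

```text
tcp in iso [ 0.0579 -0.004   0.1223] dyaw 0.014
t 36.2 tcp [0.4748 0.2255 0.1223] rv [-1.404  0.879 -0.878] F [-11.1  -5.1  11.1] op 0.0468
```

View pics/w38.png

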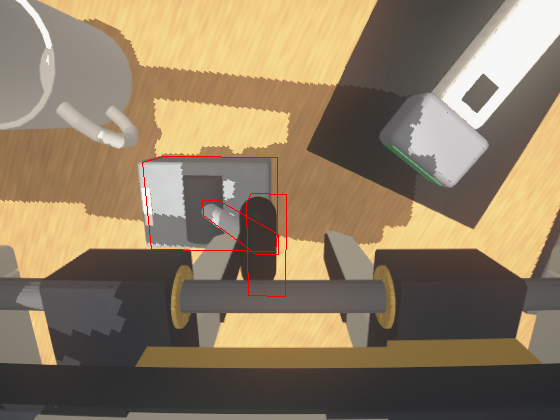

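View pics/s38.png

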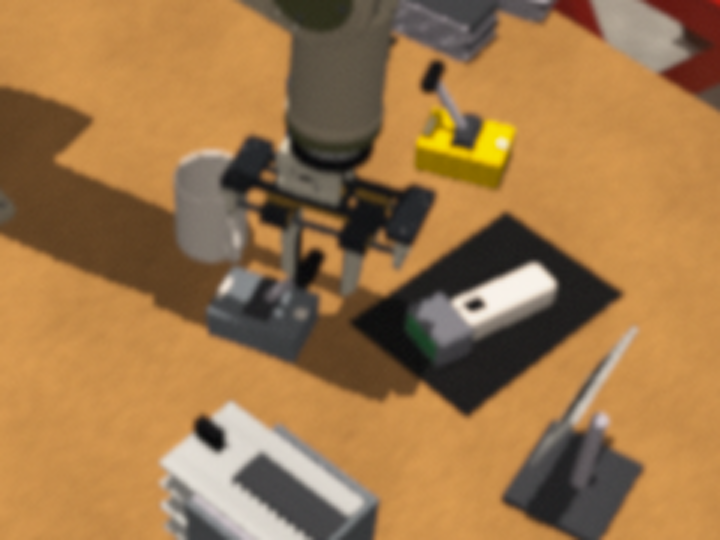

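A 12 N reaction at the predicted end stop says it is fully on. I'll back off slightly, rise and go to the scanner.

Call:
{"api": "carry_out", "payload": {"motion": [0,0,-0.006,0,0,0,0.1,0,-0.02,0,0,0,0,0.2,0,-0.04,0,0,0,0,0.3,0,-0.04,0,0,0,0,0.3,0,-0.02,0,0,0,0,0.3]}}

```text
t: 36.8
tool_pos: [0.4682, 0.2236, 0.2424]
orientation: [-1.408, 0.881, -0.875]
force: [0.1, -0.5, 0.6]
opening: 0.0603
```

```bash
python3 - <<'E'
from wl import *
st()
MOD['iso_on']=[p*[-1,1,1] for p in MOD['iso_off']]
wlook('w39',[('iso_on',.4205,.205,.43,0)])
for c in ['top','scene']:
    im=imaging.read_camera(c); m=imaging.camera_model(c)
    for d in models.outline_of(c,'scanner')[:2]:
        P=plane(m,d['pixel'],.02)[0]
        r=fit(MOD['scanner'],[(m,d['pixels'])],(P[0],P[1],-1.75)); print(c,round(d['confidence'],2),d['pixels'].sum(),np.round(r[0],4),round(r[1],3))
E
```

```text
t 36.8 tcp [0.4682 0.2236 0.2424] rv [-1.408  0.881 -0.875] F [ 0.1 -0.5  0.6] op 0.0603
scene 0.96 832 [ 0.5597  0.3898 -1.7387] 0.141
```

View pics/w39.png

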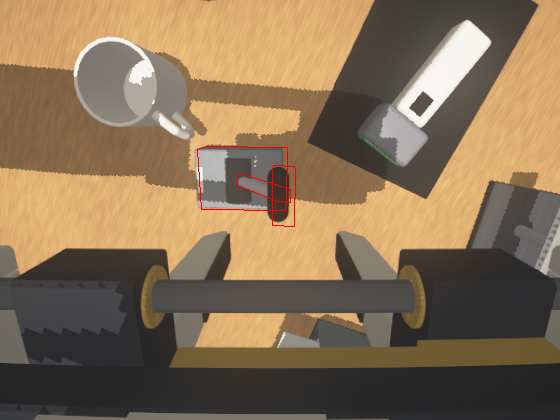

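The isolator is on; the bar at (277,195) sits on the on model. The scanner is at about (0.566,0.383), yaw -1.756.

```bash
python3 - <<'E'
from wl import *
plan(rel((.566,.383,0),-1.756,(.006,0,.16)),-1.756,0)
E
```

```text
t 37.05 tcp [0.4665 0.223  0.2372] rv [-1.413  0.885 -0.873] F [ 0.1  1.1 -0.3] op 0.0605
rows 5 dist 0.1985 rot [ 1.3 36.1  0.9]
0 [-0.019, 0.015, 0.031] [0.3, 7.2, 0.2]
1 [-0.023, 0.015, 0.029] [0.3, 7.2, 0.2]
2 [-0.027, 0.015, 0.025] [0.3, 7.2, 0.2]
3 [-0.03, 0.015, 0.022] [0.3, 7.2, 0.2]
4 [-0.032, 0.015, 0.018] [0.3, 7.2, 0.2]
```

Call:
{"api": "carry_out", "payload": {"motion": [-0.019,0.015,0.031,0.3,7.2,0.2,0.5,-0.023,0.015,0.029,0.3,7.2,0.2,0.5,-0.027,0.015,0.025,0.3,7.2,0.2,0.5,-0.03,0.015,0.022,0.3,7.2,0.2,0.5,-0.025,0.01,0.015,0.3,5,0.2,0.5]}}

```text
t: 37.55
tool_pos: [0.5616, 0.3703, 0.1536]
orientation: [-1.128, 1.335, -1.333]
force: [-0.2, 0.6, 0.4]
opening: 0.0698
```

```bash
python3 - <<'E'
from wl import *
wlook('w40',[('scanner',.566,.383,-1.756,.003)])
plan(rel((.566,.383,0),-1.756,(.006,0,.10)),-1.756,0)
E
```

```text
t 37.6 tcp [0.5616 0.3722 0.1499] rv [-1.128  1.339 -1.335] F [-4.5 -1.2 -0.9] op 0.0697
rows 5 dist 0.0502 rot [0.3 0.7 0.2]
0 [-0.001, 0.01, 0.001] [0.1, 0.1, 0.0]
1 [-0.001, 0.01, 0.001] [0.1, 0.1, 0.0]
2 [-0.001, 0.01, 0.001] [0.1, 0.1, 0.0]
3 [-0.001, 0.01, 0.001] [0.1, 0.1, 0.0]
4 [-0.001, 0.01, 0.0] [0.1, 0.1, 0.0]
```

View pics/w40.png

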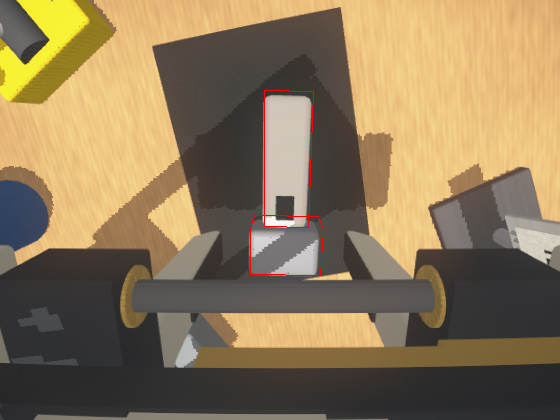

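The outline fits the scanner (head at (285,247)). Descending.

Call:
{"api": "carry_out", "payload": {"motion": [-0.001,0.026,0.001,0.1,0.1,0,0.5,-0.001,0.026,0.001,0.1,0.1,0,0.5,-0.001,0.026,0.001,0.1,0.1,0,0.5,-0.001,0.022,0.001,0,0.1,0,0.5,0,0.008,0,0,0.1,0,0.5]}}

```text
t: 38.1
tool_pos: [0.5596, 0.3736, 0.0247]
orientation: [-1.137, 1.346, -1.344]
force: [0.0, 0.3, -0.9]
opening: 0.0697
```

```bash
python3 - <<'E'
from wl import *
wlook('w41',[('scanner',.566,.383,-1.756,.003)])
plan(rel((.566,.383,0),-1.756,(.006,0,.026)),-1.756,0)
E
```

```text
t 38.15 tcp [0.5589 0.3731 0.0237] rv [-1.139  1.347 -1.344] F [-1.  -0.5 -1.3] op 0.0698
rows 5 dist 0.0076 rot [0.8 0.2 0.8]
0 [-0.001, -0.0, 0.001] [0.2, 0.0, 0.2]
1 [-0.001, -0.0, 0.001] [0.2, 0.0, 0.2]
2 [-0.001, -0.0, 0.001] [0.2, 0.0, 0.2]
3 [-0.001, -0.0, 0.001] [0.2, 0.0, 0.2]
4 [-0.001, -0.0, 0.001] [0.2, 0.0, 0.2]
```

View pics/w41.png

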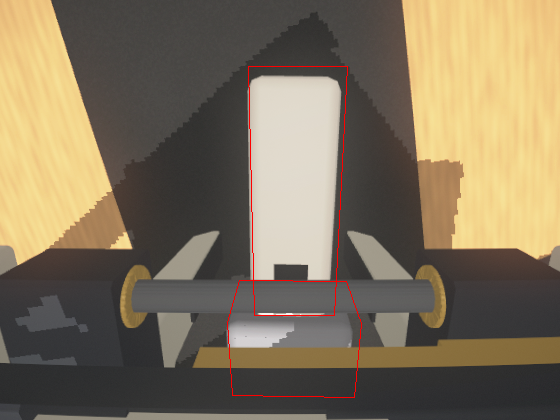

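Call:
{"api": "carry_out", "payload": {"motion": [0,-0.002,0.003,0.3,0,0.3,0.5,0,-0.001,0.002,0.2,0,0.2,-1,0,0,0,0,0,0,-1,0,0,0,0,0,0,-1,0,0,0,0,0,0,-1]}}

```text
t: 38.65
tool_pos: [0.5659, 0.3727, 0.0305]
orientation: [-1.12, 1.341, -1.342]
force: [-1.5, 0.7, -0.7]
opening: 0.0424
```

Call:
{"api": "carry_out", "payload": {"motion": [0,0,0,0,0,0,-1,0,0,0,0,0,0,-1,0,0,0,0,0,0,-1,0,0,0,0,0,0,-1,0,0,0,0,0,0,-1]}}

```text
t: 39.15
tool_pos: [0.566, 0.3729, 0.0311]
orientation: [-1.12, 1.341, -1.342]
force: [-0.8, -0.7, -1.2]
opening: 0.0394
```

```bash
python3 - <<'E'
from wl import *
p,r=pose(); print('tcp in scanner',R.from_euler('z',1.756).apply(p-np.array((.566,.383,.003))).round(4)); st()
wlook('w42',[('scanner',.566,.383,-1.756,.003)])
E
```

```text
tcp in scanner [0.0099 0.0019 0.0281]
t 39.15 tcp [0.566  0.3729 0.0311] rv [-1.12   1.341 -1.342] F [-0.8 -0.7 -1.2] op 0.0394
```

View pics/w42.png

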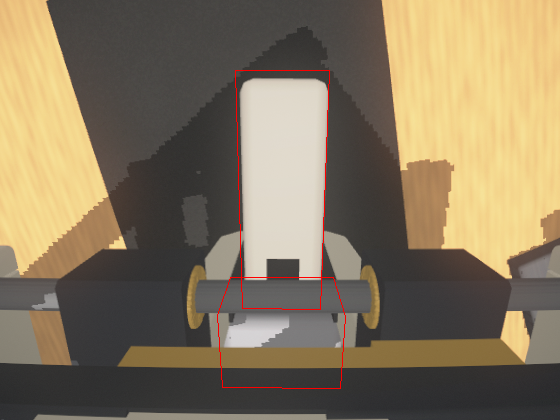

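The scanner is gripped at 39 mm opening. Lifting.

Call:
{"api": "carry_out", "payload": {"motion": [0,-0.02,0,0,0,0,-1,0,-0.04,0,0,0,0,-1,0,-0.045,0,0,0,0,-1,0,-0.045,0,0,0,0,-1,0,-0.04,0,0,0,0,-1]}}

```text
t: 39.7
tool_pos: [0.5608, 0.3702, 0.2149]
orientation: [-1.141, 1.349, -1.343]
force: [0.9, -0.6, -1.6]
opening: 0.04
```

```bash
cat >> h.py <<'E'
LB=np.array((.749,.290,.13)); LY=.265
LX=R.from_euler('z',LY).apply([np.cos(.3),0,-np.sin(.3)]); LZ=R.from_euler('z',LY).apply([np.sin(.3),0,np.cos(.3)])
GT=LB-.2*LX-.02*LZ+.007*LX+.027*LZ
def spot():
    p,r=pose(); M=r.as_matrix(); X=M[:,0]; Z=-M[:,1]; s=p-.007*X-.027*Z+.2*X+.02*Z
    d=s-LB; print('spot in label',np.round([d@LX,d@np.cross(LZ,LX),d@LZ],4),'ang',round(float(np.arccos(X@LX)),3))
E
python3 - <<'E'
from h import *
print(GT); plan(GT,LY,-.3); 
E
```

```text
[0.57305273 0.24225098 0.19372276]
t 39.7 tcp [0.5608 0.3702 0.2149] rv [-1.141  1.349 -1.343] F [ 0.9 -0.6 -1.6] op 0.04
rows 15 dist 0.1302 rot [ -15.9 -114.7   10.5]
0 [0.008, 0.001, 0.002] [-1.1, -7.6, 0.7]
1 [0.008, 0.001, 0.001] [-1.1, -7.6, 0.7]
2 [0.009, 0.001, 0.0] [-1.1, -7.6, 0.7]
3 [0.009, 0.001, -0.001] [-1.1, -7.6, 0.7]
4 [0.008, 0.001, -0.002] [-1.1, -7.6, 0.7]
5 [0.008, 0.001, -0.003] [-1.1, -7.6, 0.7]
6 [0.008, 0.001, -0.004] [-1.1, -7.6, 0.7]
7 [0.007, 0.001, -0.005] [-1.1, -7.6, 0.7]
8 [0.006, 0.001, -0.006] [-1.1, -7.6, 0.7]
9 [0.005, 0.001, -0.007] [-1.1, -7.6, 0.7]
10 [0.004, 0.001, -0.007] [-1.1, -7.6, 0.7]
11 [0.003, 0.001, -0.008] [-1.1, -7.6, 0.7]
12 [0.002, 0.001, -0.008] [-1.1, -7.6, 0.7]
13 [0.001, 0.001, -0.008] [-1.1, -7.6, 0.7]
14 [0.0, 0.002, -0.009] [-1.1, -7.6, 0.7]
```

Call:
{"api": "carry_out", "payload": {"motion": [0.008,0,0.002,-1.1,-7.6,0.7,-1,0.008,0,0.001,-1.1,-7.6,0.7,-1,0.009,0,0,-1.1,-7.6,0.7,-1,0.009,0,-0.001,-1.1,-7.6,0.7,-1,0.008,0,-0.002,-1.1,-7.6,0.7,-1]}}

```text
t: 40.2
tool_pos: [0.5682, 0.3306, 0.2268]
orientation: [-1.424, 0.922, -0.734]
force: [-1.3, 0.5, -1.1]
opening: 0.0394
```

```bash
python3 - <<'E'
from h import *
plan(GT,LY,-.3)
E
```

```text
t 40.2 tcp [0.5682 0.3306 0.2268] rv [-1.424  0.922 -0.734] F [-1.3  0.5 -1.1] op 0.0394
rows 10 dist 0.0945 rot [-11.2 -75.1   7.4]
0 [0.008, 0.003, -0.004] [-1.1, -7.5, 0.7]
1 [0.008, 0.003, -0.005] [-1.1, -7.5, 0.7]
2 [0.007, 0.003, -0.006] [-1.1, -7.5, 0.7]
3 [0.006, 0.003, -0.006] [-1.1, -7.5, 0.7]
4 [0.005, 0.003, -0.007] [-1.1, -7.5, 0.7]
5 [0.005, 0.003, -0.008] [-1.1, -7.5, 0.7]
6 [0.004, 0.003, -0.008] [-1.1, -7.5, 0.7]
7 [0.002, 0.003, -0.009] [-1.1, -7.5, 0.7]
8 [0.001, 0.003, -0.009] [-1.1, -7.5, 0.7]
9 [0.0, 0.004, -0.009] [-1.1, -7.5, 0.7]
```

Call:
{"api": "carry_out", "payload": {"motion": [0.008,0.003,-0.004,-1.1,-7.5,0.7,-1,0.008,0.003,-0.005,-1.1,-7.5,0.7,-1,0.007,0.003,-0.006,-1.1,-7.5,0.7,-1,0.006,0.003,-0.006,-1.1,-7.5,0.7,-1,0.005,0.003,-0.007,-1.1,-7.5,0.7,-1]}}

```text
t: 40.7
tool_pos: [0.5704, 0.2843, 0.2096]
orientation: [-1.574, 0.466, -0.123]
force: [-0.5, -0.3, -2.0]
opening: 0.0397
```

```bash
python3 - <<'E'
from h import *
plan(GT,LY,-.3); spot()
E
```

```text
t 40.7 tcp [0.5704 0.2843 0.2096] rv [-1.574  0.466 -0.123] F [-0.5 -0.3 -2. ] op 0.0397
rows 5 dist 0.045 rot [ -5.4 -36.1   3.8]
0 [0.004, 0.003, -0.007] [-1.1, -7.2, 0.8]
1 [0.003, 0.003, -0.008] [-1.1, -7.2, 0.8]
2 [0.002, 0.003, -0.008] [-1.1, -7.2, 0.8]
3 [0.001, 0.003, -0.008] [-1.1, -7.2, 0.8]
4 [0.0, 0.003, -0.008] [-1.1, -7.2, 0.8]
spot in label [-0.0334 -0.0723  0.0242] ang 0.633
```

Call:
{"api": "carry_out", "payload": {"motion": [0.004,0.003,-0.007,-1.1,-7.2,0.8,-1,0.003,0.003,-0.008,-1.1,-7.2,0.8,-1,0.002,0.003,-0.008,-1.1,-7.2,0.8,-1,0.001,0.003,-0.008,-1.1,-7.2,0.8,-1,0,0.002,-0.006,-0.8,-5,0.6,-1]}}

```text
t: 41.2
tool_pos: [0.5726, 0.2428, 0.1935]
orientation: [-1.59, 0.042, 0.435]
force: [1.0, -0.2, -2.5]
opening: 0.04
```

```bash
python3 - <<'E'
from h import *
cv2.imwrite('pics/s45.png',imaging.read_camera('scene')); cv2.imwrite('pics/t45.png',cv2.resize(imaging.read_camera('top')[90:300,90:350],None,fx=2.8,fy=2.8))
plan(GT,LY,-.3); spot()
E
```

```text
t 41.3 tcp [0.5725 0.2429 0.1931] rv [-1.59   0.045  0.432] F [ 0.   0.  -2.1] op 0.0395
rows 5 dist 0.001 rot [-0.1 -1.  -0.2]
0 [0.0, -0.0, -0.0] [-0.0, -0.2, -0.0]
1 [0.0, -0.0, -0.0] [-0.0, -0.2, -0.0]
2 [0.0, -0.0, -0.0] [-0.0, -0.2, -0.0]
3 [0.0, -0.0, -0.0] [-0.0, -0.2, -0.0]
4 [0.0, -0.0, -0.0] [-0.0, -0.2, -0.0]
spot in label [-0.0003 -0.0027 -0.0015] ang 0.018
```

View pics/s45.png

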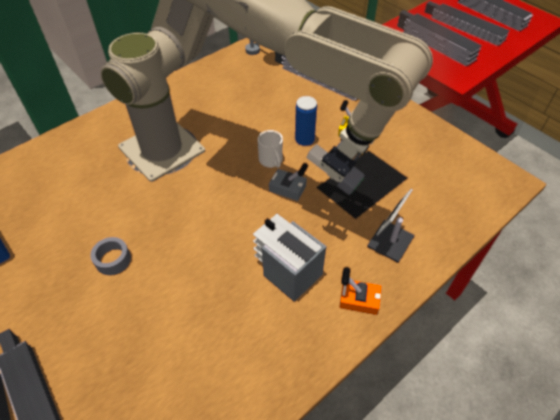

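View pics/t45.png

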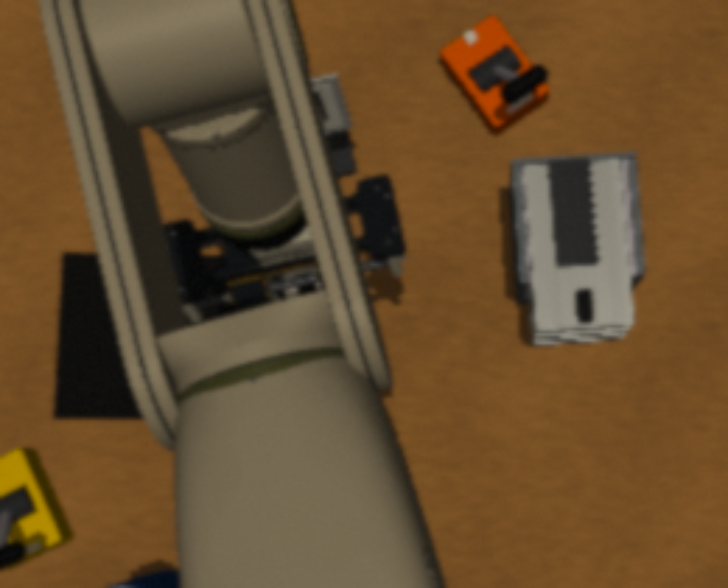

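The predicted spot is within 3 mm and 0.02 rad. I'll hold steady by taking camera frames, during which the arm holds its last target.

```bash
python3 - <<'E'
from h import *
P=[]
for i in range(50):
    im=imaging.read_camera('wrist'); P.append(pose()[0])
P=np.array(P); print('range mm',(np.ptp(P,axis=0)*1e3).round(2)); spot(); st(); cv2.imwrite('pics/w46.png',im)
E
```

```text
range mm [0.09 0.37 0.87]
spot in label [-0.0003 -0.0024 -0.0003] ang 0.019
t 43.8 tcp [0.5725 0.2434 0.1941] rv [-1.59   0.045  0.43 ] F [ 0.  -0.1 -1.3] op 0.04
```

View pics/w46.png

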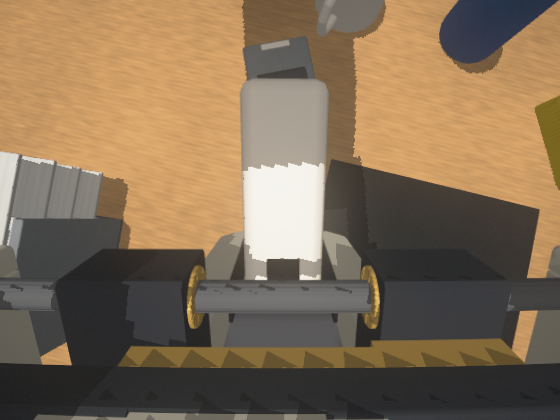

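The hold lasted 2.5 s with under 1 mm of motion, and the scanner hasn't slipped (tail at (285,85), as when gripped). Taking it back to the mat.

```bash
python3 - <<'E'
from h import *
plan((.564,.378,.19),-1.756,0)
E
```

```text
t 43.8 tcp [0.5725 0.2434 0.1941] rv [-1.59   0.045  0.43 ] F [ 0.  -0.1 -1.3] op 0.04
rows 15 dist 0.1349 rot [ 17.5 113.7 -10.9]
0 [0.002, -0.0, 0.009] [1.2, 7.6, -0.7]
1 [0.0, -0.0, 0.009] [1.2, 7.6, -0.7]
2 [-0.001, 0.0, 0.009] [1.2, 7.6, -0.7]
3 [-0.002, 0.0, 0.009] [1.2, 7.6, -0.7]
4 [-0.003, 0.0, 0.008] [1.2, 7.6, -0.7]
5 [-0.004, 0.001, 0.008] [1.2, 7.6, -0.7]
6 [-0.005, 0.001, 0.007] [1.2, 7.6, -0.7]
7 [-0.006, 0.001, 0.007] [1.2, 7.6, -0.7]
8 [-0.007, 0.001, 0.006] [1.2, 7.6, -0.7]
9 [-0.008, 0.001, 0.005] [1.2, 7.6, -0.7]
10 [-0.008, 0.001, 0.004] [1.2, 7.6, -0.7]
11 [-0.009, 0.001, 0.003] [1.2, 7.6, -0.7]
12 [-0.009, 0.001, 0.001] [1.2, 7.6, -0.7]
13 [-0.009, 0.001, 0.0] [1.2, 7.6, -0.7]
14 [-0.009, 0.0, -0.001] [1.2, 7.6, -0.7]
```

Call:
{"api": "carry_out", "payload": {"motion": [0.002,-0.004,0.009,1.2,7.6,-0.7,-1,0,-0.004,0.009,1.2,7.6,-0.7,-1,-0.001,-0.004,0.009,1.2,7.6,-0.7,-1,-0.002,-0.002,0.009,1.2,7.6,-0.7,-1,-0.003,-0.001,0.008,1.2,7.6,-0.7,-1]}}

```text
t: 44.3
tool_pos: [0.5739, 0.2894, 0.2071]
orientation: [-1.563, 0.532, -0.18]
force: [0.5, 0.8, -1.7]
opening: 0.04
```

Call:
{"api": "carry_out", "payload": {"motion": [-0.004,0.001,0.008,1.2,7.6,-0.7,-1,-0.005,0.001,0.007,1.2,7.6,-0.7,-1,-0.006,0.001,0.007,1.2,7.6,-0.7,-1,-0.007,0.001,0.006,1.2,7.6,-0.7,-1,-0.008,0.001,0.005,1.2,7.6,-0.7,-1]}}

```text
t: 44.8
tool_pos: [0.5736, 0.3359, 0.2047]
orientation: [-1.388, 0.991, -0.802]
force: [-0.6, 0.2, -1.7]
opening: 0.0397
```

```bash
python3 - <<'E'
from h import *
plan((.564,.378,.15),-1.756,0)
E
```

```text
t 44.8 tcp [0.5736 0.3359 0.2047] rv [-1.388  0.991 -0.802] F [-0.6  0.2 -1.7] op 0.0397
rows 5 dist 0.0697 rot [ 5.6 34.5 -3.8]
0 [-0.007, 0.012, 0.002] [1.1, 6.9, -0.8]
1 [-0.008, 0.011, 0.001] [1.1, 6.9, -0.8]
2 [-0.008, 0.011, 0.0] [1.1, 6.9, -0.8]
3 [-0.008, 0.011, -0.001] [1.1, 6.9, -0.8]
4 [-0.008, 0.011, -0.002] [1.1, 6.9, -0.8]
```

Call:
{"api": "carry_out", "payload": {"motion": [-0.007,0.012,0.002,1.1,6.9,-0.8,-1,-0.008,0.011,0.001,1.1,6.9,-0.8,-1,-0.008,0.011,0,1.1,6.9,-0.8,-1,-0.008,0.011,-0.001,1.1,6.5,-0.8,-1,-0.006,0.008,-0.002,0.9,2,-0.6,-1]}}

```text
t: 45.3
tool_pos: [0.5644, 0.3766, 0.1545]
orientation: [-1.148, 1.293, -1.298]
force: [0.4, -0.2, -0.8]
opening: 0.0398
```

```bash
python3 - <<'E'
from wl import *
wlook('w48',[('mat',.5555,.402,-1.555,0)])
print(pose()[1].as_matrix().round(3))
plan((.564,.378,.045),-1.756,0)
E
```

```text
[[-0.117  0.003  0.993]
 [-0.993 -0.002 -0.117]
 [ 0.001 -1.     0.003]]
t 45.35 tcp [0.5631 0.3776 0.1529] rv [-1.15   1.293 -1.298] F [-0.9  0.3 -3.2] op 0.0398
rows 5 dist 0.1079 rot [-0.2  3.9  0.1]
0 [-0.0, 0.022, 0.0] [-0.0, 0.8, 0.0]
1 [-0.0, 0.022, 0.0] [-0.0, 0.8, 0.0]
2 [-0.0, 0.022, 0.0] [-0.0, 0.8, 0.0]
3 [-0.0, 0.022, 0.0] [-0.0, 0.8, 0.0]
4 [-0.0, 0.022, 0.0] [-0.0, 0.8, 0.0]
```

View pics/w48.png

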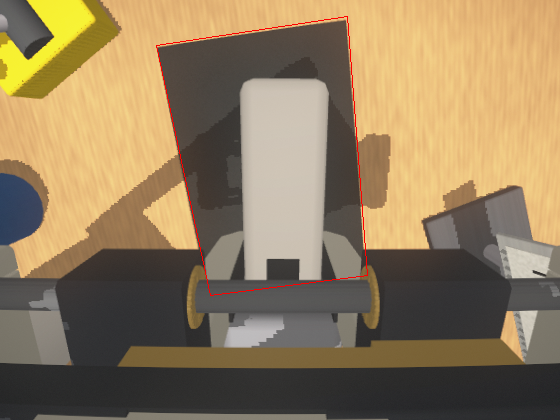

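Call:
{"api": "carry_out", "payload": {"motion": [0,0.025,0,0,0,0,-1,0,0.03,0,0,0,0,-1,0,0.028,0,0,0,0,-1,0,0.015,0,0,0,0,-1,0,0.005,0,0,0,0,-1]}}

```text
t: 45.85
tool_pos: [0.5643, 0.3787, 0.0499]
orientation: [-1.15, 1.288, -1.292]
force: [-0.2, 0.1, -1.4]
opening: 0.0394
```

```bash
python3 - <<'E'
from wl import *
print(pose()[1].as_matrix().round(3)); st()
E
```

```text
[[-0.111  0.005  0.994]
 [-0.994  0.001 -0.111]
 [-0.002 -1.     0.005]]
t 45.85 tcp [0.5643 0.3787 0.0499] rv [-1.15   1.288 -1.292] F [-0.2  0.1 -1.4] op 0.0394
```

Call:
{"api": "carry_out", "payload": {"motion": [0,0.006,0,0,0,0,-1,0,0.005,0,0,0,0,-1,0,0.003,0,0,0,0,-1,0,0.002,0,0,0,0,-1,0,0.002,0,0,0,0,-1]}}

```text
t: 46.35
tool_pos: [0.567, 0.3796, 0.035]
orientation: [-1.145, 1.286, -1.291]
force: [0.2, -0.4, -1.4]
opening: 0.04
```

```bash
python3 - <<'E'
from wl import *
st()
E
```

```text
t 46.35 tcp [0.567  0.3796 0.035 ] rv [-1.145  1.286 -1.291] F [ 0.2 -0.4 -1.4] op 0.04
```

Call:
{"api": "carry_out", "payload": {"motion": [0,0.002,0,0,0,0,-1,0,0.002,0,0,0,0,-1,0,0.001,0,0,0,0,-1,0,0.001,0,0,0,0,-1,0,0.001,0,0,0,0,-1]}}

```text
t: 46.85
tool_pos: [0.5678, 0.3802, 0.0309]
orientation: [-1.143, 1.285, -1.291]
force: [-4.1, -2.1, 9.0]
opening: 0.0395
```

```bash
python3 - <<'E'
from wl import *
st()
E
```

```text
t 46.85 tcp [0.5678 0.3802 0.0309] rv [-1.143  1.285 -1.291] F [-4.1 -2.1  9. ] op 0.0395
```

Mat contact at 9 N with z at 0.031, the height it was gripped at. Releasing.

Call:
{"api": "carry_out", "payload": {"motion": [0,0,0,0,0,0,0.1,0,0,0,0,0,0,0.4,0,0,0,0,0,0,0.5,0,0,0,0,0,0,0.5,0,0,0,0,0,0,0.5]}}

```text
t: 47.35
tool_pos: [0.5688, 0.3807, 0.0319]
orientation: [-1.141, 1.284, -1.291]
force: [0.4, -0.2, 0.7]
opening: 0.0687
```

Call:
{"api": "carry_out", "payload": {"motion": [0,-0.02,0,0,0,0,0.5,0,-0.04,0,0,0,0,0.5,0,-0.045,0,0,0,0,0.5,0,-0.045,0,0,0,0,0.3,0,-0.04,0,0,0,0,0]}}

```text
t: 47.85
tool_pos: [0.5614, 0.3768, 0.2163]
orientation: [-1.16, 1.291, -1.292]
force: [0.9, -0.4, -0.6]
opening: 0.0583
```

```bash
python3 - <<'E'
from wl import *
st()
MOD['iso_on']=[p*[-1,1,1] for p in MOD['iso_off']]
wlook('w50',[('mat',.5555,.402,-1.555,0),('scanner',.567,.387,-1.68,.003)])
plan(rel(IS,IY,(.048,0,.2)),IY-np.pi/2,0)
E
```

```text
t 47.85 tcp [0.5614 0.3768 0.2163] rv [-1.16   1.291 -1.292] F [ 0.9 -0.4 -0.6] op 0.0583
t 47.9 tcp [0.5642 0.3784 0.2254] rv [-1.149  1.287 -1.291] F [1.  2.1 5.5] op 0.0542
rows 5 dist 0.1848 rot [ -0.3 -31.   -0. ]
0 [0.033, 0.005, -0.017] [-0.1, -6.2, -0.0]
1 [0.031, 0.005, -0.02] [-0.1, -6.2, -0.0]
2 [0.028, 0.005, -0.023] [-0.1, -6.2, -0.0]
3 [0.026, 0.005, -0.026] [-0.1, -6.2, -0.0]
4 [0.023, 0.005, -0.029] [-0.1, -6.2, -0.0]
```

View pics/w50.png

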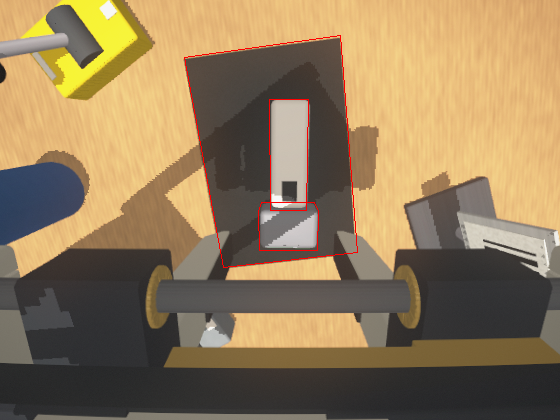

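The scanner lies flat on the mat at (289,170), about (0.567,0.387) and near the mat's middle. Now to the isolator, to switch it off.

Call:
{"api": "carry_out", "payload": {"motion": [0.033,0.005,-0.017,0,-6.2,0,0,0.031,0.005,-0.02,0,-6.2,0,0,0.028,0.005,-0.023,0,-6.2,0,0,0.026,0.005,-0.026,0,-6.2,0,0,0.018,0.003,-0.022,0,-5.5,0,0]}}

```text
t: 48.4
tool_pos: [0.4704, 0.2305, 0.2036]
orientation: [-1.371, 0.87, -0.885]
force: [0.3, -0.1, 0.4]
opening: 0.0465
```

```bash
python3 - <<'E'
from wl import *
MOD['iso_on']=[p*[-1,1,1] for p in MOD['iso_off']]
wlook('w51',[('iso_on',.4205,.205,.43,0)])
ip(); plan(rel(IS,IY,(.046,0,.122)),IY-np.pi/2,0)
E
```

```text
tcp in iso [0.053  0.0006 0.2023] dyaw 0.016
t 48.45 tcp [0.4684 0.2277 0.2023] rv [-1.377  0.867 -0.88 ] F [2.7 0.3 0.2] op 0.0465
rows 5 dist 0.0806 rot [-0.7  0.9  0.1]
0 [0.0, 0.016, -0.002] [-0.1, 0.2, 0.0]
1 [0.0, 0.016, -0.002] [-0.1, 0.2, 0.0]
2 [0.0, 0.016, -0.002] [-0.1, 0.2, 0.0]
3 [0.0, 0.016, -0.001] [-0.1, 0.2, 0.0]
4 [0.0, 0.016, -0.001] [-0.1, 0.2, 0.0]
```

View pics/w51.png

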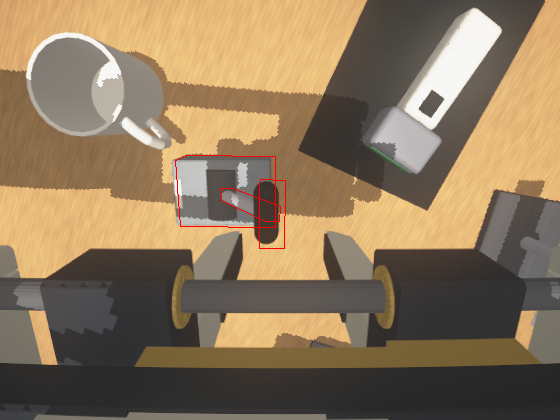

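Call:
{"api": "carry_out", "payload": {"motion": [0,0.02,-0.004,0,0.2,0,0,0,0.02,-0.003,0,0.2,0,0,0,0.02,-0.002,0,0.2,0,0,0,0.016,-0.001,0,0.2,0,0,0,0.004,-0.001,0,0,0,0]}}

```text
t: 48.95
tool_pos: [0.4594, 0.2215, 0.1208]
orientation: [-1.368, 0.876, -0.895]
force: [-0.3, -0.7, 0.1]
opening: 0.0464
```

```bash
python3 - <<'E'
from wl import *
wlook('w52',[])
ip(); st()
E
```

```text
tcp in iso [ 0.0421 -0.0013  0.1208] dyaw -0.001
t 49.0 tcp [0.4593 0.2214 0.1208] rv [-1.368  0.876 -0.895] F [-0.1  0.2 -0.2] op 0.0464
```

View pics/w52.png

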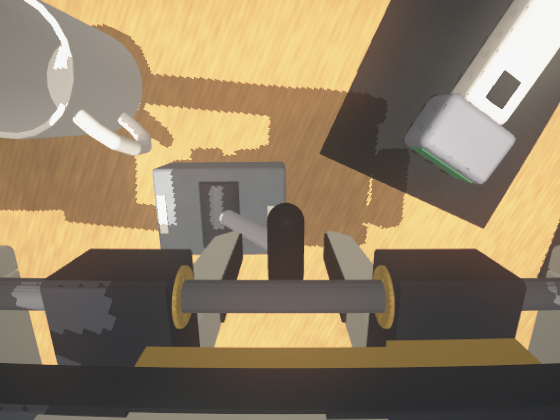

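The bar at (286,240) is between the fingers. Swinging to off.

Call:
{"api": "carry_out", "payload": {"motion": [0,0,-0.015,0,0,0,0,0,0,-0.02,0,0,0,0,0,0,-0.02,0,0,0,0,0,0,-0.015,0,0,0,0,0,0,-0.005,0,0,0,0]}}

```text
t: 49.5
tool_pos: [0.3969, 0.1924, 0.127]
orientation: [-1.353, 0.865, -0.901]
force: [1.3, 0.7, -2.1]
opening: 0.0468
```

```bash
python3 - <<'E'
from wl import *
ip(); st()
E
```

```text
tcp in iso [-0.0267 -0.0016  0.127 ] dyaw -0.0
t 49.5 tcp [0.3969 0.1924 0.127 ] rv [-1.353  0.865 -0.901] F [ 1.3  0.7 -2.1] op 0.0468
```

Call:
{"api": "carry_out", "payload": {"motion": [0,0.002,-0.011,0,0,0,0,0,0.002,-0.01,0,0,0,0,0,0.001,-0.008,0,0,0,0,0,0,-0.005,0,0,0,0,0,0,-0.003,0,0,0,0]}}

```text
t: 50.0
tool_pos: [0.3665, 0.1782, 0.1252]
orientation: [-1.345, 0.859, -0.905]
force: [2.1, 0.9, -0.9]
opening: 0.0464
```

```bash
python3 - <<'E'
from wl import *
wlook('w53',[('iso_off',.418,.204,.43,0)]); ip(); st()
E
```

```text
tcp in iso [-0.0606 -0.0018  0.1251] dyaw -0.0
t 50.05 tcp [0.3662 0.1781 0.1251] rv [-1.345  0.859 -0.905] F [0.2 0.2 0.8] op 0.0465
```

View pics/w53.png

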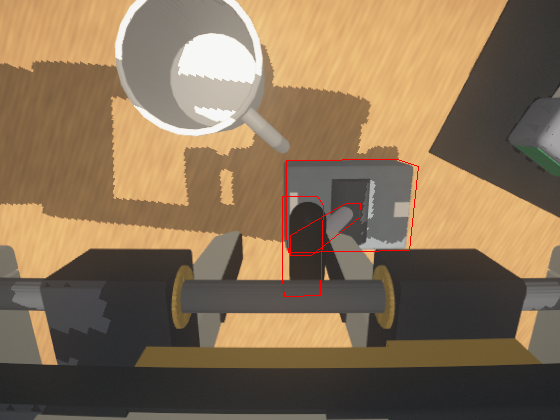

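Not quite at the stop yet: only 2 N, and the bar is a few mm short. Pushing on gently.

Call:
{"api": "carry_out", "payload": {"motion": [0,0.001,-0.005,0,0,0,0,0,0.001,-0.004,0,0,0,0,0,0.001,-0.004,0,0,0,0,0,0,-0.003,0,0,0,0,0,0,-0.003,0,0,0,0]}}

```text
t: 50.55
tool_pos: [0.3602, 0.1751, 0.1247]
orientation: [-1.317, 0.842, -0.916]
force: [18.7, 7.7, -14.0]
opening: 0.0469
```

```bash
python3 - <<'E'
from wl import *
wlook('w54',[('iso_off',.418,.204,.43,0)]); ip(); st()
E
```

```text
tcp in iso [-0.0673 -0.0021  0.1247] dyaw -0.001
t 50.6 tcp [0.3602 0.1751 0.1247] rv [-1.317  0.842 -0.916] F [ 18.7   9.2 -13.4] op 0.0467
```

View pics/w54.png

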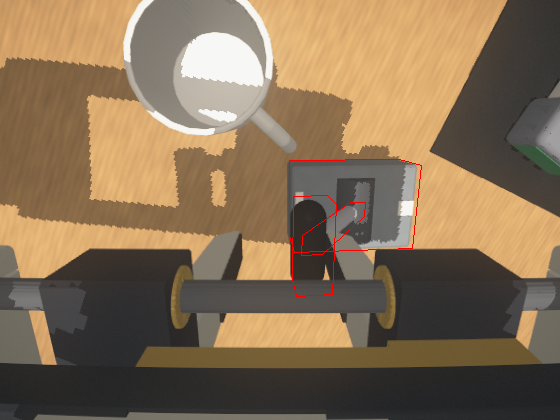

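At the stop: 20 N reaction. Backing off, rising and checking.

Call:
{"api": "carry_out", "payload": {"motion": [0,0,0.006,0,0,0,0.1,0,0,0.004,0,0,0,0.2,0,-0.03,0,0,0,0,0.2,0,-0.04,0,0,0,0,0.2,0,-0.04,0,0,0,0,0.2]}}

```text
t: 51.1
tool_pos: [0.3563, 0.1743, 0.23]
orientation: [-1.331, 0.853, -0.909]
force: [1.0, 0.2, 0.0]
opening: 0.0554
```

```bash
python3 - <<'E'
from wl import *
wlook('w55',[('iso_off',.418,.204,.43,0)]); ip(); st()
cv2.imwrite('pics/s55.png',imaging.read_camera('scene'))
E
```

```text
tcp in iso [-0.0684 -0.0014  0.2378] dyaw -0.001
t 51.15 tcp [0.3589 0.1752 0.2378] rv [-1.324  0.847 -0.912] F [1.5 0.1 5.5] op 0.0555
```

View pics/w55.png

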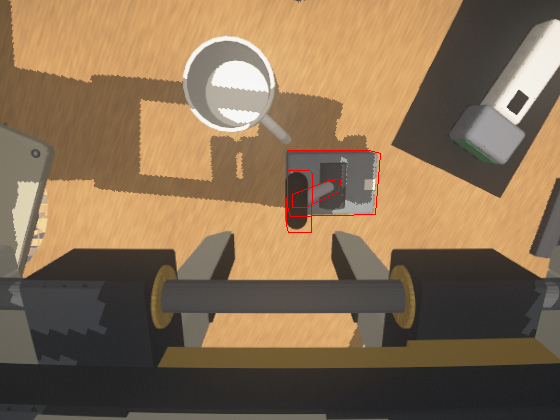

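View pics/s55.png

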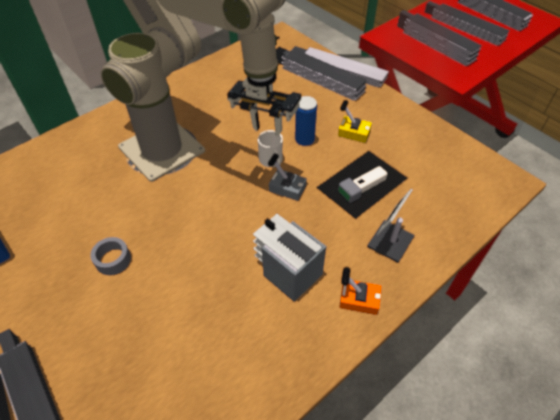

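The isolator is off; the bar at (297,200) is on the off model. One final check of the plates and scanner.

```bash
python3 - <<'E'
from wl import *
home('h56',[0,3])
im=imaging.read_camera('top');m=imaging.camera_model('top')
for d in models.outline_of('top','scanner')[:1]:
    print(fit(MOD['scanner'],[(m,d['pixels'])],(.567,.387,-1.68)))
im=cv2.resize(im[90:300,60:340],None,fx=2.8,fy=2.8); hull_draw(im,m,world(MOD['scanner'],.567,.387,-1.68,.003),60,90,2.8,(0,0,255)); cv2.imwrite('pics/t56.png',im); st()
E
```

```text
(array([ 0.57057544,  0.38978287, -1.67880429]), np.float64(0.09067338717375946))
t 51.4 tcp [0.3569 0.1745 0.2285] rv [-1.33   0.852 -0.909] F [-0.6  0.3 -0.6] op 0.0556
```

View pics/h56.png

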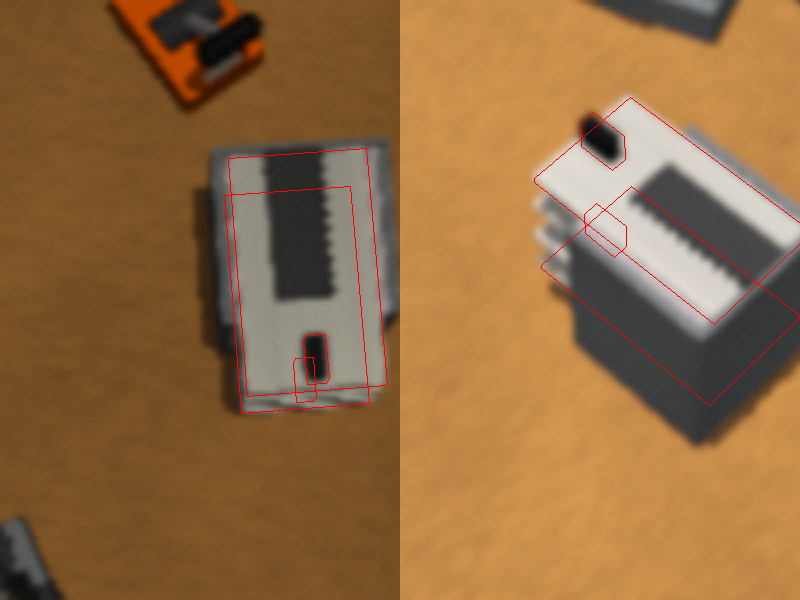

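View pics/t56.png

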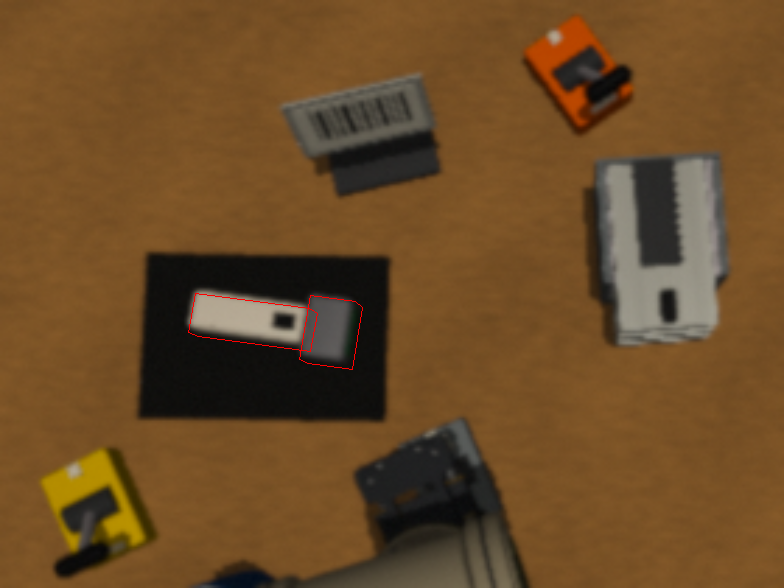

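Everything is in place: the plate stack is on its home outlines, the scanner is on the mat and the arm is free. Handing in.

```bash
python3 - <<'E'
from h import *
print(robot.close_job())
E
```

```text
the job is handed in; nothing more can be done
None
```

I did every step and handed the job in at about 51 s; it gave no verdict.

- **Plates:** All four plates (four were present) are in the rack, bottom level up. Each was pushed until it touched the back wall. The last plate was knocked about 5 cm while still on the bench; I found it again and placed it on the top level. In the last pictures the top and bottom plates match their home outlines to about 3 mm. The two between them matched the same way when the rack was filled.
- **Isolator:** I switched the grey one on until it met its stop at 12 N. I switched it off the same way at 20 N, after a first push had stopped a few millimetres short. The last wrist picture shows the bar on its off outline.
- **Scan:** I held the scanner facing the label for 2.5 s with less than 1 mm of motion. From the arm's pose, the reading spot was about 3 mm from the label's middle and 0.02 rad off square. That rests on a label position measured mainly from the top camera and not measured again up close.
- **Scanner:** It lies flat on the mat, about 20 mm from the mat's middle along either side. The top and wrist pictures differ by about 4 mm on where it lies, well inside the 75 mm allowed.
- **Left alone:** The mug, tape roll and blue can look untouched in the pictures; I did not measure them again. The arm was clear of everything at the end.

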